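# Mount the fragile picture tiles and start the setting timer

### The arm

A 6-joint arm with a two-finger parallel gripper is mounted at the origin on the work surface. World frame = base frame: x ahead of the robot, y to its left, z up, the work surface at z = 0. Lengths are in mm, angles in rad, forces in N, time in s.
With the tool pointing down it reaches from about 400 to 925 mm from the base axis. Payload 12.5 kg.
Tool frame: the origin (TCP) lies on the centre line of the jaws, within the pads' length; the fingertips stand 19 mm ahead of it and the grasp point (between the pads) is the TCP; y points along the fingers, x is the direction in which the jaws open and shut, and the axes are right-handed (so a half turn about y gives the same grasp; the last joint's range is limited). The gripper opens to 95 mm and grips with 3 to 60 N. Pads are 20 mm wide; open, the fingers measure 119 mm over their backs; the gripper's body (75 mm by 180 mm) begins 59 mm behind the grasp point.
Start: joints at [-1.322, 0.491, 1.559, -0, 1.092, -0.106], TCP at [217.15, -586.081, 233.661] pointing down, gripper open.
Joint ranges: [-3.1, 3.1], [-0.84, 2.19], [0.05, 2.79], [-1.13, 4.28], [0.06, 2.93], [-2.69, 2.69]. Speed limits (rad/s): [2.22, 2.22, 2.79, 3.14, 3.14, 3.14].

### API

Orientations are given as [roll, pitch, yaw] about the fixed x, y, z axes, in that order (R = Rz(yaw) Ry(pitch) Rx(roll)).
In Python, from cell import env gives the robot as it stands. The module is installed in compiled form; this text tells all that it offers.
- The arm moves only by the tool move_arm, never from a script. Its argument "rows" is a list of rows, each an object of numbers: "tx", "ty", "tz": the shift along the tool's x, y, z in cm; "rx", "ry", "rz": the turn, a rotation vector about the tool's x, y, z in rad; "grip": the opening in per cent of the stroke, from 0 (shut) to 100 (fully open). In form: [{"tx": .., "ty": .., "tz": .., "rx": .., "ry": .., "rz": .., "grip": ..}, ...]. A call has 1 to 10 rows; each row shifts and turns the commanded pose from where the row before left it, along the tool's axes as they then stand; what a row does not reach is not made up. A row lasts 1/12 s, in which the tool goes at most 41.7 mm and 7.16 degrees, less where a joint would pass 70% of its speed; a pose out of reach is approached as far as the arm can. A call is refused whole if a number of a shift passes 4.17 or a number of a turn 0.125, either way. A call with a gripper value outside its range is refused whole. The fingers move at their own pace and stop on an object; the grip force is fixed at half the most. Time passes only in rows, so rows that do not move let the fingers close. It gives the time, the measured TCP pose, the force and the opening at its end, in the units of the state.
- env.state(): the state, without advancing time (a new reading comes with each control period).
- env.read_camera(name): name is "side" or "top"; returns (picture, depth): 384x512x3 uint8, blue, green, red; 384x512 float32, mm along the optical axis (not along the pixel's ray), 0 where there is no reading.
- env.calibration(name): a dict with "vertical_fov" (degrees; the focal length in pixels is half the picture's height over the tangent of half this angle, whatever the lens; pixels are square), "cx", "cy" (the principal point, pixels), "eye" and "rotation" of the camera in the world. Camera axes: x right, y up, looking along -z (the intrinsics and any distortion apply to the point x, -y, -z); pixel columns grow to the right and rows downward; lengths in mm; the calibration is good to about 2 mm. A picture is of the moment at which its call begins. calibration takes no time and is no camera call.
- env.job_done(): hands the job in, once; it reports no verdict.
The state is a dict: "t": time; "joints": joint angles; "qvel": joint speeds; "tau": joint torques, N m; "eef_pos": TCP position; "tcp_rot": TCP orientation; "ft_force": force on the tool from outside, world axes, zero at the start; "moment": the same for the moment, N m; "opening": opening from 0.0 (shut) to 1.0 (fully open).
Only numpy, scipy, OpenCV 4.12 (cv2) and the standard library are available. Lean on these libraries where they do the work, as an engineer would, in place of code of your own. Each camera call takes 0.05 s, during which the arm holds its last target.

### The job

Put the blackboard eraser that is lying on one of the frames into the white basket, and mount every picture tile that is there in the frame of its own colour, face up, centred between the lips and pressed down until it sits fully home and level. The tiles are fragile: never grip or press one with more than 75 N in all (both fingers together). When all the tiles are home, twist the timer's orange knob clockwise right to its stop and let it spring back; leave the glue bottle, the jar and the pen pot where they stand.

Things in the scene. Friction and masses are not known exactly. Their poses are not given: they have to be found in the camera images.
- tile_red: red glazed ceramic picture tile, fragile, about 75 g, 70 x 48 x 10 mm (x, y, z), with two white stripes and a white dot on its face; may be absent. Origin at the centre of its underside, x along its length, z out of its face. It cracks if the fingers load it with more than 75 N in all (a grip of 30 N on each side is safe, 40 N is not)
- tile_blue: blue glazed ceramic picture tile, fragile, about 75 g, 70 x 48 x 10 mm (x, y, z), with two white stripes and a white dot on its face; may be absent. Origin at the centre of its underside, x along its length, z out of its face. It cracks if the fingers load it with more than 75 N in all (a grip of 30 N on each side is safe, 40 N is not)
- tile_yellow: yellow glazed ceramic picture tile, fragile, about 75 g, 70 x 48 x 10 mm (x, y, z), with two white stripes and a white dot on its face; may be absent. Origin at the centre of its underside, x along its length, z out of its face. It cracks if the fingers load it with more than 75 N in all (a grip of 30 N on each side is safe, 40 N is not)
- tile_green: green glazed ceramic picture tile, fragile, about 75 g, 70 x 48 x 10 mm (x, y, z), with two white stripes and a white dot on its face; may be absent. Origin at the centre of its underside, x along its length, z out of its face. It cracks if the fingers load it with more than 75 N in all (a grip of 30 N on each side is safe, 40 N is not)
- frame_red: mounting frame of the red tile, fixed: red base 100 x 66 x 8 mm, red lips across its ends (50 mm long, tops 16 mm above the table, inner faces 78 mm apart along x), long sides open. Origin at the centre of the base's underside, x along its length, z up. A tile lies along x; fully home its face is 22 mm above the table, its ends between the lips
- bed_red (a joint): how far the black rubber bed (60 x 38 mm) between the lips of the red frame has sunk, m: at 0 its top is 18 mm above the table, 2 mm above the lips; it yields to a push of about 6 N, stops at 0.006 (12 mm above the table) and stays down
- frame_blue: mounting frame of the blue tile, fixed: blue base 100 x 66 x 8 mm, blue lips across its ends (50 mm long, tops 16 mm above the table, inner faces 78 mm apart along x), long sides open. Origin at the centre of the base's underside, x along its length, z up. A tile lies along x; fully home its face is 22 mm above the table, its ends between the lips
- bed_blue (a joint): how far the black rubber bed (60 x 38 mm) between the lips of the blue frame has sunk, m: at 0 its top is 18 mm above the table, 2 mm above the lips; it yields to a push of about 6 N, stops at 0.006 (12 mm above the table) and stays down
- frame_yellow: mounting frame of the yellow tile, fixed: yellow base 100 x 66 x 8 mm, yellow lips across its ends (50 mm long, tops 16 mm above the table, inner faces 78 mm apart along x), long sides open. Origin at the centre of the base's underside, x along its length, z up. A tile lies along x; fully home its face is 22 mm above the table, its ends between the lips
- bed_yellow (a joint): how far the black rubber bed (60 x 38 mm) between the lips of the yellow frame has sunk, m: at 0 its top is 18 mm above the table, 2 mm above the lips; it yields to a push of about 6 N, stops at 0.006 (12 mm above the table) and stays down
- frame_green: mounting frame of the green tile, fixed: green base 100 x 66 x 8 mm, green lips across its ends (50 mm long, tops 16 mm above the table, inner faces 78 mm apart along x), long sides open. Origin at the centre of the base's underside, x along its length, z up. A tile lies along x; fully home its face is 22 mm above the table, its ends between the lips
- bed_green (a joint): how far the black rubber bed (60 x 38 mm) between the lips of the green frame has sunk, m: at 0 its top is 18 mm above the table, 2 mm above the lips; it yields to a push of about 6 N, stops at 0.006 (12 mm above the table) and stays down
- eraser: blackboard eraser, pale wooden back over grey felt, 110 x 45 x 32 mm (x, y, z), 60 g, at first lying on one of the frames; origin at the centre of its underside, x along its length
- basket: white open plastic basket, 150 x 190 x 55 mm (x, y, z), walls 4 mm, fixed; origin at the centre of its underside, inner floor 4 mm up
- starter (a joint): angle of the orange bar knob on top of the grey timer box: 0 at rest, grows clockwise seen from above, 1.2 rad at the stop (red mark); a light spring (up to 0.09 N m) brings it back to 0 when released
- starter_grip (a point): point on the knob's axis inside its orange bar (46 mm long, 13 mm wide, upper edge 12 mm above this point, lower edge 16 mm below it); it turns with the knob, x along the bar. The timer box below is 100 x 90 mm and 45 mm high, fixed
- glue: yellow glue bottle with a red cap, 48 mm across, 130 mm tall, standing; origin at the centre of its underside. Bystander
- jar: white jar with a blue lid, 64 mm across, 75 mm tall, standing; origin at the centre of its underside. Bystander
- pen_pot: white pot of marker pens, 68 mm across, pot 85 mm and pens 142 mm tall, standing; origin at the centre of its underside. Bystander
There are look-alikes about, which are no part of the job. Leave any black look-alike of the tile_red alone.

How it is judged:
By the outcome, as a careful person would: the job done as asked, in the order asked, and still so for the second after the job is handed in, with the robot touching nothing.
Of tile_red, tile_blue, tile_yellow, tile_green only 3 to 4 are there at a start; the rules pass over those that are not, and their reading is None.
At some moment in a run one of tile_red, tile_blue, tile_yellow, tile_green, eraser may be knocked a few centimetres aside while the robot is not near it.
Once in a run the grip may slacken for a moment while it holds something.
It also fails if it takes over 210 s, if anything falls off the work surface, if the arm or the gripper's body presses on something with over 40 N, if the wrist force passes 120 N, or if a joint passes its speed limit or range.

## Working session

There is one attempt and no reset: what is moved stays moved. The work goes in short steps, Python scripts to look and compute and a tool call to move; the robot and the scene stay as the last step left them, time stands still between calls to the robot, and variables do not carry over. Pictures are saved under pics/ and viewed, and the job is handed in when it is done.

Besides the shell and the picture viewer there is one more tool, called after "Request:" as name(argument=value, ...), one argument or row to a line, values as JSON. move_arm: Moves the arm, as the interface text tells. Its arguments: {"type":"object","properties":{"rows":{"type":"array"}},"required":["rows"]}

```bash
mkdir -p pics; cat > h.py <<'E'
import numpy as np, cv2
from cell import env
def K(n):
    c=env.calibration(n); return c
def shot(n,tag):
    im,d=env.read_camera(n); cv2.imwrite(f'pics/{tag}_{n}.png',im); np.savez(f'pics/{tag}_{n}.npz',im=im,d=d); return im,d
def intr(c,h=384):
    f=h/2/np.tan(np.radians(c['vertical_fov'])/2); return f
E
python3 - <<'E'
from h import *
print(env.state())
for n in('side','top'):
    c=env.calibration(n);print(n,c)
    im,d=shot(n,'a'); print(d.min(),d.max())
    cv2.imwrite(f'pics/a2_{n}.png',cv2.resize(im,(800,600),interpolation=cv2.INTER_CUBIC))
E
```

```text
{'t': 0.0, 'joints': array([-1.32159804e+00,  4.91567617e-01,  1.55947894e+00, -1.40073945e-05,
        1.09169480e+00, -1.05588507e-01]), 'qvel': array([-0.00025816,  0.00036654,  0.00174465,  0.0008663 ,  0.00036603,
        0.00045729]), 'tau': array([-2.21172428e-03, -6.12647724e+01, -2.58183932e+01,  6.91267918e-02,
        4.81956953e-02, -8.58662747e-05]), 'eef_pos': array([ 217.0856305 , -585.83628148,  233.04657622]), 'tcp_rot': array([-1.57068762e+00,  1.14361455e-03, -1.21600301e+00]), 'ft_force': array([-0.76170059,  0.17689054,  1.15145797]), 'moment': array([-0.02007199,  0.01014441, -0.00080171]), 'opening': 0.9996669868672969}
side {'vertical_fov': 45.112475077890906, 'cx': 256.2999991147578, 'cy': 192.86281893625514, 'eye': array([206.00318991, 900.91788151, 947.22854639]), 'rotation': array([ 0.83950044, -0.00596845, -2.74365276])}
0.0 3716.6084
top {'vertical_fov': 49.79021793603867, 'cx': 257.3986101190774, 'cy': 200.70332402405492, 'eye': array([ 460.39649293,   -5.24308556, 1189.58724524]), 'rotation': array([ 0.10318149,  0.01150685, -1.5891366 ])}
0.0 2084.4653
```

View pics/a2_top.png

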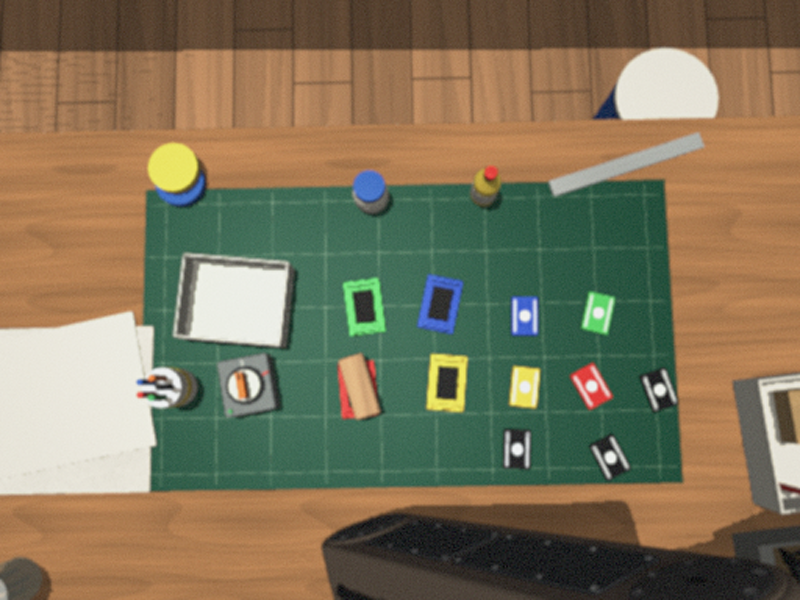

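View pics/a2_side.png

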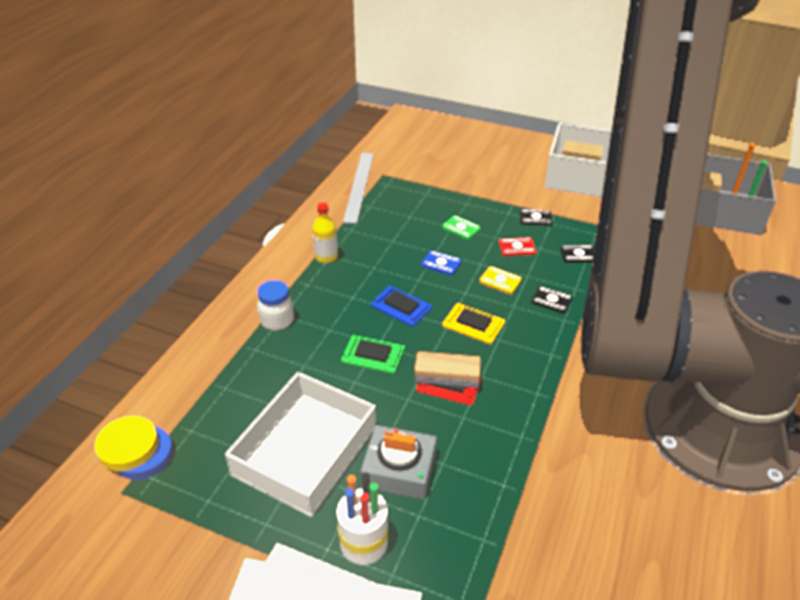

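```bash
cat >> h.py <<'E'
from scipy.spatial.transform import Rotation as Ro
def cam(n):
    c=env.calibration(n); return intr(c),c['cx'],c['cy'],np.array(c['eye']),Ro.from_euler('xyz',c['rotation']).as_matrix()
def deproj(n,d):
    f,cx,cy,e,R=cam(n); v,u=np.mgrid[:d.shape[0],:d.shape[1]]
    P=np.stack([(u-cx)/f*d,-(v-cy)/f*d,-d],-1); return P@R.T+e
def toplane(n,uv,z):
    f,cx,cy,e,R=cam(n); uv=np.atleast_2d(uv).astype(float)
    r=np.stack([(uv[:,0]-cx)/f,-(uv[:,1]-cy)/f,-np.ones(len(uv))],-1)@R.T
    z=np.broadcast_to(z,len(uv)); return e+r*((z-e[2])/r[:,2])[:,None]
def proj(n,P):
    f,cx,cy,e,R=cam(n); q=(np.atleast_2d(P)-e)@R; return np.stack([cx+f*q[:,0]/-q[:,2],cy-f*q[:,1]/-q[:,2]],-1)
HS={'green':(45,75),'blue':(108,128),'yellow':(22,34),'red':None}
def masks(im):
    hsv=cv2.cvtColor(im,cv2.COLOR_BGR2HSV).astype(int); H,S,V=hsv[...,0],hsv[...,1],hsv[...,2]
    o={}
    for k,r in HS.items():
        m=((H<6)|(H>174)) if r is None else ((H>=r[0])&(H<=r[1]))
        o[k]=(m&(S>140)&(V>110))
    return o
E
python3 - <<'E'
from h import *
for n in('side','top'):
    z=np.load(f'pics/a_{n}.npz'); im,d=z['im'],z['d']; P=deproj(n,d)
    # table check
    hsv=cv2.cvtColor(im,cv2.COLOR_BGR2HSV)
    m=(abs(hsv[...,0].astype(int)-78)<12)&(hsv[...,1]>100)&(hsv[...,2]<110)&(d>0)
    A=P[m]; print(n,'mat z',m.sum(),np.percentile(A[:,2],[5,50,95]))
    c=np.linalg.lstsq(np.c_[A[:,:2],np.ones(len(A))],A[:,2],rcond=None)[0];print('plane',c)
    print('mat extents',np.percentile(A,[1,99],axis=0))
    for k,mk in masks(im).items():
        nc,L,st,ce=cv2.connectedComponentsWithStats((mk&(d>0)).astype(np.uint8))
        for i in range(1,nc):
            if st[i,4]>30:
                Q=P[L==i]; q=Q[:,:2].astype(np.float32); r=cv2.minAreaRect(q)
                print(k,st[i,4],'px',ce[i].round(1),'mean',np.median(Q,0).round(1),'rect',np.round(r[0],1),np.round(r[1],1),round(r[2],1),'z95',np.percentile(Q[:,2],95).round(1))
E
```

```text
side mat z 20039 [-2.06650426  1.11790972  4.34246689]
plane [6.77440010e-04 2.34889314e-04 7.96553195e-01]
mat extents [[ 277.8067946  -463.57716109   -3.40873016]
 [ 818.86150023  445.25556463    5.69804722]]
green 47 px [484.7 113.3] mean [  10.7 -631.4  112.8] rect [  10.8 -632.9] [15.3  6.3] 83.7 z95 146.5
green 69 px [296.7 147.9] mean [ 561.9 -333.8    5.3] rect [ 575.6 -336.8] [83.8 58.9] 20.0 z95 11.7
green 497 px [238.4 226.6] mean [595.2  92.1   8.5] rect [603.8  75.6] [108.8  84.3] 6.0 z95 18.2
blue 104 px [282.  168.7] mean [ 571.3 -208.7    8.7] rect [ 579.7 -212. ] [51.7 76.3] 86.1 z95 12.7
blue 201 px [174.3 186.6] mean [804.4  71.   75.2] rect [805.7  68.5] [49.9 53.2] 65.7 z95 78.5
blue 342 px [256.5 196.5] mean [595.2 -43.8   9.3] rect [605.5 -58.9] [ 68.6 106.8] 76.2 z95 18.7
blue 200 px [100.  290.3] mean [811.5 421.7  20.9] rect [814.9 421.5] [40.1 86.5] 5.6 z95 23.6
yellow 177 px [206.8 145.4] mean [ 803.1 -131.2   84.7] rect [ 807.1 -133.9] [45.9 29.4] 15.3 z95 104.8
yellow 40 px [208.5 165.4] mean [ 799.5 -125.7    7.3] rect [ 803.3 -130. ] [43.6 18.9] 20.5 z
[... 1788 characters left out ...]
3 z95 18.4
yellow 79 px [336.6 238.9] mean [ 469.4 -216.2   10.6] rect [ 468.3 -218.5] [32.9 24.9] 80.7 z95 14.9
yellow 76 px [334.7 255.8] mean [ 421.8 -209.2   11.3] rect [ 422.9 -208.6] [29.  25.6] 88.7 z95 14.9
red 48 px [313.8 110.3] mean [ 806.5 -148.1  130.4] rect [ 807.1 -148.1] [17.2 16.8] 6.9 z95 134.2
red 53 px [237.6 237.5] mean [480.2  63.4   8.5] rect [474.6  64.8] [46.5 10.9] 4.2 z95 14.9
red 100 px [373.8 239. ] mean [ 467.4 -320.9   10.4] rect [ 465.2 -322.1] [26.7 47.7] 27.3 z95 14.2
red 136 px [220.3 255.4] mean [424.8 115.    8.3] rect [438.7 119.5] [88.6 20.9] 17.4 z95 16.5
red 98 px [382.7 254.3] mean [ 424.6 -344.4   10.9] rect [ 426.2 -344. ] [30.5 50.7] 27.6 z95 14.0
```

```bash
cat >> h.py <<'E'
def rect(n,im,x0,x1,y0,y1,z,s):
    # output: up=+x, left=+y ; s px per mm
    W=int((y1-y0)*s);H=int((x1-x0)*s)
    wc=np.array([[x1,y1,z],[x1,y0,z],[x0,y0,z],[x0,y1,z]],float)
    M=cv2.getPerspectiveTransform(proj(n,wc).astype(np.float32),np.float32([[0,0],[W,0],[W,H],[0,H]]))
    o=cv2.warpPerspective(im,M,(W,H),flags=cv2.INTER_CUBIC)
    step=20
    for x in np.arange(np.ceil(x0/step)*step,x1,step):
        r=int((x1-x)*s); cv2.line(o,(0,r),(6,r),(255,255,255),1); cv2.putText(o,str(int(x)),(8,r+4),0,.35,(255,255,255),1)
    for y in np.arange(np.ceil(y0/step)*step,y1,step):
        q=int((y1-y)*s); cv2.line(o,(q,H-6),(q,H),(255,255,255),1); cv2.putText(o,str(int(y)),(q-10,H-10),0,.35,(255,255,255),1)
    return o
E
python3 - <<'E'
from h import *
for n in('top','side'):
    im=cv2.imread(f'pics/a_{n}.png')
    cv2.imwrite(f'pics/r1_{n}.png',rect(n,im,390,650,-390,-160,10,2.3))
    cv2.imwrite(f'pics/r2_{n}.png',rect(n,im,380,660,-130,190,16,2.1))
E
```

```text
(no output)
```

View pics/r1_top.png

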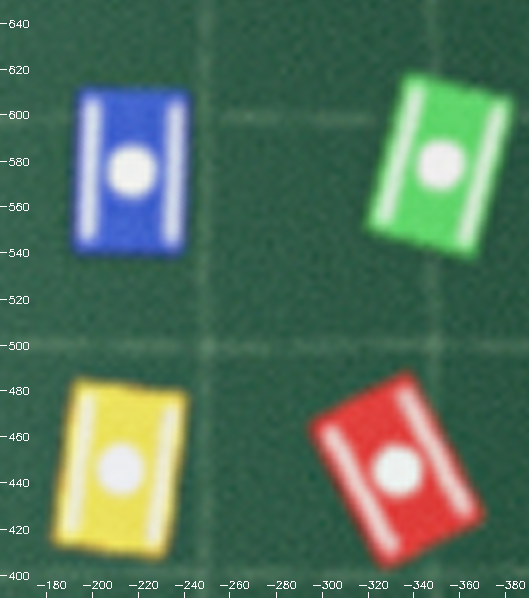

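View pics/r2_top.png

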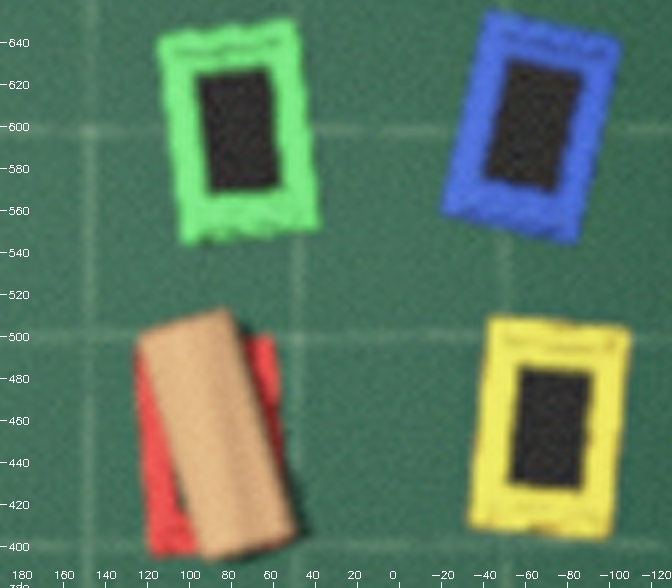

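View pics/r2_side.png

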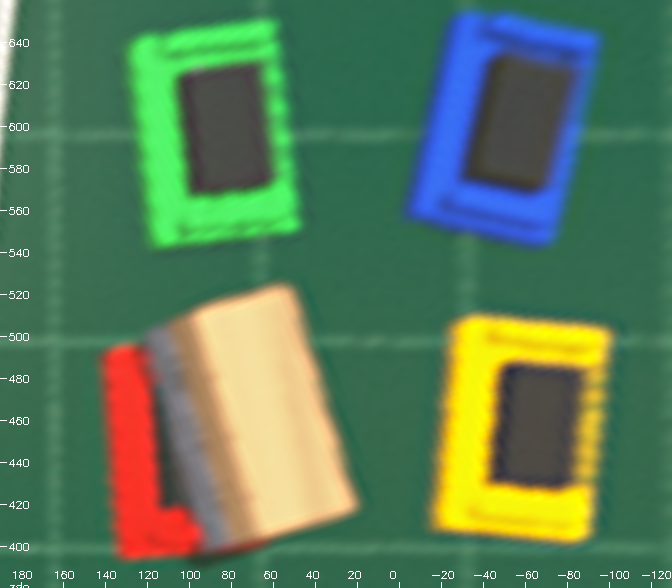

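View pics/r1_side.png

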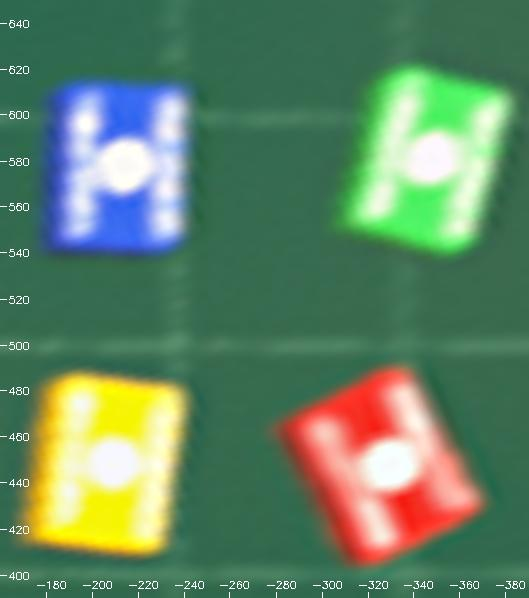

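```bash
python3 - <<'E'
from h import *
a=[]
for n in('top','side'):
    im=cv2.imread(f'pics/a_{n}.png')
    a.append(rect(n,im,380,720,-380,180,0,1.4))
o=np.vstack(a)
cv2.imwrite('pics/g.png',o[:, :]);print(o.shape)
for n in('top','side'):
    im=cv2.imread(f'pics/a_{n}.png'); s=4
    g=rect(n,im,380,720,-380,180,0,s)[...,1].astype(float)
    g=g-cv2.blur(g,(81,81))
    # crossings: small windows near lines
    for x,y in [(700,150),(700,50),(700,-50),(700,-150),(700,-250),(700,-350),(500,150),(500,0),(500,-250),(500,-300),(600,0),(600,150),(400,-250),(400,0),(400,150)]:
        r=int((720-x)*s);c=int((180-y)*s)
        # x-line: average over 30mm of y away from crossing
        def loc(ax):
            if ax==0: w=g[r-48:r+48, c+20:c+120].mean(1) if c+120<g.shape[1] else g[r-48:r+48,c-120:c-20].mean(1)
            else:
                w=g[r+20:r+120,c-48:c+48].mean(0)
            k=w.argmax(); ww=np.clip(w-np.median(w),0,None); ww[:max(0,k-12)]=0; ww[k+13:]=0
            return ((np.arange(len(w))*ww).sum()/ww.sum()-48)/s, w.max()
        a,b=loc(0),loc(1) ; print(n,(x,y),'dx %.1f (%.0f) dy %.1f (%.0f)'%(-a[0],a[1],-b[0],b[1]))
E
```

```text
(950, 784, 3)
top (700, 150) dx -0.6 (7) dy -1.1 (13)
top (700, 50) dx 0.7 (10) dy -0.5 (13)
top (700, -50) dx 0.9 (9) dy 0.1 (9)
top (700, -150) dx -0.2 (7) dy -1.5 (10)
top (700, -250) dx 0.2 (8) dy -0.3 (11)
top (700, -350) dx 0.6 (8) dy -1.8 (10)
top (500, 150) dx 0.4 (9) dy 0.0 (7)
top (500, 0) dx 1.3 (11) dy -2.9 (1)
top (500, -250) dx -0.7 (12) dy 10.7 (13)
top (500, -300) dx 0.9 (9) dy 3.2 (1)
top (600, 0) dx -0.3 (11) dy 2.1 (2)
top (600, 150) dx -0.5 (6) dy -0.5 (14)
top (400, -250) dx 0.4 (11) dy 7.8 (13)
top (400, 0) dx -0.7 (7) dy 0.8 (13)
top (400, 150) dx -0.2 (10) dy 10.0 (15)
side (700, 150) dx 2.7 (11) dy 1.6 (10)
side (700, 50) dx 2.5 (13) dy 1.4 (8)
side (700, -50) dx 2.5 (10) dy 1.1 (8)
side (700, -150) dx 2.9 (9) dy 1.3 (6)
side (700, -250) dx 2.9 (13) dy 1.3 (5)
side (700, -350) dx 2.8 (10) dy 1.3 (6)
side (500, 150) dx 2.3 (22) dy 1.5 (11)
side (500, 0) dx 2.5 (15) dy 2.8 (-0)
side (500, -250) dx 3.1 (9) dy 3.3 (22)
side (500, -300) dx 3.1 (16) dy 7.0 (2)
side (600, 0) dx 3.0 (10) dy -10.5 (3)
side (600, 150) dx 2.4 (13) dy 1.5 (12)
side (400, -250) dx 2.5 (13) dy 7.3 (15)
side (400, 0) dx 2.5 (17) dy 1.3 (13)
side (400, 150) dx 2.3 (19) dy -10.2 (16)
```

View pics/g.png

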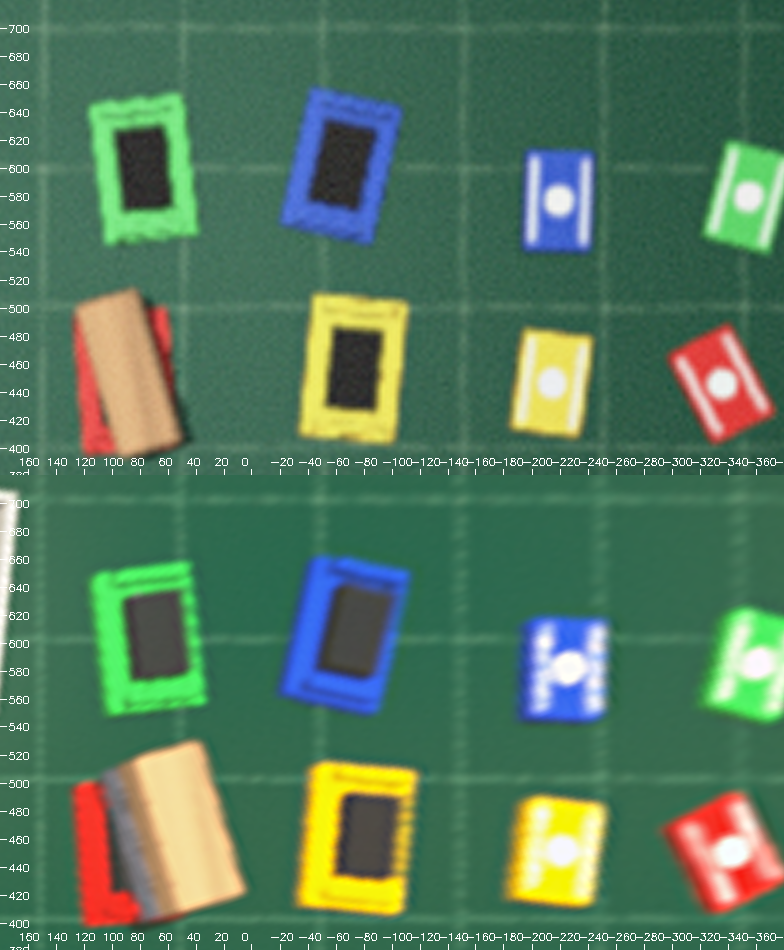

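```bash
cat >> h.py <<'E'
OFF={'top':(-0.1,0.8),'side':(-2.7,-1.4)}
def rectraw(n,im,x0,x1,y0,y1,z,s):
    W=int((y1-y0)*s);H=int((x1-x0)*s)
    wc=np.array([[x1,y1,z],[x1,y0,z],[x0,y0,z],[x0,y1,z]],float)
    M=cv2.getPerspectiveTransform(proj(n,wc).astype(np.float32),np.float32([[0,0],[W,0],[W,H],[0,H]]))
    return cv2.warpPerspective(im,M,(W,H),flags=cv2.INTER_CUBIC)
def blob(n,im,cx,cy,half,z,fn,s=4,fill=True):
    o=rectraw(n,im,cx-half,cx+half,cy-half,cy+half,z,s)
    m=fn(o).astype(np.uint8)
    nc,L,st,ce=cv2.connectedComponentsWithStats(m)
    i=1+st[1:,4].argmax(); m=(L==i).astype(np.uint8)
    cs,_=cv2.findContours(m,cv2.RETR_EXTERNAL,cv2.CHAIN_APPROX_NONE); c=max(cs,key=cv2.contourArea)
    M=cv2.moments(c); u,v=M['m10']/M['m00'],M['m01']/M['m00']
    r=cv2.minAreaRect(c); w,h=r[1]
    # angle of long axis in world by moments
    th=.5*np.arctan2(2*M['mu11'],M['mu20']-M['mu02']) # image: x right, y down
    d=np.array([-np.sin(th),-np.cos(th)]) # world (x,y) of image dir(cos,sin)
    ang=np.arctan2(d[1],d[0])%np.pi
    X=cx+half-(v+.5)/s+OFF[n][0]; Y=cy+half-(u+.5)/s+OFF[n][1]
    b=r[2]; 
    return dict(xy=(round(X,1),round(Y,1)),ang=round(np.degrees(ang),1),rectang=round(b,1),size=(round(max(w,h)/s,1),round(min(w,h)/s,1)),area=round(M['m00']/s/s))
def hsv(o): 
    return [a.astype(int) for a in cv2.split(cv2.cvtColor(o,cv2.COLOR_BGR2HSV))]
def fcol(c):
    def f(o):
        H,S,V=hsv(o); 
        if c=='green': return ((V>140))
        if c=='blue': return ((H>100)&(H<130)&(S>90))|(V>150)
        if c=='yellow': return ((H>15)&(H<40)&(S>60))|(V>150)
        return (((H<12)|(H>168))&(S>90))|(V>150)
    return f
def fblack(o):
    H,S,V=hsv(o); return (V<85)&(S<110)
E
python3 - <<'E'
from h import *
im=cv2.imread('pics/a_top.png')
T={'blue':(575,-217),'green':(578,-352),'yellow':(446,-212),'red':(446,-333)}
for k,(x,y) in T.items(): print('tile',k,blob('top',im,x,y,55,10,fcol(k)))
F={'green':(600,80),'blue':(600,-64),'yellow':(457,-71)}
for k,(x,y) in F.items():
    print('frame',k,blob('top',im,x,y,75,8,fcol(k)),'\n   bed',blob('top',im,x,y,40,18,fblack))
E
```

```text
tile blue {'xy': (575.2, -216.0), 'ang': np.float64(177.2), 'rectang': 2.0, 'size': (74.9, 52.1), 'area': 3785}
tile green {'xy': (578.2, -350.5), 'ang': np.float64(165.4), 'rectang': 14.9, 'size': (72.5, 50.7), 'area': 3531}
tile yellow {'xy': (445.9, -211.1), 'ang': np.float64(172.0), 'rectang': 7.7, 'size': (76.4, 54.7), 'area': 3996}
tile red {'xy': (445.2, -331.3), 'ang': np.float64(28.0), 'rectang': 62.6, 'size': (75.4, 53.6), 'area': 3865}
frame green {'xy': (598.3, 77.9), 'ang': np.float64(7.1), 'rectang': 82.8, 'size': (105.8, 71.9), 'area': 7133} 
   bed {'xy': (597.3, 76.9), 'ang': np.float64(6.8), 'rectang': 84.4, 'size': (55.4, 33.6), 'area': 1716}
frame blue {'xy': (600.5, -62.3), 'ang': np.float64(166.9), 'rectang': 13.1, 'size': (104.3, 70.3), 'area': 7093} 
   bed {'xy': (599.8, -62.5), 'ang': np.float64(166.5), 'rectang': 13.1, 'size': (55.7, 33.6), 'area': 1753}
frame yellow {'xy': (456.1, -71.0), 'ang': np.float64(173.8), 'rectang': 5.7, 'size': (105.3, 71.6), 'area': 7300} 
   bed {'xy': (455.8, -70.9), 'ang': np.float64(173.9), 'rectang': 5.9, 'size': (53.7, 32.4), 'area': 1642}
```

```bash
python3 - <<'E'
from h import *
im=cv2.imread('pics/a_top.png'); d=np.load('pics/a_top.npz')['d']; P=deproj('top',d)
def fer(o):
    H,S,V=hsv(o); return (H>6)&(H<22)&(S>50)&(V>110)
print('eraser',blob('top',im,450,85,75,50,fer))
m=fer(im); 
q=P[m&(abs(P[...,0]-450)<70)&(abs(P[...,1]-85)<60)]; print(np.percentile(q[:,2],[5,25,50,75,95]))
c=np.linalg.lstsq(np.c_[q[:,:2]-[450,85],np.ones(len(q))],q[:,2],rcond=None)[0];print(c)
cv2.imwrite('pics/b.png',rect('top',im,380,720,170,460,55,1.7))
o=rect('top',im,400,520,220,380,60,4); cv2.imwrite('pics/k.png',o)
E
```

```text
eraser {'xy': (448.6, 90.8), 'ang': np.float64(9.9), 'rectang': 76.5, 'size': (111.8, 68.5), 'area': 6416}
[ 7.15139716 48.20368295 49.83559098 51.41801238 53.39188931]
[ 0.05812741 -0.14621571 46.48590403]
```

View pics/b.png

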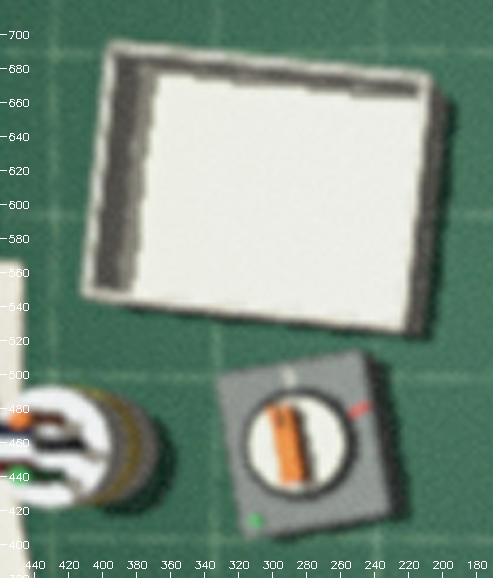

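View pics/k.png

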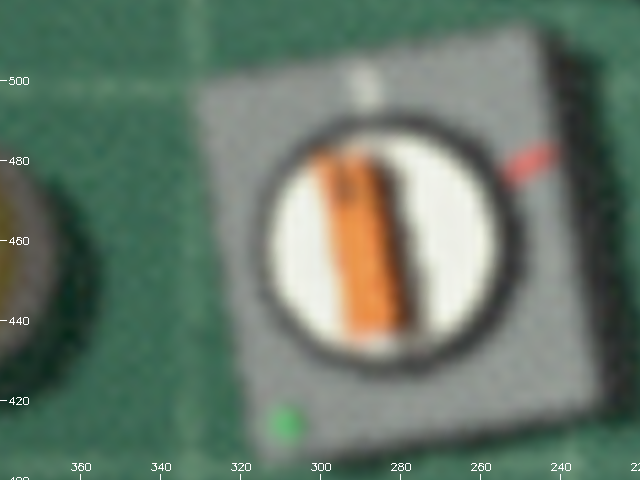

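```bash
python3 - <<'E'
from h import *
im=cv2.imread('pics/a_top.png'); d=np.load('pics/a_top.npz')['d']; P=deproj('top',d)
o=rectraw('top',im,380,520,20,150,50,4); H,S,V=hsv(o)
for p in [(200,200),(250,250),(300,300),(250,400)]: print(p,H[p],S[p],V[p])
f=lambda o:(lambda H,S,V:(H>8)&(H<22)&(S>50)&(S<170)&(V>110))(*hsv(o))
print(blob('top',im,450,85,70,50,f))
cv2.imwrite('pics/e.png',rect('top',im,380,520,20,150,50,4))
fo=lambda o:(lambda H,S,V:(H>6)&(H<20)&(S>150)&(V>150))(*hsv(o))
m=fo(im)&(abs(P[...,0]-460)<50)&(abs(P[...,1]-285)<40); q=P[m];print(np.percentile(q[:,2],[10,50,90]),len(q))
im2=cv2.imread('pics/a_side.png'); d2=np.load('pics/a_side.npz')['d'];P2=deproj('side',d2)
m=fo(im2)&(abs(P2[...,0]-460)<50)&(abs(P2[...,1]-285)<40); q=P2[m];print(np.percentile(q[:,2],[10,50,90]),len(q))
for z in (78,82,86,90): print(z,blob('top',im,460,285,40,z,fo),blob('side',im2,460,285,40,z,fo))
E
```

```text
(200, 200) 16 101 225
(250, 250) 16 103 223
(300, 300) 16 105 206
(250, 400) 74 90 125
{'xy': (448.5, 90.9), 'ang': np.float64(10.0), 'rectang': 76.3, 'size': (111.8, 68.5), 'area': 6381}
[82.84182389 84.59353915 86.55230143] 53
[66.06562026 80.48992799 85.92185576] 170
78 {'xy': (458.1, 285.1), 'ang': np.float64(10.3), 'rectang': 80.5, 'size': (40.2, 10.7), 'area': 375} {'xy': (455.9, 290.6), 'ang': np.float64(4.5), 'rectang': 80.0, 'size': (46.9, 29.1), 'area': 1108}
82 {'xy': (458.2, 284.1), 'ang': np.float64(10.3), 'rectang': 80.5, 'size': (40.0, 10.6), 'area': 373} {'xy': (454.8, 293.4), 'ang': np.float64(4.5), 'rectang': 80.0, 'size': (46.6, 28.9), 'area': 1098}
86 {'xy': (458.2, 283.1), 'ang': np.float64(10.3), 'rectang': 80.5, 'size': (40.0, 10.6), 'area': 371} {'xy': (453.6, 296.2), 'ang': np.float64(4.6), 'rectang': 80.0, 'size': (46.3, 28.7), 'area': 1087}
90 {'xy': (458.2, 282.0), 'ang': np.float64(10.2), 'rectang': 80.7, 'size': (39.7, 10.6), 'area': 367} {'xy': (452.4, 299.0), 'ang': np.float64(4.5), 'rectang': 79.9, 'size': (46.2, 28.7), 'area': 1077}
```

View pics/e.png

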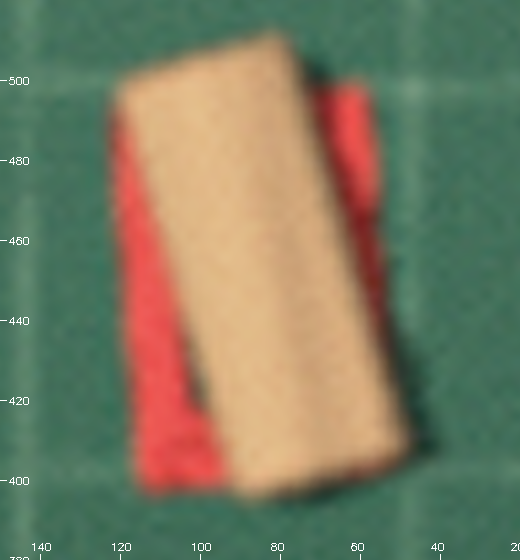

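```bash
cat >> h.py <<'E'
def plan(x,y,z,yawdeg=None,st=None):
    s=env.state() if st is None else st
    p=s['eef_pos']; R=Ro.from_euler('xyz',s['tcp_rot']).as_matrix(); yaw=np.arctan2(R[1,0],R[0,0])
    yt=yaw if yawdeg is None else np.radians(yawdeg)
    a=-(yt-yaw); D=np.array([x,y,z])-p
    Rn=Ro.from_euler('xyz',[-np.pi/2,0,yt]).as_matrix(); L=Rn.T@D/10
    n=max(int(np.ceil(np.abs(L).max()/3.9)),int(np.ceil(np.linalg.norm(L)/4.1)),1)
    tilt=np.degrees(np.arccos(-R[2,1]))
    print('t %.1f pos %s yaw %.1f tilt %.2f open %.3f F %s'%(s['t'],p.round(1),np.degrees(yaw),tilt,s['opening'],s['ft_force'].round(1)))
    print('ry total %.3f rad (%d rows); then tx %.2f ty %.2f tz %.2f cm; n>=%d rows: each %.2f %.2f %.2f'%(a,int(np.ceil(abs(a)/.12)),*L,n,*(L/n)))
E
python3 - <<'E'
from h import *
plan(430,-250,200,-74)
E
```

```text
t 0.1 pos [ 217.1 -585.9  233.1] yaw -69.7 tilt 0.06 open 1.001 F [ 0.1 -0.1 -0.3]
ry total 0.076 rad (1 rows); then tx -26.42 ty 3.31 tz 29.72 cm; n>=10 rows: each -2.64 0.33 2.97
```

Request:
move_arm(
  rows=[
    {"ry": 0.076,"tx": -2.6,"ty": 0.3,"tz": 2.9},
    {"tx": -2.6,"ty": 0.3,"tz": 3},
    {"tx": -2.6,"ty": 0.3,"tz": 3},
    {"tx": -2.6,"ty": 0.3,"tz": 3},
    {"tx": -2.6,"ty": 0.3,"tz": 3},
    {"tx": -2.6,"ty": 0.3,"tz": 3},
    {"tx": -2.6,"ty": 0.3,"tz": 3},
    {"tx": -2.6,"ty": 0.3,"tz": 3},
    {"tx": -2.6,"ty": 0.3,"tz": 3},
    {"tx": -2.6,"ty": 0.3,"tz": 2.9},
  ],
)

```text
validation failed for argument at $.ro...
```

```bash
python3 - <<'E'
from h import *
plan(452.3,85.1,120,-74)
E
```

```text
t 0.1 pos [ 217.1 -585.9  233.1] yaw -69.7 tilt 0.06 open 1.001 F [ 0.1 -0.1 -0.3]
ry total 0.076 rad (1 rows); then tx -58.01 ty 11.31 tz 41.10 cm; n>=18 rows: each -3.22 0.63 2.28
```

Request:
move_arm(
  rows=[
    {"tx": -2.6,"ty": 0.3,"tz": 2.9,"rx": 0,"ry": 0.076,"rz": 0,"grip": 100},
    {"tx": -2.6,"ty": 0.3,"tz": 3,"rx": 0,"ry": 0,"rz": 0,"grip": 100},
    {"tx": -2.6,"ty": 0.3,"tz": 3,"rx": 0,"ry": 0,"rz": 0,"grip": 100},
    {"tx": -2.6,"ty": 0.3,"tz": 3,"rx": 0,"ry": 0,"rz": 0,"grip": 100},
    {"tx": -2.6,"ty": 0.3,"tz": 3,"rx": 0,"ry": 0,"rz": 0,"grip": 100},
    {"tx": -2.6,"ty": 0.3,"tz": 3,"rx": 0,"ry": 0,"rz": 0,"grip": 100},
    {"tx": -2.6,"ty": 0.3,"tz": 3,"rx": 0,"ry": 0,"rz": 0,"grip": 100},
    {"tx": -2.6,"ty": 0.3,"tz": 3,"rx": 0,"ry": 0,"rz": 0,"grip": 100},
    {"tx": -2.6,"ty": 0.3,"tz": 3,"rx": 0,"ry": 0,"rz": 0,"grip": 100},
    {"tx": -2.6,"ty": 0.3,"tz": 2.9,"rx": 0,"ry": 0,"rz": 0,"grip": 100},
  ],
)

```text
t: 0.93
eef_pos: [430.2, -250.8, 203.4]
tcp_rot: [-1.571, 0.0, -1.292]
ft_force: [1.6, -0.2, 0.1]
opening: 1.001
```

```bash
python3 - <<'E'
from h import *
plan(452.3,85.1,120,-74)
E
```

```text
t 0.9 pos [ 430.2 -250.8  203.4] yaw -74.0 tilt 0.01 open 1.001 F [ 1.6 -0.2  0.1]
ry total -0.001 rad (1 rows); then tx -31.68 ty 8.34 tz 11.38 cm; n>=9 rows: each -3.52 0.93 1.26
```

Works well and precisely. Next to the eraser, hovering at z=120.

Request:
move_arm(
  rows=[
    {"tx": -3.52,"ty": 0.9,"tz": 1.26,"rx": 0,"ry": 0,"rz": 0,"grip": 100},
    {"tx": -3.52,"ty": 0.9,"tz": 1.26,"rx": 0,"ry": 0,"rz": 0,"grip": 100},
    {"tx": -3.52,"ty": 0.9,"tz": 1.26,"rx": 0,"ry": 0,"rz": 0,"grip": 100},
    {"tx": -3.52,"ty": 0.9,"tz": 1.26,"rx": 0,"ry": 0,"rz": 0,"grip": 100},
    {"tx": -3.52,"ty": 0.9,"tz": 1.26,"rx": 0,"ry": 0,"rz": 0,"grip": 100},
    {"tx": -3.52,"ty": 0.9,"tz": 1.26,"rx": 0,"ry": 0,"rz": 0,"grip": 100},
    {"tx": -3.52,"ty": 0.9,"tz": 1.26,"rx": 0,"ry": 0,"rz": 0,"grip": 100},
    {"tx": -3.52,"ty": 0.9,"tz": 1.26,"rx": 0,"ry": 0,"rz": 0,"grip": 100},
    {"tx": -3.52,"ty": 0.9,"tz": 1.26,"rx": 0,"ry": 0,"rz": 0,"grip": 100},
  ],
)

```text
t: 1.68
eef_pos: [451.1, 84.9, 122.1]
tcp_rot: [-1.571, -0.0, -1.292]
ft_force: [1.8, -1.1, -0.3]
opening: 1.002
```

```bash
python3 - <<'E'
from h import *
plan(452.3,85.1,38,-74)
im,d=shot('side','b'); cv2.imwrite('pics/b2_side.png',cv2.resize(im[150:340,130:380],None,fx=3,fy=3,interpolation=cv2.INTER_CUBIC))
E
```

```text
t 1.7 pos [451.1  84.9 122.1] yaw -74.0 tilt 0.01 open 1.002 F [ 1.8 -1.1 -0.3]
ry total -0.001 rad (1 rows); then tx 0.02 ty 8.41 tz 0.12 cm; n>=3 rows: each 0.01 2.80 0.04
```

View pics/b2_side.png

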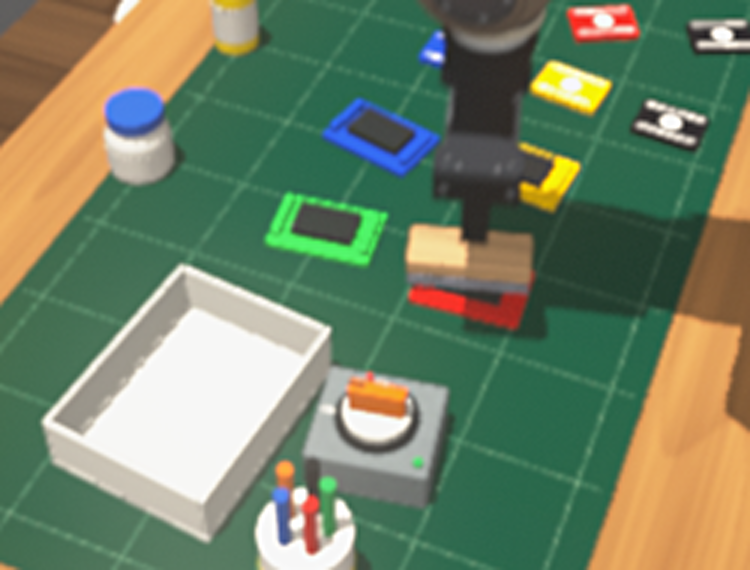

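Request:
move_arm(
  rows=[
    {"tx": 0,"ty": 2.8,"tz": 0.1,"rx": 0,"ry": 0,"rz": 0,"grip": 100},
    {"tx": 0,"ty": 2.8,"tz": 0,"rx": 0,"ry": 0,"rz": 0,"grip": 100},
    {"tx": 0,"ty": 2.8,"tz": 0,"rx": 0,"ry": 0,"rz": 0,"grip": 100},
    {"tx": 0,"ty": 0,"tz": 0,"rx": 0,"ry": 0,"rz": 0,"grip": 0},
    {"tx": 0,"ty": 0,"tz": 0,"rx": 0,"ry": 0,"rz": 0,"grip": 0},
    {"tx": 0,"ty": 0,"tz": 0,"rx": 0,"ry": 0,"rz": 0,"grip": 0},
    {"tx": 0,"ty": 0,"tz": 0,"rx": 0,"ry": 0,"rz": 0,"grip": 0},
    {"tx": 0,"ty": 0,"tz": 0,"rx": 0,"ry": 0,"rz": 0,"grip": 0},
    {"tx": 0,"ty": 0,"tz": 0,"rx": 0,"ry": 0,"rz": 0,"grip": 0},
  ],
)

```text
t: 2.48
eef_pos: [452.8, 83.4, 39.7]
tcp_rot: [-1.569, -0.001, -1.292]
ft_force: [-0.6, -0.3, -0.1]
opening: 0.633
```

```bash
python3 - <<'E'
from h import *
plan(610,308,140,-90)
E
```

```text
t 2.5 pos [452.8  83.4  39.7] yaw -74.0 tilt 0.12 open 0.633 F [-0.6 -0.3 -0.1]
ry total 0.279 rad (3 rows); then tx -22.46 ty -10.03 tz 15.72 cm; n>=8 rows: each -2.81 -1.25 1.97
```

Request:
move_arm(
  rows=[
    {"tx": 0,"ty": 0,"tz": 0,"rx": 0,"ry": 0,"rz": 0,"grip": 0},
    {"tx": 0,"ty": 0,"tz": 0,"rx": 0,"ry": 0,"rz": 0,"grip": 0},
    {"tx": 0,"ty": 0,"tz": 0,"rx": 0,"ry": 0,"rz": 0,"grip": 0},
    {"tx": 0,"ty": 0,"tz": 0,"rx": 0,"ry": 0,"rz": 0,"grip": 0},
    {"tx": 0,"ty": 0,"tz": 0,"rx": 0,"ry": 0,"rz": 0,"grip": 0},
    {"tx": 0,"ty": 0,"tz": 0,"rx": 0,"ry": 0,"rz": 0,"grip": 0},
  ],
)

```text
t: 2.98
eef_pos: [452.5, 83.4, 38.8]
tcp_rot: [-1.57, -0.0, -1.292]
ft_force: [-0.3, -0.2, 5.1]
opening: 0.476
```

Request:
move_arm(
  rows=[
    {"tx": 0,"ty": -1.5,"tz": 0,"rx": 0,"ry": 0,"rz": 0,"grip": 0},
    {"tx": 0,"ty": -3,"tz": 0,"rx": 0,"ry": 0,"rz": 0,"grip": 0},
    {"tx": 0,"ty": -3,"tz": 0,"rx": 0,"ry": 0.1,"rz": 0,"grip": 0},
    {"tx": 0,"ty": -3,"tz": 0,"rx": 0,"ry": 0.1,"rz": 0,"grip": 0},
    {"tx": 0,"ty": 0,"tz": 0,"rx": 0,"ry": 0.1,"rz": 0,"grip": 0},
    {"tx": 0,"ty": 0,"tz": 0,"rx": 0,"ry": 0.08,"rz": 0,"grip": 0},
  ],
)

```text
t: 3.48
eef_pos: [452.9, 83.5, 145.2]
tcp_rot: [-1.567, 0.0, -1.677]
ft_force: [0.8, -0.1, -1.2]
opening: 0.468
```

```bash
python3 - <<'E'
from h import *
plan(610,308,140,-96)
E
```

```text
t 3.5 pos [452.9  83.5 145.2] yaw -96.1 tilt 0.19 open 0.468 F [ 0.8 -0.1 -1.2]
ry total -0.002 rad (1 rows); then tx -23.97 ty 0.52 tz 13.28 cm; n>=7 rows: each -3.42 0.07 1.90
```

Request:
move_arm(
  rows=[
    {"tx": -3.42,"ty": 0,"tz": 1.9,"rx": 0,"ry": 0,"rz": 0,"grip": 0},
    {"tx": -3.42,"ty": 0,"tz": 1.9,"rx": 0,"ry": 0,"rz": 0,"grip": 0},
    {"tx": -3.42,"ty": 0,"tz": 1.9,"rx": 0,"ry": 0,"rz": 0,"grip": 0},
    {"tx": -3.42,"ty": 0,"tz": 1.9,"rx": 0,"ry": 0,"rz": 0,"grip": 0},
    {"tx": -3.42,"ty": 0,"tz": 1.9,"rx": 0,"ry": 0,"rz": 0,"grip": 0},
    {"tx": -3.42,"ty": 0,"tz": 1.9,"rx": 0,"ry": 0,"rz": 0,"grip": 0},
    {"tx": -3.42,"ty": 0,"tz": 1.9,"rx": 0,"ry": 0,"rz": 0,"grip": 0},
    {"tx": 0,"ty": 0,"tz": 0,"rx": 0,"ry": 0,"rz": 0,"grip": 0},
  ],
)

```text
t: 4.15
eef_pos: [611.2, 313.0, 142.8]
tcp_rot: [-1.569, 0.002, -1.669]
ft_force: [0.9, -0.3, -0.3]
opening: 0.471
```

```bash
python3 - <<'E'
from h import *
plan(610,308,40,-96)
im,d=shot('side','c'); cv2.imwrite('pics/c2_side.png',cv2.resize(im[150:350,100:350],None,fx=3,fy=3,interpolation=cv2.INTER_CUBIC))
E
```

```text
t 4.2 pos [611.2 313.  142.8] yaw -95.6 tilt 0.13 open 0.471 F [ 0.9 -0.3 -0.3]
ry total 0.006 rad (1 rows); then tx 0.51 ty 10.28 tz -0.07 cm; n>=3 rows: each 0.17 3.43 -0.02
```

View pics/c2_side.png

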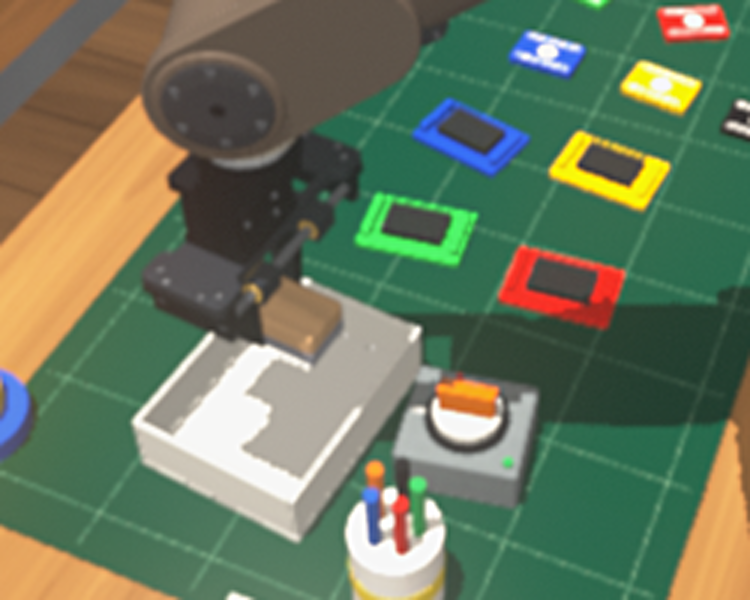

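Eraser held; lower it in and let go.

Request:
move_arm(
  rows=[
    {"tx": 0.2,"ty": 3.4,"tz": 0,"rx": 0,"ry": 0,"rz": 0,"grip": 0},
    {"tx": 0.2,"ty": 3.4,"tz": 0,"rx": 0,"ry": 0,"rz": 0,"grip": 0},
    {"tx": 0,"ty": 3.2,"tz": 0,"rx": 0,"ry": 0,"rz": 0,"grip": 0},
    {"tx": 0,"ty": 0.5,"tz": 0,"rx": 0,"ry": 0,"rz": 0,"grip": 0},
    {"tx": 0,"ty": 0,"tz": 0,"rx": 0,"ry": 0,"rz": 0,"grip": 90},
    {"tx": 0,"ty": 0,"tz": 0,"rx": 0,"ry": 0,"rz": 0,"grip": 90},
    {"tx": 0,"ty": 0,"tz": 0,"rx": 0,"ry": 0,"rz": 0,"grip": 90},
    {"tx": 0,"ty": 0,"tz": 0,"rx": 0,"ry": 0,"rz": 0,"grip": 90},
    {"tx": 0,"ty": 0,"tz": 0,"rx": 0,"ry": 0,"rz": 0,"grip": 90},
    {"tx": 0,"ty": 0,"tz": 0,"rx": 0,"ry": 0,"rz": 0,"grip": 90},
  ],
)

```text
t: 5.03
eef_pos: [608.8, 304.3, 39.8]
tcp_rot: [-1.569, 0.001, -1.672]
ft_force: [0.0, -0.1, 1.1]
opening: 0.838
```

Request:
move_arm(
  rows=[
    {"tx": 0,"ty": -3,"tz": 0,"rx": 0,"ry": 0,"rz": 0,"grip": 90},
    {"tx": 0,"ty": -3,"tz": 0,"rx": 0,"ry": 0,"rz": 0,"grip": 90},
    {"tx": 0,"ty": -3,"tz": 0,"rx": 0,"ry": 0,"rz": 0,"grip": 90},
    {"tx": 0,"ty": -3,"tz": 0,"rx": 0,"ry": 0,"rz": 0,"grip": 90},
    {"tx": 3.5,"ty": 0,"tz": 0,"rx": 0,"ry": 0,"rz": 0,"grip": 90},
    {"tx": 3.5,"ty": 0,"tz": 0,"rx": 0,"ry": 0,"rz": 0,"grip": 90},
    {"tx": 3.5,"ty": 0,"tz": -1.5,"rx": 0,"ry": 0,"rz": 0,"grip": 90},
    {"tx": 3.5,"ty": 0,"tz": -1.5,"rx": 0,"ry": 0,"rz": 0,"grip": 90},
    {"tx": 3.5,"ty": 0,"tz": -1.5,"rx": 0,"ry": 0,"rz": 0,"grip": 90},
    {"tx": 3.5,"ty": 0,"tz": -1.5,"rx": 0,"ry": 0,"rz": 0,"grip": 90},
  ],
)

```text
t: 5.87
eef_pos: [526.4, 100.0, 159.1]
tcp_rot: [-1.57, 0.0, -1.672]
ft_force: [1.1, -0.4, 0.1]
opening: 0.9
```

```bash
python3 - <<'E'
from h import *
plan(445.2,-331.3,100,-62)
im,d=shot('side','d'); cv2.imwrite('pics/d2_side.png',cv2.resize(im,(800,600),interpolation=cv2.INTER_CUBIC))
E
```

```text
t 5.9 pos [526.4 100.  159.1] yaw -95.8 tilt 0.05 open 0.900 F [ 1.1 -0.4  0.1]
ry total -0.590 rad (5 rows); then tx 34.27 ty 5.91 tz -27.42 cm; n>=11 rows: each 3.12 0.54 -2.49
```

View pics/d2_side.png

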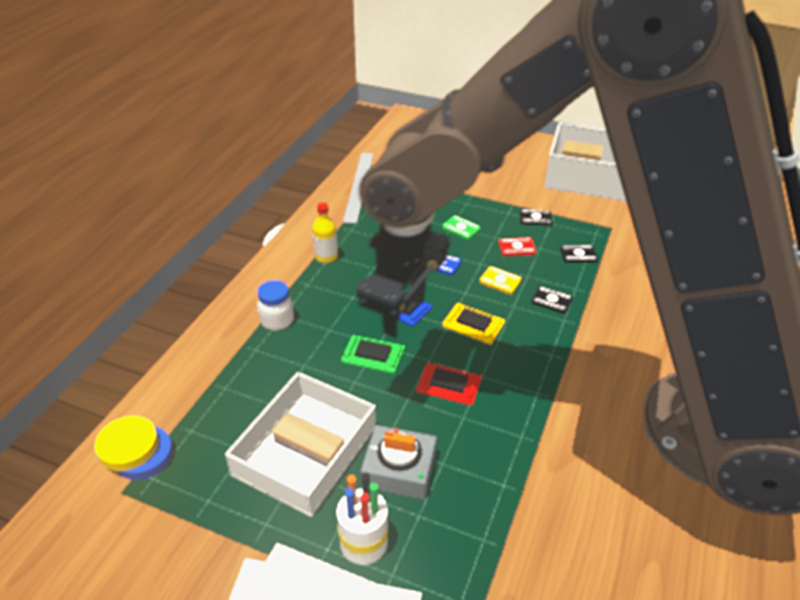

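Request:
move_arm(
  rows=[
    {"tx": 0,"ty": 0,"tz": -3,"rx": 0,"ry": -0.12,"rz": 0,"grip": 90},
    {"tx": 2,"ty": 0,"tz": -3,"rx": 0,"ry": -0.12,"rz": 0,"grip": 90},
    {"tx": 3,"ty": 0,"tz": -2.5,"rx": 0,"ry": -0.12,"rz": 0,"grip": 90},
    {"tx": 3,"ty": 0,"tz": -2.5,"rx": 0,"ry": -0.12,"rz": 0,"grip": 90},
    {"tx": 3,"ty": 0.5,"tz": -2.5,"rx": 0,"ry": -0.11,"rz": 0,"grip": 90},
    {"tx": 3,"ty": 0.5,"tz": -2,"rx": 0,"ry": 0,"rz": 0,"grip": 90},
    {"tx": 3,"ty": 0.5,"tz": -2,"rx": 0,"ry": 0,"rz": 0,"grip": 90},
    {"tx": 3,"ty": 0.5,"tz": -2,"rx": 0,"ry": 0,"rz": 0,"grip": 90},
    {"tx": 3,"ty": 0.5,"tz": -2,"rx": 0,"ry": 0,"rz": 0,"grip": 90},
    {"tx": 3,"ty": 0.5,"tz": -2,"rx": 0,"ry": 0,"rz": 0,"grip": 90},
  ],
)

```text
t: 6.75
eef_pos: [398.9, -194.3, 129.4]
tcp_rot: [-1.57, -0.001, -1.109]
ft_force: [1.1, 0.0, 1.1]
opening: 0.896
```

```bash
python3 - <<'E'
from h import *
plan(445.2,-331.3,100,-62)
im,d=shot('top','e'); cv2.imwrite('pics/e2_top.png',cv2.resize(im,(800,600),interpolation=cv2.INTER_CUBIC))
print(blob('top',im,450,87,75,8,fcol('red')),'\n   bed',blob('top',im,450,87,40,18,fblack))
E
```

```text
t 6.8 pos [ 398.9 -194.3  129.4] yaw -63.6 tilt 0.07 open 0.896 F [1.1 0.  1.1]
ry total -0.027 rad (1 rows); then tx 14.27 ty 2.94 tz -2.35 cm; n>=4 rows: each 3.57 0.73 -0.59
{'xy': (447.2, 90.5), 'ang': np.float64(4.4), 'rectang': 85.6, 'size': (103.9, 70.0), 'area': 7032} 
   bed {'xy': (447.0, 90.2), 'ang': np.float64(4.7), 'rectang': 85.0, 'size': (54.3, 33.0), 'area': 1665}
```

View pics/e2_top.png

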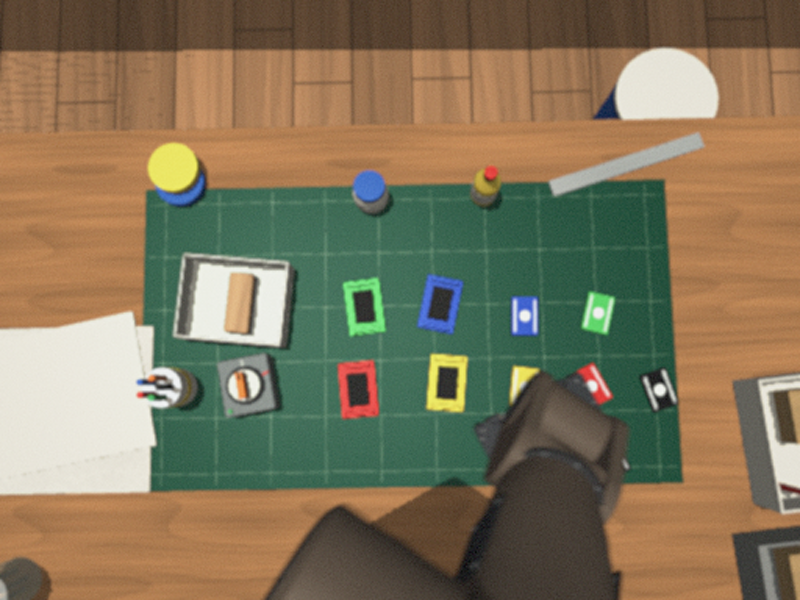

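Request:
move_arm(
  rows=[
    {"tx": 3.57,"ty": 0.7,"tz": -0.6,"rx": 0,"ry": -0.027,"rz": 0,"grip": 90},
    {"tx": 3.57,"ty": 0.7,"tz": -0.6,"rx": 0,"ry": 0,"rz": 0,"grip": 90},
    {"tx": 3.57,"ty": 0.7,"tz": -0.6,"rx": 0,"ry": 0,"rz": 0,"grip": 90},
    {"tx": 3.57,"ty": 0.7,"tz": -0.6,"rx": 0,"ry": 0,"rz": 0,"grip": 90},
    {"tx": 0,"ty": 1,"tz": 0,"rx": 0,"ry": 0,"rz": 0,"grip": 90},
  ],
)

```text
t: 7.22
eef_pos: [446.5, -335.9, 91.6]
tcp_rot: [-1.569, -0.006, -1.085]
ft_force: [-0.4, 0.7, 0.4]
opening: 0.897
```

```bash
python3 - <<'E'
from h import *
plan(445.2,-331.3,21.5,-62)
im,d=shot('side','f'); cv2.imwrite('pics/f2_side.png',cv2.resize(im[90:240,240:400],None,fx=4,fy=4,interpolation=cv2.INTER_CUBIC))
E
```

```text
t 7.2 pos [ 446.5 -335.9   91.6] yaw -62.2 tilt 0.34 open 0.897 F [-0.4  0.7  0.4]
ry total -0.003 rad (1 rows); then tx -0.47 ty 7.01 tz 0.10 cm; n>=2 rows: each -0.23 3.50 0.05
```

View pics/f2_side.png

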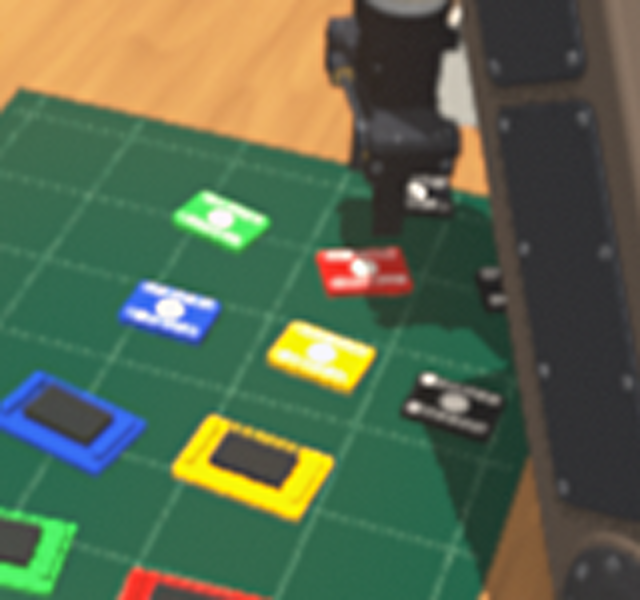

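Request:
move_arm(
  rows=[
    {"tx": 0,"ty": 2.5,"tz": 0,"rx": 0,"ry": 0,"rz": 0,"grip": 90},
    {"tx": 0,"ty": 2.5,"tz": 0,"rx": 0,"ry": 0,"rz": 0,"grip": 90},
    {"tx": 0,"ty": 0,"tz": 0,"rx": 0,"ry": 0,"rz": 0,"grip": 90},
    {"tx": 0,"ty": 0,"tz": 0,"rx": 0,"ry": 0,"rz": 0,"grip": 90},
  ],
)

```text
t: 7.6
eef_pos: [443.8, -329.1, 41.0]
tcp_rot: [-1.572, 0.002, -1.082]
ft_force: [-0.2, -0.1, 0.8]
opening: 0.9
```

```bash
python3 - <<'E'
from h import *
plan(445.2,-331.3,21.5,-62)
E
```

```text
t 7.6 pos [ 443.8 -329.1   41. ] yaw -62.0 tilt 0.14 open 0.900 F [-0.2 -0.1  0.8]
ry total 0.000 rad (1 rows); then tx 0.26 ty 1.95 tz 0.02 cm; n>=1 rows: each 0.26 1.95 0.02
```

Request:
move_arm(
  rows=[
    {"tx": 0.2,"ty": 1,"tz": 0,"rx": 0,"ry": 0,"rz": 0,"grip": 90},
    {"tx": 0,"ty": 0.95,"tz": 0,"rx": 0,"ry": 0,"rz": 0,"grip": 80},
    {"tx": 0,"ty": 0,"tz": 0,"rx": 0,"ry": 0,"rz": 0,"grip": 0},
    {"tx": 0,"ty": 0,"tz": 0,"rx": 0,"ry": 0,"rz": 0,"grip": 0},
    {"tx": 0,"ty": 0,"tz": 0,"rx": 0,"ry": 0,"rz": 0,"grip": 0},
    {"tx": 0,"ty": 0,"tz": 0,"rx": 0,"ry": 0,"rz": 0,"grip": 0},
    {"tx": 0,"ty": 0,"tz": 0,"rx": 0,"ry": 0,"rz": 0,"grip": 0},
    {"tx": 0,"ty": 0,"tz": 0,"rx": 0,"ry": 0,"rz": 0,"grip": 0},
    {"tx": 0,"ty": 0,"tz": 0,"rx": 0,"ry": 0,"rz": 0,"grip": 0},
    {"tx": 0,"ty": 0,"tz": 0,"rx": 0,"ry": 0,"rz": 0,"grip": 0},
  ],
)

```text
t: 8.43
eef_pos: [445.3, -332.0, 21.9]
tcp_rot: [-1.571, -0.001, -1.082]
ft_force: [-0.8, 0.6, 5.0]
opening: 0.505
```

Request:
move_arm(
  rows=[
    {"tx": 0,"ty": -1,"tz": 0,"rx": 0,"ry": 0,"rz": 0,"grip": 0},
    {"tx": 0,"ty": -2,"tz": 0,"rx": 0,"ry": 0,"rz": 0,"grip": 0},
    {"tx": 0,"ty": -2,"tz": 0,"rx": 0,"ry": 0.1,"rz": 0,"grip": 0},
    {"tx": 0,"ty": 0,"tz": 0,"rx": 0,"ry": 0.1,"rz": 0,"grip": 0},
    {"tx": 0,"ty": 0,"tz": 0,"rx": 0,"ry": 0.1,"rz": 0,"grip": 0},
    {"tx": 0,"ty": 0,"tz": 0,"rx": 0,"ry": 0.108,"rz": 0,"grip": 0},
    {"tx": 0,"ty": 0,"tz": 0,"rx": 0,"ry": 0,"rz": 0,"grip": 0},
  ],
)

```text
t: 9.02
eef_pos: [445.2, -331.9, 72.2]
tcp_rot: [-1.571, -0.0, -1.495]
ft_force: [-0.4, 1.2, -1.2]
opening: 0.498
```

```bash
python3 - <<'E'
from h import *
plan(447.1,90.3,70,-85.4)
im,d=shot('side','g1'); cv2.imwrite('pics/g2_side.png',cv2.resize(im[90:240,240:400],None,fx=4,fy=4,interpolation=cv2.INTER_CUBIC))
E
```

```text
t 9.0 pos [ 445.2 -331.9   72.2] yaw -85.7 tilt 0.03 open 0.498 F [-0.4  1.2 -1.2]
ry total -0.005 rad (1 rows); then tx -42.07 ty 0.22 tz 3.58 cm; n>=11 rows: each -3.82 0.02 0.33
```

View pics/g2_side.png

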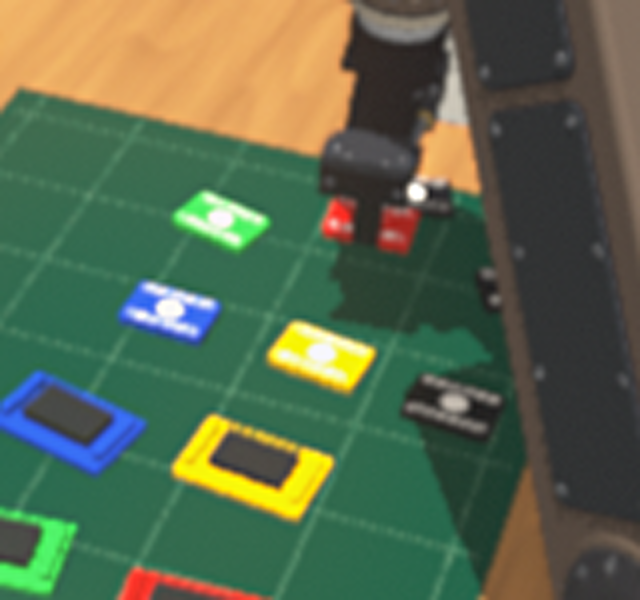

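Request:
move_arm(
  rows=[
    {"tx": -3.5,"ty": 0,"tz": 0.3,"rx": 0,"ry": -0.005,"rz": 0,"grip": 0},
    {"tx": -3.9,"ty": 0,"tz": 0.3,"rx": 0,"ry": 0,"rz": 0,"grip": 0},
    {"tx": -3.9,"ty": 0,"tz": 0.3,"rx": 0,"ry": 0,"rz": 0,"grip": 0},
    {"tx": -3.9,"ty": 0,"tz": 0.3,"rx": 0,"ry": 0,"rz": 0,"grip": 0},
    {"tx": -3.9,"ty": 0,"tz": 0.4,"rx": 0,"ry": 0,"rz": 0,"grip": 0},
    {"tx": -3.9,"ty": 0,"tz": 0.4,"rx": 0,"ry": 0,"rz": 0,"grip": 0},
    {"tx": -3.9,"ty": 0,"tz": 0.4,"rx": 0,"ry": 0,"rz": 0,"grip": 0},
    {"tx": -3.9,"ty": 0,"tz": 0.3,"rx": 0,"ry": 0,"rz": 0,"grip": 0},
    {"tx": -3.9,"ty": 0,"tz": 0.3,"rx": 0,"ry": 0,"rz": 0,"grip": 0},
    {"tx": -3.9,"ty": 0,"tz": 0.3,"rx": 0,"ry": 0,"rz": 0,"grip": 0},
  ],
)

```text
t: 9.9
eef_pos: [444.9, 57.4, 71.8]
tcp_rot: [-1.571, -0.0, -1.481]
ft_force: [1.6, -0.5, -0.1]
opening: 0.498
```

Request:
move_arm(
  rows=[
    {"tx": -3.4,"ty": 0,"tz": 0.3,"rx": 0,"ry": 0,"rz": 0,"grip": 0},
    {"tx": 0,"ty": 1,"tz": 0,"rx": 0,"ry": 0,"rz": 0,"grip": 0},
    {"tx": 0,"ty": 0,"tz": 0,"rx": 0,"ry": 0,"rz": 0,"grip": 0},
    {"tx": 0,"ty": 0,"tz": 0,"rx": 0,"ry": 0,"rz": 0,"grip": 0},
    {"tx": 0,"ty": 0,"tz": 0,"rx": 0,"ry": 0,"rz": 0,"grip": 0},
  ],
)

```text
t: 10.32
eef_pos: [445.4, 89.0, 61.8]
tcp_rot: [-1.571, -0.0, -1.484]
ft_force: [0.1, 0.2, -1.1]
opening: 0.502
```

```bash
python3 - <<'E'
from h import *
plan(447.1,90.3,41,-85.4)
im,d=shot('side','h1'); cv2.imwrite('pics/h2_side.png',cv2.resize(im[150:300,200:360],None,fx=4,fy=4,interpolation=cv2.INTER_CUBIC))
E
```

```text
t 10.3 pos [445.4  89.   61.8] yaw -85.1 tilt 0.02 open 0.502 F [ 0.1  0.2 -1.1]
ry total 0.006 rad (1 rows); then tx -0.12 ty 2.08 tz 0.18 cm; n>=1 rows: each -0.12 2.08 0.18
```

View pics/h2_side.png

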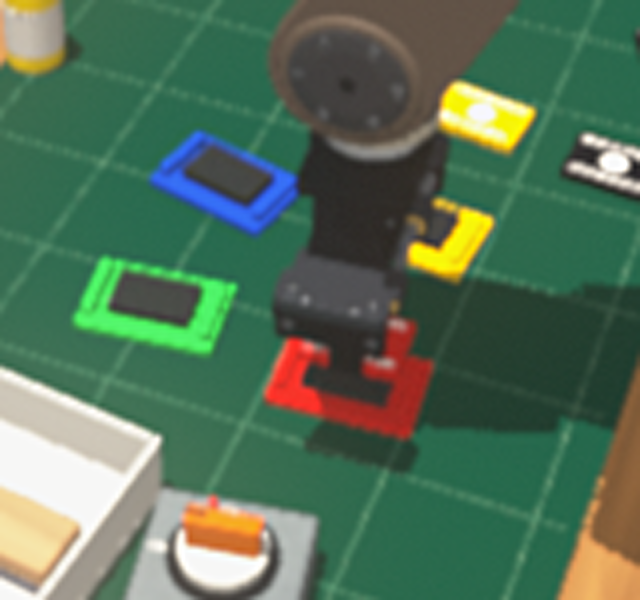

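Request:
move_arm(
  rows=[
    {"tx": -0.12,"ty": 0.7,"tz": 0.18,"rx": 0,"ry": 0.006,"rz": 0,"grip": 0},
    {"tx": 0,"ty": 0.8,"tz": 0,"rx": 0,"ry": 0,"rz": 0,"grip": 0},
    {"tx": 0,"ty": 0,"tz": 0,"rx": 0,"ry": 0,"rz": 0,"grip": 0},
    {"tx": 0,"ty": 0,"tz": 0,"rx": 0,"ry": 0,"rz": 0,"grip": 0},
    {"tx": 0,"ty": 0,"tz": 0,"rx": 0,"ry": 0,"rz": 0,"grip": 0},
  ],
)

```text
t: 10.78
eef_pos: [446.9, 90.8, 46.4]
tcp_rot: [-1.571, -0.0, -1.491]
ft_force: [0.2, -0.4, -0.5]
opening: 0.5
```

```bash
python3 - <<'E'
from h import *
plan(447.1,90.3,34,-85.4)
im,d=shot('side','i1'); cv2.imwrite('pics/i2_side.png',cv2.resize(im[200:290,230:350],None,fx=6,fy=6,interpolation=cv2.INTER_CUBIC))
E
```

```text
t 10.8 pos [446.9  90.8  46.4] yaw -85.5 tilt 0.03 open 0.500 F [ 0.2 -0.4 -0.5]
ry total -0.001 rad (1 rows); then tx 0.05 ty 1.24 tz 0.01 cm; n>=1 rows: each 0.05 1.24 0.01
```

View pics/i2_side.png

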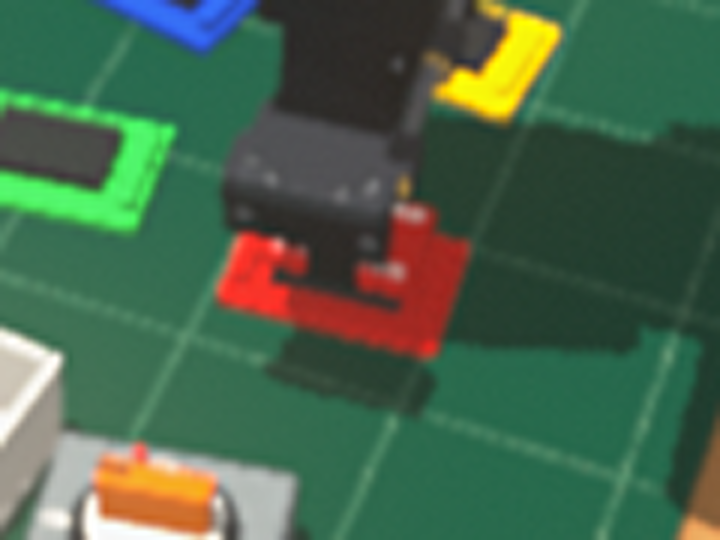

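Request:
move_arm(
  rows=[
    {"tx": 0,"ty": 0.5,"tz": 0,"rx": 0,"ry": 0,"rz": 0,"grip": 0},
    {"tx": 0,"ty": 0.2,"tz": 0,"rx": 0,"ry": 0,"rz": 0,"grip": 0},
    {"tx": 0,"ty": 0.2,"tz": 0,"rx": 0,"ry": 0,"rz": 0,"grip": 0},
    {"tx": 0,"ty": 0.2,"tz": 0,"rx": 0,"ry": 0,"rz": 0,"grip": 0},
    {"tx": 0,"ty": 0,"tz": 0,"rx": 0,"ry": 0,"rz": 0,"grip": 0},
    {"tx": 0,"ty": 0,"tz": 0,"rx": 0,"ry": 0,"rz": 0,"grip": 0},
  ],
)

```text
t: 11.33
eef_pos: [446.9, 91.0, 35.4]
tcp_rot: [-1.571, -0.0, -1.491]
ft_force: [0.2, 0.3, -1.2]
opening: 0.498
```

```bash
python3 - <<'E'
from h import *
plan(447.1,90.3,34,-85.4)
E
```

```text
t 11.3 pos [446.9  91.   35.4] yaw -85.4 tilt 0.02 open 0.498 F [ 0.2  0.3 -1.2]
ry total -0.001 rad (1 rows); then tx 0.07 ty 0.14 tz 0.01 cm; n>=1 rows: each 0.07 0.14 0.01
```

Request:
move_arm(
  rows=[
    {"tx": 0,"ty": 0.1,"tz": 0,"rx": 0,"ry": 0,"rz": 0,"grip": 0},
    {"tx": 0,"ty": 0.1,"tz": 0,"rx": 0,"ry": 0,"rz": 0,"grip": 0},
    {"tx": 0,"ty": 0,"tz": 0,"rx": 0,"ry": 0,"rz": 0,"grip": 0},
  ],
)

```text
t: 11.58
eef_pos: [447.0, 91.1, 33.8]
tcp_rot: [-1.571, -0.0, -1.491]
ft_force: [-2.2, 0.5, 8.4]
opening: 0.505
```

```bash
python3 - <<'E'
from h import *
plan(447.1,90.3,34,-85.4)
im,d=shot('side','j1'); cv2.imwrite('pics/j2_side.png',cv2.resize(im[200:290,230:350],None,fx=6,fy=6,interpolation=cv2.INTER_CUBIC))
E
```

```text
t 11.6 pos [447.   91.1  33.8] yaw -85.4 tilt 0.01 open 0.505 F [-2.2  0.5  8.4]
ry total -0.001 rad (1 rows); then tx 0.08 ty -0.02 tz 0.01 cm; n>=1 rows: each 0.08 -0.02 0.01
```

View pics/j2_side.png

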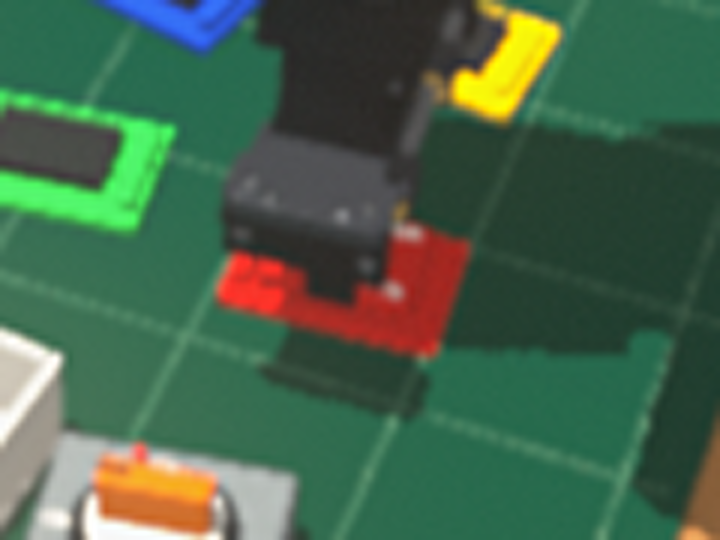

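Request:
move_arm(
  rows=[
    {"tx": 0,"ty": 0.1,"tz": 0,"rx": 0,"ry": 0,"rz": 0,"grip": 0},
    {"tx": 0,"ty": 0,"tz": 0,"rx": 0,"ry": 0,"rz": 0,"grip": 0},
    {"tx": 0,"ty": 0,"tz": 0,"rx": 0,"ry": 0,"rz": 0,"grip": 0},
  ],
)

```text
t: 11.88
eef_pos: [447.0, 91.0, 33.6]
tcp_rot: [-1.57, -0.0, -1.491]
ft_force: [-4.8, -0.8, 22.2]
opening: 0.501
```

Request:
move_arm(
  rows=[
    {"tx": 0,"ty": -0.15,"tz": 0,"rx": 0,"ry": 0,"rz": 0,"grip": 0},
    {"tx": 0,"ty": 0,"tz": 0,"rx": 0,"ry": 0,"rz": 0,"grip": 80},
    {"tx": 0,"ty": 0,"tz": 0,"rx": 0,"ry": 0,"rz": 0,"grip": 80},
    {"tx": 0,"ty": 0,"tz": 0,"rx": 0,"ry": 0,"rz": 0,"grip": 80},
    {"tx": 0,"ty": 0,"tz": 0,"rx": 0,"ry": 0,"rz": 0,"grip": 80},
    {"tx": 0,"ty": -0.5,"tz": 0,"rx": 0,"ry": 0,"rz": 0,"grip": 80},
    {"tx": 0,"ty": -3,"tz": 0,"rx": 0,"ry": 0,"rz": 0,"grip": 80},
    {"tx": 0,"ty": -3,"tz": 0,"rx": 0,"ry": 0,"rz": 0,"grip": 80},
    {"tx": 0,"ty": 0,"tz": 0,"rx": 0,"ry": 0,"rz": 0,"grip": 80},
    {"tx": 0,"ty": 0,"tz": 0,"rx": 0,"ry": 0,"rz": 0,"grip": 80},
  ],
)

```text
t: 12.72
eef_pos: [447.6, 91.1, 100.3]
tcp_rot: [-1.568, -0.0, -1.491]
ft_force: [0.2, -0.4, -0.9]
opening: 0.796
```

```bash
python3 - <<'E'
from h import *
plan(575.2,-216,110,-92.5)
E
```

```text
t 12.7 pos [447.6  91.1 100.3] yaw -85.4 tilt 0.19 open 0.796 F [ 0.2 -0.4 -0.9]
ry total 0.123 rad (2 rows); then tx 30.12 ty -0.97 tz 14.09 cm; n>=9 rows: each 3.35 -0.11 1.57
```

Request:
move_arm(
  rows=[
    {"tx": 2,"ty": 0,"tz": 1,"rx": 0,"ry": 0.06,"rz": 0,"grip": 80},
    {"tx": 3,"ty": 0,"tz": 1.5,"rx": 0,"ry": 0.063,"rz": 0,"grip": 80},
    {"tx": 3.5,"ty": 0,"tz": 1.6,"rx": 0,"ry": 0,"rz": 0,"grip": 80},
    {"tx": 3.5,"ty": 0,"tz": 1.6,"rx": 0,"ry": 0,"rz": 0,"grip": 80},
    {"tx": 3.5,"ty": 0,"tz": 1.6,"rx": 0,"ry": 0,"rz": 0,"grip": 80},
    {"tx": 3.5,"ty": 0,"tz": 1.6,"rx": 0,"ry": 0,"rz": 0,"grip": 80},
    {"tx": 3.5,"ty": 0,"tz": 1.6,"rx": 0,"ry": 0,"rz": 0,"grip": 80},
    {"tx": 3.5,"ty": 0,"tz": 1.6,"rx": 0,"ry": 0,"rz": 0,"grip": 80},
    {"tx": 3,"ty": 0,"tz": 1.4,"rx": 0,"ry": 0,"rz": 0,"grip": 80},
    {"tx": 0.5,"ty": 0,"tz": 0,"rx": 0,"ry": 0,"rz": 0,"grip": 80},
  ],
)

```text
t: 13.55
eef_pos: [574.8, -212.0, 97.6]
tcp_rot: [-1.57, -0.001, -1.617]
ft_force: [-1.0, 0.1, 0.1]
opening: 0.798
```

```bash
python3 - <<'E'
from h import *
plan(575.2,-216,60,-92.5)
im,d=shot('top','k1'); cv2.imwrite('pics/k2.png',cv2.resize(im,(800,600),interpolation=cv2.INTER_CUBIC))
print(blob('top',im,450,87,75,8,fcol('red')))
cv2.imwrite('pics/k3.png',rect('top',im,380,520,20,160,20,4))
E
```

```text
t 13.6 pos [ 574.8 -212.    97.6] yaw -92.7 tilt 0.06 open 0.798 F [-1.   0.1  0.1]
ry total -0.003 rad (1 rows); then tx 0.40 ty 3.76 tz 0.06 cm; n>=1 rows: each 0.40 3.76 0.06
{'xy': (489.6, 89.4), 'ang': np.float64(89.1), 'rectang': 4.3, 'size': (70.3, 26.8), 'area': 1045}
```

View pics/k2.png

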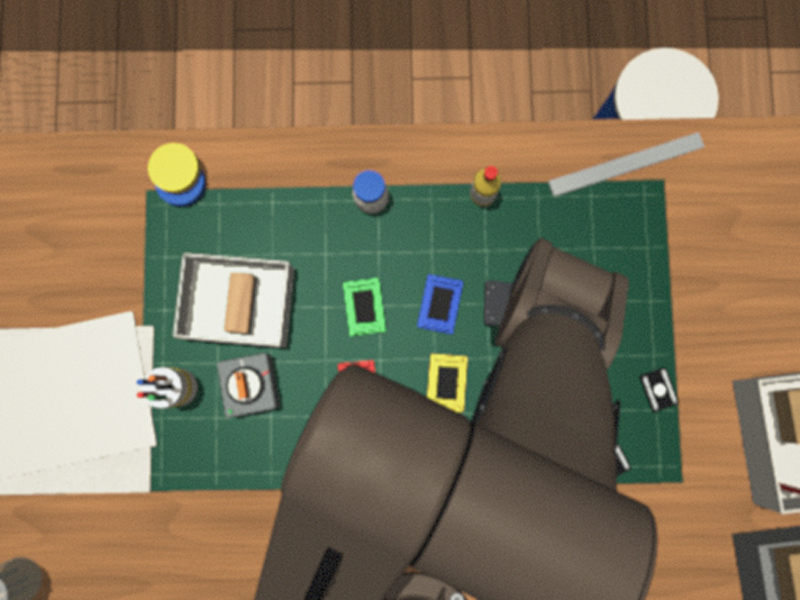

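View pics/k3.png

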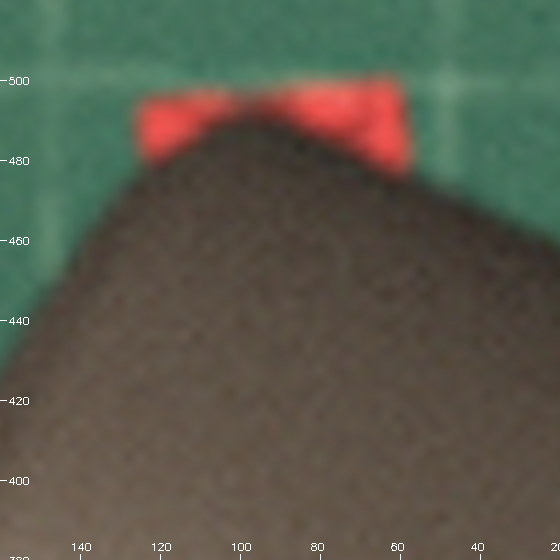

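Request:
move_arm(
  rows=[
    {"tx": 0.35,"ty": 2,"tz": 0,"rx": 0,"ry": 0,"rz": 0,"grip": 80},
    {"tx": 0,"ty": 1.5,"tz": 0,"rx": 0,"ry": 0,"rz": 0,"grip": 80},
    {"tx": 0,"ty": 0,"tz": 0,"rx": 0,"ry": 0,"rz": 0,"grip": 80},
    {"tx": 0,"ty": 0,"tz": 0,"rx": 0,"ry": 0,"rz": 0,"grip": 80},
    {"tx": 0,"ty": 0,"tz": 0,"rx": 0,"ry": 0,"rz": 0,"grip": 80},
  ],
)

```text
t: 14.02
eef_pos: [573.2, -210.2, 64.4]
tcp_rot: [-1.571, 0.0, -1.614]
ft_force: [0.3, 0.5, 0.4]
opening: 0.8
```

```bash
python3 - <<'E'
from h import *
plan(575.2,-216,21.5,-92.5)
im,d=shot('side','l1'); cv2.imwrite('pics/l2_side.png',cv2.resize(im[90:290,190:390],None,fx=3,fy=3,interpolation=cv2.INTER_CUBIC))
E
```

```text
t 14.0 pos [ 573.2 -210.2   64.4] yaw -92.5 tilt 0.01 open 0.800 F [0.3 0.5 0.4]
ry total 0.001 rad (1 rows); then tx 0.57 ty 4.29 tz 0.22 cm; n>=2 rows: each 0.29 2.14 0.11
```

View pics/l2_side.png

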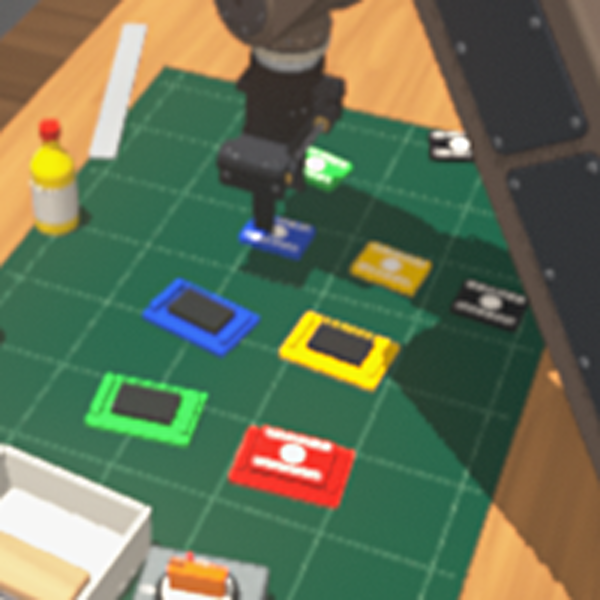

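Request:
move_arm(
  rows=[
    {"tx": 0.55,"ty": 1.2,"tz": 0.2,"rx": 0,"ry": 0,"rz": 0,"grip": 80},
    {"tx": 0,"ty": 1.2,"tz": 0,"rx": 0,"ry": 0,"rz": 0,"grip": 80},
    {"tx": 0,"ty": 0,"tz": 0,"rx": 0,"ry": 0,"rz": 0,"grip": 80},
    {"tx": 0,"ty": 0,"tz": 0,"rx": 0,"ry": 0,"rz": 0,"grip": 80},
    {"tx": 0,"ty": 0,"tz": 0,"rx": 0,"ry": 0,"rz": 0,"grip": 80},
  ],
)

```text
t: 14.48
eef_pos: [574.9, -216.4, 39.8]
tcp_rot: [-1.571, 0.0, -1.614]
ft_force: [0.2, 0.8, 0.1]
opening: 0.799
```

```bash
python3 - <<'E'
from h import *
plan(575.2,-216,21.5,-92.5)
E
```

```text
t 14.5 pos [ 574.9 -216.4   39.8] yaw -92.5 tilt 0.03 open 0.799 F [0.2 0.8 0.1]
ry total 0.000 rad (1 rows); then tx -0.04 ty 1.83 tz 0.03 cm; n>=1 rows: each -0.04 1.83 0.03
```

Request:
move_arm(
  rows=[
    {"tx": 0,"ty": 1,"tz": 0,"rx": 0,"ry": 0,"rz": 0,"grip": 80},
    {"tx": 0,"ty": 0.8,"tz": 0,"rx": 0,"ry": 0,"rz": 0,"grip": 80},
    {"tx": 0,"ty": 0,"tz": 0,"rx": 0,"ry": 0,"rz": 0,"grip": 70},
    {"tx": 0,"ty": 0,"tz": 0,"rx": 0,"ry": 0,"rz": 0,"grip": 0},
    {"tx": 0,"ty": 0,"tz": 0,"rx": 0,"ry": 0,"rz": 0,"grip": 0},
    {"tx": 0,"ty": 0,"tz": 0,"rx": 0,"ry": 0,"rz": 0,"grip": 0},
    {"tx": 0,"ty": 0,"tz": 0,"rx": 0,"ry": 0,"rz": 0,"grip": 0},
    {"tx": 0,"ty": 0,"tz": 0,"rx": 0,"ry": 0,"rz": 0,"grip": 0},
    {"tx": 0,"ty": 0,"tz": 0,"rx": 0,"ry": 0,"rz": 0,"grip": 0},
    {"tx": 0,"ty": 0,"tz": 0,"rx": 0,"ry": 0,"rz": 0,"grip": 0},
  ],
)

```text
t: 15.32
eef_pos: [575.2, -216.5, 22.4]
tcp_rot: [-1.57, -0.0, -1.614]
ft_force: [0.6, -0.0, 1.6]
opening: 0.504
```

```bash
python3 - <<'E'
from h import *
plan(600.2,-62.4,70,-103.2)
E
```

```text
t 15.3 pos [ 575.2 -216.5   22.4] yaw -92.5 tilt 0.04 open 0.504 F [ 0.6 -0.   1.6]
ry total 0.187 rad (2 rows); then tx -15.58 ty -4.76 tz -1.08 cm; n>=4 rows: each -3.89 -1.19 -0.27
```

Request:
move_arm(
  rows=[
    {"tx": 0,"ty": -1.5,"tz": 0,"rx": 0,"ry": 0,"rz": 0,"grip": 0},
    {"tx": 0,"ty": -2,"tz": 0,"rx": 0,"ry": 0.09,"rz": 0,"grip": 0},
    {"tx": -2,"ty": -1.2,"tz": 0,"rx": 0,"ry": 0.097,"rz": 0,"grip": 0},
    {"tx": -3.5,"ty": 0,"tz": -0.3,"rx": 0,"ry": 0,"rz": 0,"grip": 0},
    {"tx": -3.5,"ty": 0,"tz": -0.3,"rx": 0,"ry": 0,"rz": 0,"grip": 0},
    {"tx": -3.5,"ty": 0,"tz": -0.2,"rx": 0,"ry": 0,"rz": 0,"grip": 0},
    {"tx": -2.5,"ty": 0,"tz": 0,"rx": 0,"ry": 0,"rz": 0,"grip": 0},
    {"tx": -0.5,"ty": 0.8,"tz": 0,"rx": 0,"ry": 0,"rz": 0,"grip": 0},
    {"tx": 0,"ty": 0,"tz": 0,"rx": 0,"ry": 0,"rz": 0,"grip": 0},
    {"tx": 0,"ty": 0,"tz": 0,"rx": 0,"ry": 0,"rz": 0,"grip": 0},
  ],
)

```text
t: 16.15
eef_pos: [600.4, -63.6, 60.5]
tcp_rot: [-1.572, -0.0, -1.801]
ft_force: [0.1, 1.2, -0.1]
opening: 0.502
```

```bash
python3 - <<'E'
from h import *
plan(600.2,-62.4,47,-103.2)
im,d=shot('side','m1'); cv2.imwrite('pics/m2_side.png',cv2.resize(im[130:290,190:390],None,fx=3.5,fy=3.5,interpolation=cv2.INTER_CUBIC))
im,d=shot('top','m1'); 
cv2.imwrite('pics/m3.png',rect('top',im,380,520,20,160,20,4))
E
```

```text
t 16.1 pos [600.4 -63.6  60.5] yaw -103.2 tilt 0.06 open 0.502 F [ 0.1  1.2 -0.1]
ry total 0.001 rad (1 rows); then tx -0.12 ty 1.35 tz -0.04 cm; n>=1 rows: each -0.12 1.35 -0.04
```

View pics/m2_side.png

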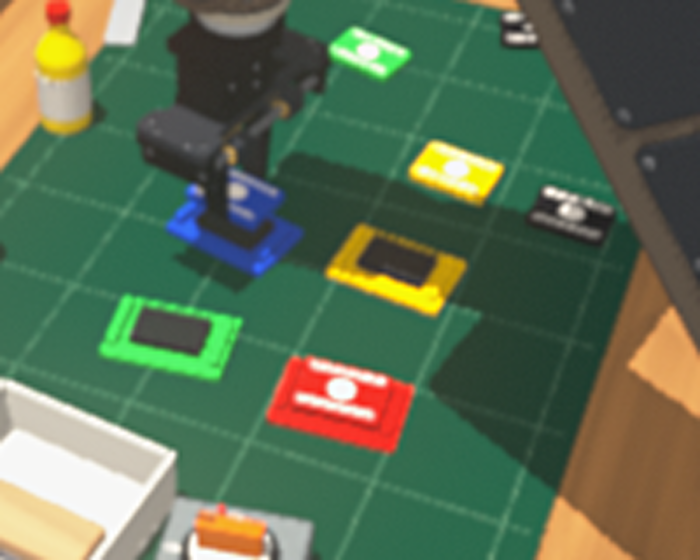

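View pics/m3.png

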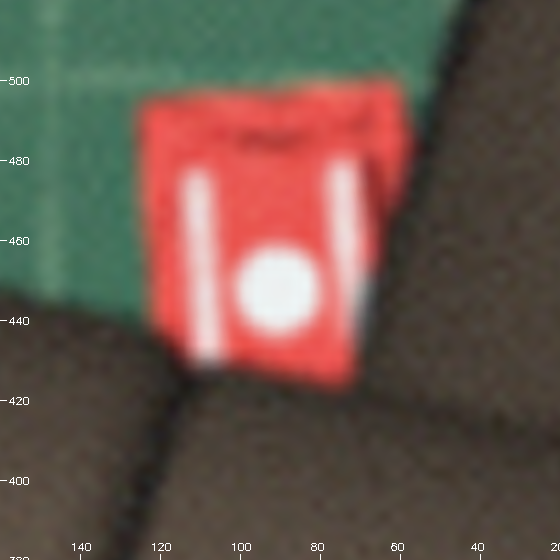

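Request:
move_arm(
  rows=[
    {"tx": -0.12,"ty": 0.8,"tz": 0,"rx": 0,"ry": 0,"rz": 0,"grip": 0},
    {"tx": 0,"ty": 0.5,"tz": 0,"rx": 0,"ry": 0,"rz": 0,"grip": 0},
    {"tx": 0,"ty": 0,"tz": 0,"rx": 0,"ry": 0,"rz": 0,"grip": 0},
    {"tx": 0,"ty": 0,"tz": 0,"rx": 0,"ry": 0,"rz": 0,"grip": 0},
    {"tx": 0,"ty": 0,"tz": 0,"rx": 0,"ry": 0,"rz": 0,"grip": 0},
  ],
)

```text
t: 16.67
eef_pos: [601.0, -62.5, 48.0]
tcp_rot: [-1.571, -0.0, -1.802]
ft_force: [1.1, 0.5, -1.3]
opening: 0.502
```

```bash
python3 - <<'E'
from h import *
plan(600.2,-62.4,34.4,-103.2)
im,d=shot('side','n1'); cv2.imwrite('pics/n2_side.png',cv2.resize(im[160:230,220:310],None,fx=8,fy=8,interpolation=cv2.INTER_CUBIC))
E
```

```text
t 16.7 pos [601.  -62.5  48. ] yaw -103.2 tilt 0.01 open 0.502 F [ 1.1  0.5 -1.3]
ry total -0.000 rad (1 rows); then tx 0.01 ty 1.36 tz -0.08 cm; n>=1 rows: each 0.01 1.36 -0.08
```

View pics/n2_side.png

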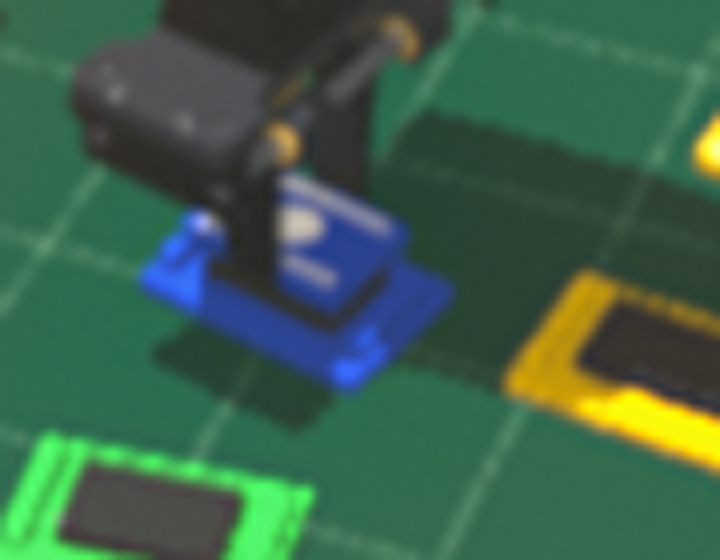

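Aligned. Press down 13.6 mm + a bit.

Request:
move_arm(
  rows=[
    {"tx": 0,"ty": 0.5,"tz": -0.06,"rx": 0,"ry": 0,"rz": 0,"grip": 0},
    {"tx": 0,"ty": 0.2,"tz": 0,"rx": 0,"ry": 0,"rz": 0,"grip": 0},
    {"tx": 0,"ty": 0.2,"tz": 0,"rx": 0,"ry": 0,"rz": 0,"grip": 0},
    {"tx": 0,"ty": 0.2,"tz": 0,"rx": 0,"ry": 0,"rz": 0,"grip": 0},
    {"tx": 0,"ty": 0.2,"tz": 0,"rx": 0,"ry": 0,"rz": 0,"grip": 0},
    {"tx": 0,"ty": 0.1,"tz": 0,"rx": 0,"ry": 0,"rz": 0,"grip": 0},
    {"tx": 0,"ty": 0,"tz": 0,"rx": 0,"ry": 0,"rz": 0,"grip": 0},
    {"tx": 0,"ty": 0,"tz": 0,"rx": 0,"ry": 0,"rz": 0,"grip": 0},
  ],
)

```text
t: 17.38
eef_pos: [600.3, -62.0, 34.3]
tcp_rot: [-1.571, -0.0, -1.801]
ft_force: [-2.5, -0.4, 4.9]
opening: 0.505
```

Request:
move_arm(
  rows=[
    {"tx": 0,"ty": 0.1,"tz": 0,"rx": 0,"ry": 0,"rz": 0,"grip": 0},
    {"tx": 0,"ty": 0.05,"tz": 0,"rx": 0,"ry": 0,"rz": 0,"grip": 0},
    {"tx": 0,"ty": 0,"tz": 0,"rx": 0,"ry": 0,"rz": 0,"grip": 0},
    {"tx": 0,"ty": 0,"tz": 0,"rx": 0,"ry": 0,"rz": 0,"grip": 0},
  ],
)

```text
t: 17.72
eef_pos: [600.4, -62.0, 34.2]
tcp_rot: [-1.57, -0.0, -1.801]
ft_force: [-6.0, 1.2, 21.7]
opening: 0.498
```

Request:
move_arm(
  rows=[
    {"tx": 0,"ty": -0.18,"tz": 0,"rx": 0,"ry": 0,"rz": 0,"grip": 0},
    {"tx": 0,"ty": 0,"tz": 0,"rx": 0,"ry": 0,"rz": 0,"grip": 80},
    {"tx": 0,"ty": 0,"tz": 0,"rx": 0,"ry": 0,"rz": 0,"grip": 80},
    {"tx": 0,"ty": 0,"tz": 0,"rx": 0,"ry": 0,"rz": 0,"grip": 80},
    {"tx": 0,"ty": 0,"tz": 0,"rx": 0,"ry": 0,"rz": 0,"grip": 80},
    {"tx": 0,"ty": -0.5,"tz": 0,"rx": 0,"ry": 0,"rz": 0,"grip": 80},
    {"tx": 0,"ty": -3,"tz": 0,"rx": 0,"ry": 0,"rz": 0,"grip": 80},
    {"tx": 0,"ty": -3,"tz": 0,"rx": 0,"ry": 0,"rz": 0,"grip": 80},
    {"tx": 0,"ty": 0,"tz": 0,"rx": 0,"ry": 0,"rz": 0,"grip": 80},
    {"tx": 0,"ty": 0,"tz": 0,"rx": 0,"ry": 0,"rz": 0,"grip": 80},
  ],
)

```text
t: 18.55
eef_pos: [601.1, -62.2, 101.1]
tcp_rot: [-1.568, -0.0, -1.801]
ft_force: [-1.6, -0.2, -0.7]
opening: 0.802
```

```bash
python3 - <<'E'
from h import *
plan(445.9,-211.1,100,-97.9)
im,d=shot('side','o1'); cv2.imwrite('pics/o2_side.png',cv2.resize(im[100:260,190:390],None,fx=3.5,fy=3.5,interpolation=cv2.INTER_CUBIC))
im,d=shot('top','o1'); print(blob('top',im,446,-212,55,10,fcol('yellow')),blob('top',im,578,-352,55,10,fcol('green')))
E
```

```text
t 18.6 pos [601.1 -62.2 101.1] yaw -103.2 tilt 0.19 open 0.802 F [-1.6 -0.2 -0.7]
ry total -0.092 rad (1 rows); then tx 16.88 ty 0.11 tz -13.32 cm; n>=6 rows: each 2.81 0.02 -2.22
{'xy': (445.9, -211.0), 'ang': np.float64(171.9), 'rectang': 7.0, 'size': (76.2, 55.3), 'area': 4016} {'xy': (578.2, -350.5), 'ang': np.float64(165.5), 'rectang': 15.2, 'size': (72.6, 50.9), 'area': 3540}
```

View pics/o2_side.png

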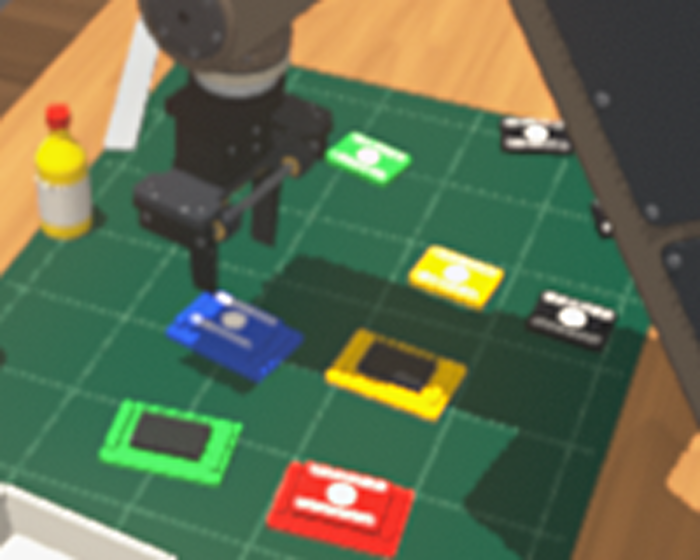

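Blue is in; yellow and green tiles unmoved. Go to yellow.

Request:
move_arm(
  rows=[
    {"tx": 2,"ty": 0,"tz": -1.5,"rx": 0,"ry": -0.092,"rz": 0,"grip": 80},
    {"tx": 3,"ty": 0,"tz": -2.4,"rx": 0,"ry": 0,"rz": 0,"grip": 80},
    {"tx": 3,"ty": 0,"tz": -2.4,"rx": 0,"ry": 0,"rz": 0,"grip": 80},
    {"tx": 3,"ty": 0.5,"tz": -2.4,"rx": 0,"ry": 0,"rz": 0,"grip": 80},
    {"tx": 3,"ty": 1,"tz": -2.4,"rx": 0,"ry": 0,"rz": 0,"grip": 80},
    {"tx": 2.5,"ty": 1.5,"tz": -2,"rx": 0,"ry": 0,"rz": 0,"grip": 80},
    {"tx": 0.4,"ty": 2,"tz": -0.2,"rx": 0,"ry": 0,"rz": 0,"grip": 80},
    {"tx": 0,"ty": 0.5,"tz": 0,"rx": 0,"ry": 0,"rz": 0,"grip": 80},
    {"tx": 0,"ty": 0,"tz": 0,"rx": 0,"ry": 0,"rz": 0,"grip": 80},
    {"tx": 0,"ty": 0,"tz": 0,"rx": 0,"ry": 0,"rz": 0,"grip": 80},
  ],
)

```text
t: 19.48
eef_pos: [444.2, -208.9, 44.1]
tcp_rot: [-1.572, 0.0, -1.709]
ft_force: [0.7, -0.3, 0.2]
opening: 0.801
```

```bash
python3 - <<'E'
from h import *
plan(445.9,-211.1,21.5,-97.9)
E
```

```text
t 19.5 pos [ 444.2 -208.9   44.1] yaw -97.9 tilt 0.06 open 0.801 F [ 0.7 -0.3  0.2]
ry total 0.000 rad (1 rows); then tx 0.20 ty 2.26 tz 0.20 cm; n>=1 rows: each 0.20 2.26 0.20
```

Request:
move_arm(
  rows=[
    {"tx": 0.2,"ty": 1.2,"tz": 0.15,"rx": 0,"ry": 0,"rz": 0,"grip": 80},
    {"tx": 0,"ty": 1,"tz": 0,"rx": 0,"ry": 0,"rz": 0,"grip": 80},
    {"tx": 0,"ty": 0,"tz": 0,"rx": 0,"ry": 0,"rz": 0,"grip": 70},
    {"tx": 0,"ty": 0,"tz": 0,"rx": 0,"ry": 0,"rz": 0,"grip": 0},
    {"tx": 0,"ty": 0,"tz": 0,"rx": 0,"ry": 0,"rz": 0,"grip": 0},
    {"tx": 0,"ty": 0,"tz": 0,"rx": 0,"ry": 0,"rz": 0,"grip": 0},
    {"tx": 0,"ty": 0,"tz": 0,"rx": 0,"ry": 0,"rz": 0,"grip": 0},
    {"tx": 0,"ty": 0,"tz": 0,"rx": 0,"ry": 0,"rz": 0,"grip": 0},
    {"tx": 0,"ty": 0,"tz": 0,"rx": 0,"ry": 0,"rz": 0,"grip": 0},
    {"tx": 0,"ty": 0,"tz": 0,"rx": 0,"ry": 0,"rz": 0,"grip": 0},
  ],
)

```text
t: 20.32
eef_pos: [445.2, -211.6, 22.8]
tcp_rot: [-1.57, -0.0, -1.709]
ft_force: [0.5, 1.9, 7.1]
opening: 0.5
```

```bash
python3 - <<'E'
from h import *
plan(456,-71,60,-96.2)
E
```

```text
t 20.3 pos [ 445.2 -211.6   22.8] yaw -97.9 tilt 0.04 open 0.500 F [0.5 1.9 7.1]
ry total -0.030 rad (1 rows); then tx -14.09 ty -3.72 tz -0.44 cm; n>=4 rows: each -3.52 -0.93 -0.11
```

Request:
move_arm(
  rows=[
    {"tx": 0,"ty": -1.5,"tz": 0,"rx": 0,"ry": 0,"rz": 0,"grip": 0},
    {"tx": 0,"ty": -2,"tz": 0,"rx": 0,"ry": -0.03,"rz": 0,"grip": 0},
    {"tx": -2,"ty": -1,"tz": 0,"rx": 0,"ry": 0,"rz": 0,"grip": 0},
    {"tx": -3.2,"ty": 0,"tz": -0.2,"rx": 0,"ry": 0,"rz": 0,"grip": 0},
    {"tx": -3.2,"ty": 0,"tz": -0.2,"rx": 0,"ry": 0,"rz": 0,"grip": 0},
    {"tx": -3.2,"ty": 0,"tz": -0.1,"rx": 0,"ry": 0,"rz": 0,"grip": 0},
    {"tx": -2,"ty": 0,"tz": 0,"rx": 0,"ry": 0,"rz": 0,"grip": 0},
    {"tx": -0.5,"ty": 0.8,"tz": 0,"rx": 0,"ry": 0,"rz": 0,"grip": 0},
    {"tx": 0,"ty": 0,"tz": 0,"rx": 0,"ry": 0,"rz": 0,"grip": 0},
    {"tx": 0,"ty": 0,"tz": 0,"rx": 0,"ry": 0,"rz": 0,"grip": 0},
  ],
)

```text
t: 21.15
eef_pos: [455.2, -71.3, 58.9]
tcp_rot: [-1.572, -0.0, -1.679]
ft_force: [-0.0, -1.2, -0.5]
opening: 0.502
```

```bash
python3 - <<'E'
from h import *
plan(455.5,-71,47,-96.2)
E
```

```text
t 21.1 pos [455.2 -71.3  58.9] yaw -96.2 tilt 0.04 open 0.502 F [-0.  -1.2 -0.5]
ry total 0.000 rad (1 rows); then tx -0.03 ty 1.19 tz 0.03 cm; n>=1 rows: each -0.03 1.19 0.03
```

Request:
move_arm(
  rows=[
    {"tx": 0,"ty": 0.7,"tz": 0,"rx": 0,"ry": 0,"rz": 0,"grip": 0},
    {"tx": 0,"ty": 0.4,"tz": 0,"rx": 0,"ry": 0,"rz": 0,"grip": 0},
    {"tx": 0,"ty": 0,"tz": 0,"rx": 0,"ry": 0,"rz": 0,"grip": 0},
    {"tx": 0,"ty": 0,"tz": 0,"rx": 0,"ry": 0,"rz": 0,"grip": 0},
    {"tx": 0,"ty": 0,"tz": 0,"rx": 0,"ry": 0,"rz": 0,"grip": 0},
  ],
)

```text
t: 21.57
eef_pos: [455.3, -71.3, 48.3]
tcp_rot: [-1.571, -0.0, -1.68]
ft_force: [0.4, 0.3, -0.7]
opening: 0.501
```

```bash
python3 - <<'E'
from h import *
plan(455.5,-71,34.8,-96.2)
im,d=shot('side','p1'); cv2.imwrite('pics/p2_side.png',cv2.resize(im[170:240,260:350],None,fx=8,fy=8,interpolation=cv2.INTER_CUBIC))
E
```

```text
t 21.6 pos [455.3 -71.3  48.3] yaw -96.3 tilt 0.01 open 0.501 F [ 0.4  0.3 -0.7]
ry total -0.001 rad (1 rows); then tx -0.03 ty 1.35 tz 0.02 cm; n>=1 rows: each -0.03 1.35 0.02
```

View pics/p2_side.png

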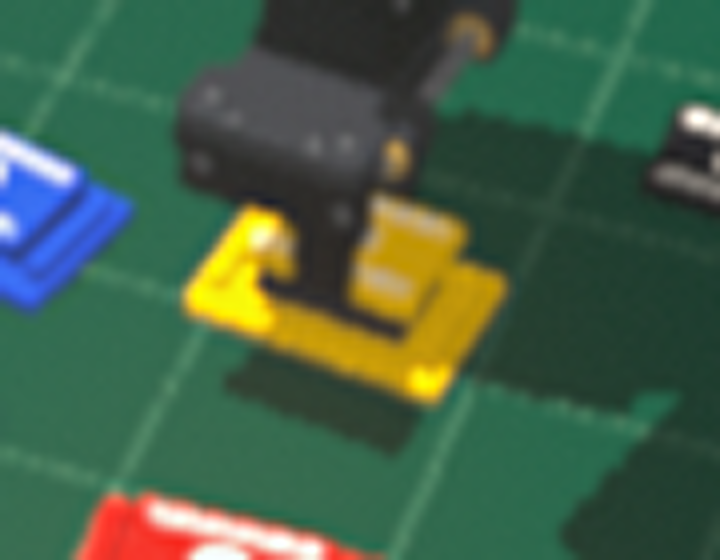

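Request:
move_arm(
  rows=[
    {"tx": 0,"ty": 0.5,"tz": 0,"rx": 0,"ry": 0,"rz": 0,"grip": 0},
    {"tx": 0,"ty": 0.2,"tz": 0,"rx": 0,"ry": 0,"rz": 0,"grip": 0},
    {"tx": 0,"ty": 0.2,"tz": 0,"rx": 0,"ry": 0,"rz": 0,"grip": 0},
    {"tx": 0,"ty": 0.2,"tz": 0,"rx": 0,"ry": 0,"rz": 0,"grip": 0},
    {"tx": 0,"ty": 0.2,"tz": 0,"rx": 0,"ry": 0,"rz": 0,"grip": 0},
    {"tx": 0,"ty": 0.1,"tz": 0,"rx": 0,"ry": 0,"rz": 0,"grip": 0},
    {"tx": 0,"ty": 0,"tz": 0,"rx": 0,"ry": 0,"rz": 0,"grip": 0},
    {"tx": 0,"ty": 0,"tz": 0,"rx": 0,"ry": 0,"rz": 0,"grip": 0},
  ],
)

```text
t: 22.28
eef_pos: [455.3, -70.9, 34.7]
tcp_rot: [-1.57, -0.0, -1.679]
ft_force: [-1.9, -0.3, 11.0]
opening: 0.5
```

Request:
move_arm(
  rows=[
    {"tx": 0,"ty": 0.1,"tz": 0,"rx": 0,"ry": 0,"rz": 0,"grip": 0},
    {"tx": 0,"ty": 0,"tz": 0,"rx": 0,"ry": 0,"rz": 0,"grip": 0},
    {"tx": 0,"ty": 0,"tz": 0,"rx": 0,"ry": 0,"rz": 0,"grip": 0},
  ],
)

```text
t: 22.53
eef_pos: [455.4, -70.9, 34.5]
tcp_rot: [-1.569, -0.0, -1.679]
ft_force: [-3.5, -0.7, 24.8]
opening: 0.497
```

Home. Release and go up; green next.

Request:
move_arm(
  rows=[
    {"tx": 0,"ty": -0.18,"tz": 0,"rx": 0,"ry": 0,"rz": 0,"grip": 0},
    {"tx": 0,"ty": 0,"tz": 0,"rx": 0,"ry": 0,"rz": 0,"grip": 80},
    {"tx": 0,"ty": 0,"tz": 0,"rx": 0,"ry": 0,"rz": 0,"grip": 80},
    {"tx": 0,"ty": 0,"tz": 0,"rx": 0,"ry": 0,"rz": 0,"grip": 80},
    {"tx": 0,"ty": 0,"tz": 0,"rx": 0,"ry": 0,"rz": 0,"grip": 80},
    {"tx": 0,"ty": -0.5,"tz": 0,"rx": 0,"ry": 0,"rz": 0,"grip": 80},
    {"tx": 0,"ty": -3,"tz": 0,"rx": 0,"ry": 0,"rz": 0,"grip": 80},
    {"tx": 0,"ty": -3,"tz": 0,"rx": 0,"ry": 0,"rz": 0,"grip": 80},
    {"tx": 0,"ty": 0,"tz": 0,"rx": 0,"ry": 0,"rz": 0,"grip": 80},
    {"tx": 0,"ty": 0,"tz": 0,"rx": 0,"ry": 0,"rz": 0,"grip": 80},
  ],
)

```text
t: 23.37
eef_pos: [455.9, -71.0, 101.4]
tcp_rot: [-1.568, -0.001, -1.679]
ft_force: [-0.0, 0.2, -0.3]
opening: 0.798
```

```bash
python3 - <<'E'
from h import *
im,d=shot('top','q1'); g=blob('top',im,578,-352,55,10,fcol('green')); print(g)
plan(578.2,-350.5,100,-104.8)
cv2.imwrite('pics/q2.png',cv2.resize(im,(800,600),interpolation=cv2.INTER_CUBIC))
E
```

```text
{'xy': (578.2, -350.5), 'ang': np.float64(165.4), 'rectang': 14.8, 'size': (72.6, 50.8), 'area': 3542}
t 23.4 pos [455.3 -70.9 100.5] yaw -96.2 tilt 0.07 open 0.797 F [-1.1  0.1 -0.9]
ry total 0.150 rad (2 rows); then tx 23.90 ty 0.05 tz 19.02 cm; n>=8 rows: each 2.99 0.01 2.38
```

View pics/q2.png

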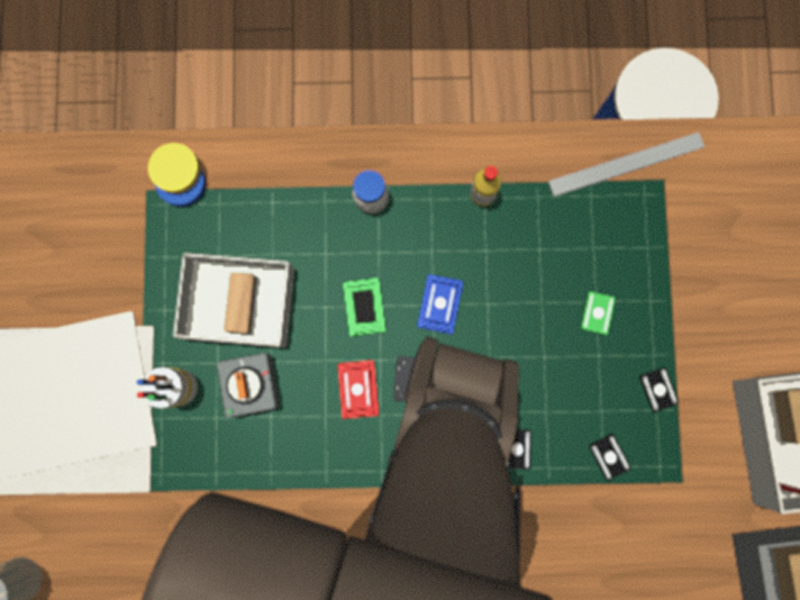

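Request:
move_arm(
  rows=[
    {"tx": 2,"ty": 0,"tz": 1.5,"rx": 0,"ry": 0.075,"rz": 0,"grip": 80},
    {"tx": 2.8,"ty": 0,"tz": 2.3,"rx": 0,"ry": 0.075,"rz": 0,"grip": 80},
    {"tx": 3,"ty": 0,"tz": 2.5,"rx": 0,"ry": 0,"rz": 0,"grip": 80},
    {"tx": 3,"ty": 0,"tz": 2.5,"rx": 0,"ry": 0,"rz": 0,"grip": 80},
    {"tx": 3,"ty": 0,"tz": 2.5,"rx": 0,"ry": 0,"rz": 0,"grip": 80},
    {"tx": 3,"ty": 0.5,"tz": 2.5,"rx": 0,"ry": 0,"rz": 0,"grip": 80},
    {"tx": 3,"ty": 1,"tz": 2.5,"rx": 0,"ry": 0,"rz": 0,"grip": 80},
    {"tx": 3,"ty": 1.5,"tz": 2,"rx": 0,"ry": 0,"rz": 0,"grip": 80},
    {"tx": 1,"ty": 1.5,"tz": 0.6,"rx": 0,"ry": 0,"rz": 0,"grip": 80},
    {"tx": 0,"ty": 1,"tz": 0,"rx": 0,"ry": 0,"rz": 0,"grip": 80},
  ],
)

```text
t: 24.25
eef_pos: [582.3, -348.7, 41.6]
tcp_rot: [-1.573, 0.001, -1.832]
ft_force: [-0.9, 0.2, -0.2]
opening: 0.798
```

Request:
move_arm(
  rows=[
    {"tx": 0,"ty": 0,"tz": 0,"rx": 0,"ry": 0,"rz": 0,"grip": 80},
    {"tx": 0,"ty": 0,"tz": 0,"rx": 0,"ry": 0,"rz": 0,"grip": 80},
    {"tx": 0,"ty": 0,"tz": 0,"rx": 0,"ry": 0,"rz": 0,"grip": 80},
  ],
)

```text
t: 24.5
eef_pos: [582.9, -345.2, 45.5]
tcp_rot: [-1.571, 0.0, -1.828]
ft_force: [-0.7, 0.2, -0.3]
opening: 0.8
```

```bash
python3 - <<'E'
from h import *
plan(578.2,-350.5,21.5,-104.8)
im,d=shot('side','r1'); cv2.imwrite('pics/s2_side.png',cv2.resize(im[90:250,200:400],None,fx=3.5,fy=3.5,interpolation=cv2.INTER_CUBIC))
E
```

```text
t 24.5 pos [ 582.9 -345.2   45.5] yaw -104.7 tilt 0.02 open 0.800 F [-0.7  0.2 -0.3]
ry total 0.001 rad (1 rows); then tx 0.64 ty 2.40 tz -0.32 cm; n>=1 rows: each 0.64 2.40 -0.32
```

View pics/s2_side.png

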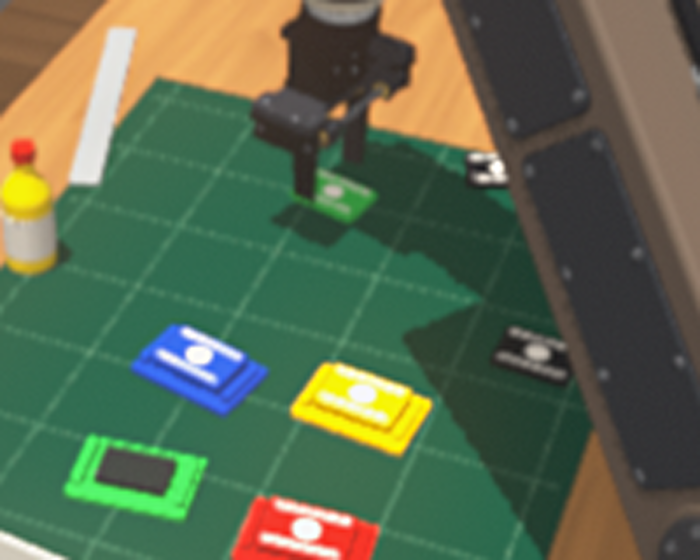

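Request:
move_arm(
  rows=[
    {"tx": 0.64,"ty": 0.4,"tz": -0.32,"rx": 0,"ry": 0,"rz": 0,"grip": 80},
    {"tx": 0,"ty": 0,"tz": 0,"rx": 0,"ry": 0,"rz": 0,"grip": 80},
    {"tx": 0,"ty": 0,"tz": 0,"rx": 0,"ry": 0,"rz": 0,"grip": 80},
    {"tx": 0,"ty": 0,"tz": 0,"rx": 0,"ry": 0,"rz": 0,"grip": 80},
  ],
)

```text
t: 24.88
eef_pos: [578.2, -351.8, 41.5]
tcp_rot: [-1.57, -0.0, -1.829]
ft_force: [-0.2, 0.1, 0.9]
opening: 0.803
```

```bash
python3 - <<'E'
from h import *
plan(578.2,-350.5,21.5,-104.8)
E
```

```text
t 24.9 pos [ 578.2 -351.8   41.5] yaw -104.8 tilt 0.03 open 0.803 F [-0.2  0.1  0.9]
ry total -0.000 rad (1 rows); then tx -0.12 ty 2.00 tz -0.03 cm; n>=1 rows: each -0.12 2.00 -0.03
```

Request:
move_arm(
  rows=[
    {"tx": -0.1,"ty": 1,"tz": 0,"rx": 0,"ry": 0,"rz": 0,"grip": 80},
    {"tx": 0,"ty": 0.95,"tz": 0,"rx": 0,"ry": 0,"rz": 0,"grip": 80},
    {"tx": 0,"ty": 0,"tz": 0,"rx": 0,"ry": 0,"rz": 0,"grip": 70},
    {"tx": 0,"ty": 0,"tz": 0,"rx": 0,"ry": 0,"rz": 0,"grip": 0},
    {"tx": 0,"ty": 0,"tz": 0,"rx": 0,"ry": 0,"rz": 0,"grip": 0},
    {"tx": 0,"ty": 0,"tz": 0,"rx": 0,"ry": 0,"rz": 0,"grip": 0},
    {"tx": 0,"ty": 0,"tz": 0,"rx": 0,"ry": 0,"rz": 0,"grip": 0},
    {"tx": 0,"ty": 0,"tz": 0,"rx": 0,"ry": 0,"rz": 0,"grip": 0},
    {"tx": 0,"ty": 0,"tz": 0,"rx": 0,"ry": 0,"rz": 0,"grip": 0},
    {"tx": 0,"ty": 0,"tz": 0,"rx": 0,"ry": 0,"rz": 0,"grip": 0},
  ],
)

```text
t: 25.72
eef_pos: [578.5, -350.8, 21.7]
tcp_rot: [-1.571, -0.0, -1.829]
ft_force: [0.8, -0.2, -0.2]
opening: 0.5
```

```bash
python3 - <<'E'
from h import *
plan(597.8,77.4,60,-83)
E
```

```text
t 25.7 pos [ 578.5 -350.8   21.7] yaw -104.8 tilt 0.00 open 0.500 F [ 0.8 -0.2 -0.2]
ry total -0.381 rad (4 rows); then tx -42.26 ty -3.83 tz 7.14 cm; n>=11 rows: each -3.84 -0.35 0.65
```

Request:
move_arm(
  rows=[
    {"tx": 0,"ty": -1.5,"tz": 0,"rx": 0,"ry": 0,"rz": 0,"grip": 0},
    {"tx": 0,"ty": -2,"tz": 0,"rx": 0,"ry": -0.1,"rz": 0,"grip": 0},
    {"tx": 0,"ty": -1.5,"tz": 0,"rx": 0,"ry": -0.1,"rz": 0,"grip": 0},
    {"tx": 0,"ty": 0,"tz": 0,"rx": 0,"ry": -0.1,"rz": 0,"grip": 0},
    {"tx": 0,"ty": 0,"tz": 0,"rx": 0,"ry": -0.081,"rz": 0,"grip": 0},
    {"tx": -2.5,"ty": 0,"tz": 0.4,"rx": 0,"ry": 0,"rz": 0,"grip": 0},
    {"tx": -3.5,"ty": 0,"tz": 0.6,"rx": 0,"ry": 0,"rz": 0,"grip": 0},
    {"tx": -3.5,"ty": 0,"tz": 0.6,"rx": 0,"ry": 0,"rz": 0,"grip": 0},
    {"tx": -3.5,"ty": 0,"tz": 0.6,"rx": 0,"ry": 0,"rz": 0,"grip": 0},
    {"tx": -3.5,"ty": 0,"tz": 0.6,"rx": 0,"ry": 0,"rz": 0,"grip": 0},
  ],
)

```text
t: 26.55
eef_pos: [585.9, -182.1, 71.7]
tcp_rot: [-1.571, -0.0, -1.449]
ft_force: [-0.4, 0.5, 0.2]
opening: 0.502
```

```bash
python3 - <<'E'
from h import *
plan(597.8,77.4,70,-83)
E
```

```text
t 26.6 pos [ 585.9 -182.1   71.7] yaw -83.0 tilt 0.00 open 0.502 F [-0.4  0.5  0.2]
ry total -0.000 rad (1 rows); then tx -25.61 ty 0.17 tz 4.35 cm; n>=7 rows: each -3.66 0.02 0.62
```

Request:
move_arm(
  rows=[
    {"tx": -3.6,"ty": 0,"tz": 0.6,"rx": 0,"ry": 0,"rz": 0,"grip": 0},
    {"tx": -3.6,"ty": 0,"tz": 0.6,"rx": 0,"ry": 0,"rz": 0,"grip": 0},
    {"tx": -3.6,"ty": 0,"tz": 0.6,"rx": 0,"ry": 0,"rz": 0,"grip": 0},
    {"tx": -3.6,"ty": 0,"tz": 0.6,"rx": 0,"ry": 0,"rz": 0,"grip": 0},
    {"tx": -3.6,"ty": 0,"tz": 0.6,"rx": 0,"ry": 0,"rz": 0,"grip": 0},
    {"tx": -3.6,"ty": 0,"tz": 0.6,"rx": 0,"ry": 0,"rz": 0,"grip": 0},
    {"tx": -3,"ty": 0.3,"tz": 0.6,"rx": 0,"ry": 0,"rz": 0,"grip": 0},
    {"tx": -0.9,"ty": 0.7,"tz": 0,"rx": 0,"ry": 0,"rz": 0,"grip": 0},
    {"tx": 0,"ty": 0,"tz": 0,"rx": 0,"ry": 0,"rz": 0,"grip": 0},
    {"tx": 0,"ty": 0,"tz": 0,"rx": 0,"ry": 0,"rz": 0,"grip": 0},
  ],
)

```text
t: 27.38
eef_pos: [596.3, 74.4, 61.3]
tcp_rot: [-1.572, -0.0, -1.447]
ft_force: [-0.1, -0.6, -1.0]
opening: 0.503
```

```bash
python3 - <<'E'
from h import *
plan(597.8,77.4,47,-83)
E
```

```text
t 27.4 pos [596.3  74.4  61.3] yaw -82.9 tilt 0.06 open 0.503 F [-0.1 -0.6 -1. ]
ry total 0.001 rad (1 rows); then tx -0.27 ty 1.43 tz 0.18 cm; n>=1 rows: each -0.27 1.43 0.18
```

Request:
move_arm(
  rows=[
    {"tx": -0.27,"ty": 0.7,"tz": 0.18,"rx": 0,"ry": 0,"rz": 0,"grip": 0},
    {"tx": 0,"ty": 0.6,"tz": 0,"rx": 0,"ry": 0,"rz": 0,"grip": 0},
    {"tx": 0,"ty": 0,"tz": 0,"rx": 0,"ry": 0,"rz": 0,"grip": 0},
    {"tx": 0,"ty": 0,"tz": 0,"rx": 0,"ry": 0,"rz": 0,"grip": 0},
    {"tx": 0,"ty": 0,"tz": 0,"rx": 0,"ry": 0,"rz": 0,"grip": 0},
  ],
)

```text
t: 27.8
eef_pos: [598.1, 76.9, 48.6]
tcp_rot: [-1.571, -0.0, -1.449]
ft_force: [-0.8, -0.0, 0.6]
opening: 0.505
```

```bash
python3 - <<'E'
from h import *
plan(597.8,77.4,33.7,-83)
im,d=shot('side','u1'); cv2.imwrite('pics/u2_side.png',cv2.resize(im[180:250,190:280],None,fx=8,fy=8,interpolation=cv2.INTER_CUBIC))
E
```

```text
t 27.8 pos [598.1  76.9  48.6] yaw -83.0 tilt 0.01 open 0.505 F [-0.8 -0.   0.6]
ry total -0.000 rad (1 rows); then tx -0.06 ty 1.49 tz -0.03 cm; n>=1 rows: each -0.06 1.49 -0.03
```

View pics/u2_side.png

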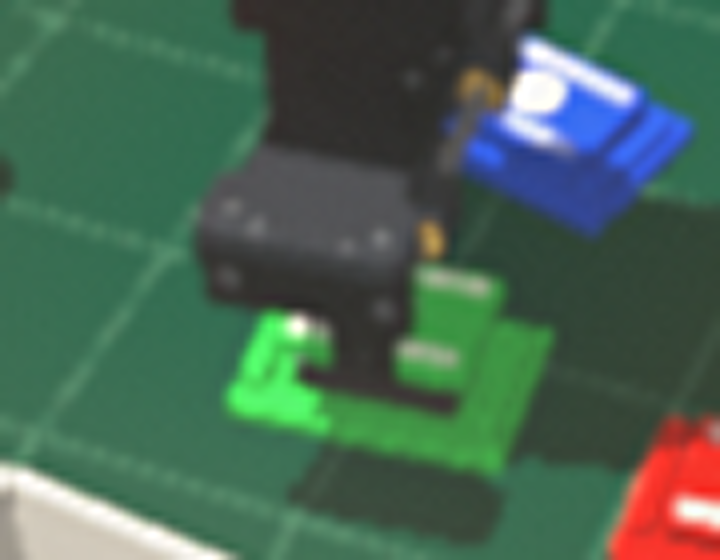

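Request:
move_arm(
  rows=[
    {"tx": -0.05,"ty": 0.6,"tz": 0,"rx": 0,"ry": 0,"rz": 0,"grip": 0},
    {"tx": 0,"ty": 0.2,"tz": 0,"rx": 0,"ry": 0,"rz": 0,"grip": 0},
    {"tx": 0,"ty": 0.2,"tz": 0,"rx": 0,"ry": 0,"rz": 0,"grip": 0},
    {"tx": 0,"ty": 0.2,"tz": 0,"rx": 0,"ry": 0,"rz": 0,"grip": 0},
    {"tx": 0,"ty": 0.2,"tz": 0,"rx": 0,"ry": 0,"rz": 0,"grip": 0},
    {"tx": 0,"ty": 0.1,"tz": 0,"rx": 0,"ry": 0,"rz": 0,"grip": 0},
    {"tx": 0,"ty": 0,"tz": 0,"rx": 0,"ry": 0,"rz": 0,"grip": 0},
    {"tx": 0,"ty": 0,"tz": 0,"rx": 0,"ry": 0,"rz": 0,"grip": 0},
  ],
)

```text
t: 28.52
eef_pos: [597.9, 78.0, 33.7]
tcp_rot: [-1.571, -0.0, -1.448]
ft_force: [-1.2, -1.1, 3.5]
opening: 0.504
```

Request:
move_arm(
  rows=[
    {"tx": 0,"ty": 0.1,"tz": 0,"rx": 0,"ry": 0,"rz": 0,"grip": 0},
    {"tx": 0,"ty": 0,"tz": 0,"rx": 0,"ry": 0,"rz": 0,"grip": 0},
    {"tx": 0,"ty": 0,"tz": 0,"rx": 0,"ry": 0,"rz": 0,"grip": 0},
  ],
)

```text
t: 28.77
eef_pos: [597.9, 78.0, 33.6]
tcp_rot: [-1.571, -0.0, -1.448]
ft_force: [-4.0, -1.2, 14.0]
opening: 0.497
```

Request:
move_arm(
  rows=[
    {"tx": 0,"ty": 0.07,"tz": 0,"rx": 0,"ry": 0,"rz": 0,"grip": 0},
    {"tx": 0,"ty": 0,"tz": 0,"rx": 0,"ry": 0,"rz": 0,"grip": 0},
    {"tx": 0,"ty": 0,"tz": 0,"rx": 0,"ry": 0,"rz": 0,"grip": 0},
  ],
)

```text
t: 29.02
eef_pos: [598.0, 78.0, 33.6]
tcp_rot: [-1.57, -0.0, -1.448]
ft_force: [-7.6, -0.8, 20.4]
opening: 0.499
```

Request:
move_arm(
  rows=[
    {"tx": 0,"ty": -0.17,"tz": 0,"rx": 0,"ry": 0,"rz": 0,"grip": 0},
    {"tx": 0,"ty": 0,"tz": 0,"rx": 0,"ry": 0,"rz": 0,"grip": 80},
    {"tx": 0,"ty": 0,"tz": 0,"rx": 0,"ry": 0,"rz": 0,"grip": 80},
    {"tx": 0,"ty": 0,"tz": 0,"rx": 0,"ry": 0,"rz": 0,"grip": 80},
    {"tx": 0,"ty": 0,"tz": 0,"rx": 0,"ry": 0,"rz": 0,"grip": 80},
    {"tx": 0,"ty": -0.5,"tz": 0,"rx": 0,"ry": 0,"rz": 0,"grip": 80},
    {"tx": 0,"ty": -4,"tz": 0,"rx": 0,"ry": 0,"rz": 0,"grip": 80},
    {"tx": 0,"ty": -4,"tz": 0,"rx": 0,"ry": 0,"rz": 0,"grip": 80},
    {"tx": 0,"ty": -4,"tz": 0,"rx": 0,"ry": 0,"rz": 0,"grip": 80},
    {"tx": 0,"ty": 0,"tz": 0,"rx": 0,"ry": 0,"rz": 0,"grip": 80},
  ],
)

```text
t: 29.85
eef_pos: [600.7, 78.2, 166.2]
tcp_rot: [-1.56, -0.001, -1.448]
ft_force: [-0.3, 0.3, 0.9]
opening: 0.797
```

```bash
python3 - <<'E'
from h import *
plan(458.2,283.5,150,-79.7)
im,d=shot('side','v1'); cv2.imwrite('pics/v2_side.png',cv2.resize(im[150:310,190:390],None,fx=4,fy=3.7,interpolation=cv2.INTER_CUBIC))
im,d=shot('top','v1'); cv2.imwrite('pics/v2.png',cv2.resize(im,(800,600),interpolation=cv2.INTER_CUBIC))
E
```

```text
t 29.9 pos [600.7  78.2 166.2] yaw -83.0 tilt 0.62 open 0.797 F [-0.3  0.3  0.9]
ry total -0.057 rad (1 rows); then tx -22.75 ty 1.62 tz -10.35 cm; n>=7 rows: each -3.25 0.23 -1.48
```

View pics/v2_side.png

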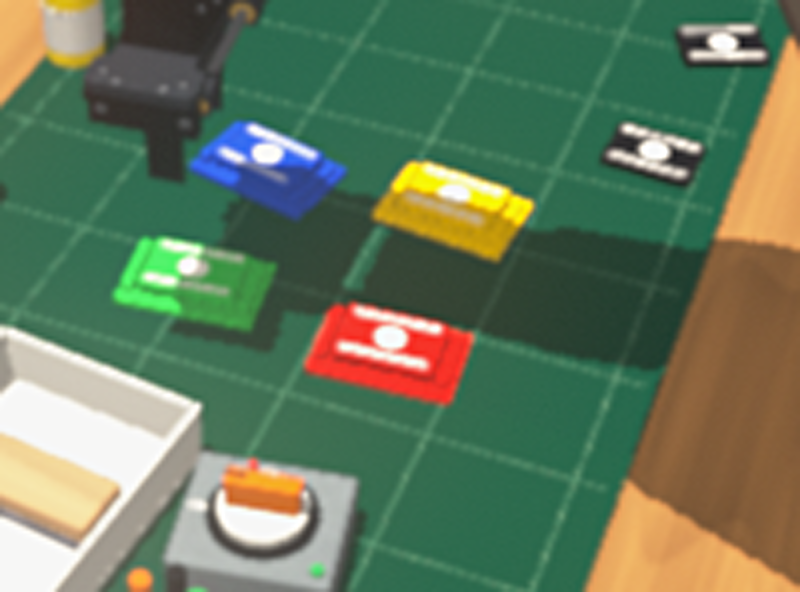

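View pics/v2.png

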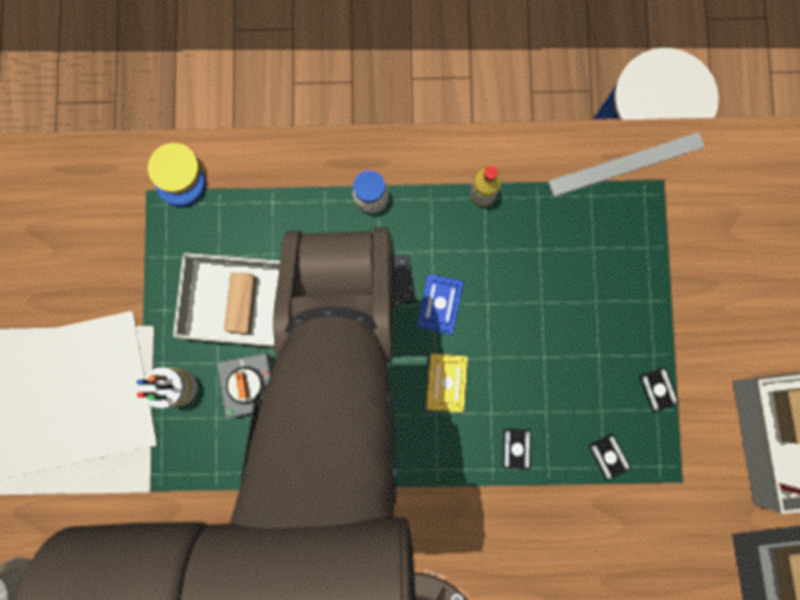

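```bash
python3 - <<'E'
from h import *
z=np.load('pics/a_top.npz'); P=deproj('top',z['d']); 
z2=np.load('pics/a_side.npz'); P2=deproj('side',z2['d'])
for Q,o in((P,OFF['top']),(P2,OFF['side'])):
    m=(abs(Q[...,0]-455)<80)&(Q[...,1]>330)&(Q[...,1]<470)&(Q[...,2]>40)
    q=Q[m]+[*o,0]
    for a,b in((40,84),(84,100),(100,120),(120,150)):
        s=q[(q[:,2]>a)&(q[:,2]<b)]
        if len(s): print(a,b,len(s),np.percentile(s,[2,98],axis=0).round(0).tolist())
plan(458.2,283.5,150,100.3)
E
```

```text
40 84 253 [[427.0, 333.0, 41.0], [493.0, 447.0, 84.0]]
84 100 228 [[427.0, 388.0, 84.0], [488.0, 445.0, 98.0]]
100 120 58 [[438.0, 398.0, 100.0], [477.0, 433.0, 120.0]]
120 150 152 [[439.0, 398.0, 121.0], [477.0, 437.0, 145.0]]
40 84 495 [[422.0, 329.0, 41.0], [494.0, 455.0, 84.0]]
84 100 415 [[424.0, 395.0, 84.0], [486.0, 452.0, 99.0]]
100 120 101 [[435.0, 405.0, 100.0], [468.0, 441.0, 119.0]]
120 150 255 [[435.0, 401.0, 121.0], [475.0, 440.0, 144.0]]
t 29.9 pos [598.5  78.1 160.4] yaw -83.0 tilt 0.19 open 0.798 F [ 0.3 -0.4 -0.5]
ry total -3.199 rad (27 rows); then tx 22.72 ty 1.04 tz 10.13 cm; n>=7 rows: each 3.25 0.15 1.45
```

Request:
move_arm(
  rows=[
    {"tx": 0,"ty": 0,"tz": 0,"rx": 0,"ry": -0.12,"rz": 0,"grip": 50},
    {"tx": 0,"ty": 0,"tz": 0,"rx": 0,"ry": -0.12,"rz": 0,"grip": 50},
    {"tx": 0,"ty": 0,"tz": 0,"rx": 0,"ry": -0.12,"rz": 0,"grip": 50},
    {"tx": 0,"ty": 0,"tz": 0,"rx": 0,"ry": -0.12,"rz": 0,"grip": 50},
    {"tx": 0,"ty": 0,"tz": 0,"rx": 0,"ry": -0.12,"rz": 0,"grip": 50},
    {"tx": 0,"ty": 0,"tz": 0,"rx": 0,"ry": -0.12,"rz": 0,"grip": 50},
    {"tx": 0,"ty": 0,"tz": 0,"rx": 0,"ry": -0.12,"rz": 0,"grip": 50},
    {"tx": 0,"ty": 0,"tz": 0,"rx": 0,"ry": -0.12,"rz": 0,"grip": 50},
    {"tx": 0,"ty": 0,"tz": 0,"rx": 0,"ry": -0.12,"rz": 0,"grip": 50},
    {"tx": 0,"ty": 0,"tz": 0,"rx": 0,"ry": -0.12,"rz": 0,"grip": 50},
  ],
)

```text
t: 30.78
eef_pos: [597.3, 78.0, 156.8]
tcp_rot: [-1.572, 0.003, -0.242]
ft_force: [-0.5, -0.6, -0.9]
opening: 0.5
```

Request:
move_arm(
  rows=[
    {"tx": 0,"ty": 0,"tz": 0,"rx": 0,"ry": -0.12,"rz": 0,"grip": 50},
    {"tx": 0,"ty": 0,"tz": 0,"rx": 0,"ry": -0.12,"rz": 0,"grip": 50},
    {"tx": 0,"ty": 0,"tz": 0,"rx": 0,"ry": -0.12,"rz": 0,"grip": 50},
    {"tx": 0,"ty": 0,"tz": 0,"rx": 0,"ry": -0.12,"rz": 0,"grip": 50},
    {"tx": 0,"ty": 0,"tz": 0,"rx": 0,"ry": -0.12,"rz": 0,"grip": 50},
    {"tx": 0,"ty": 0,"tz": 0,"rx": 0,"ry": -0.12,"rz": 0,"grip": 50},
    {"tx": 0,"ty": 0,"tz": 0,"rx": 0,"ry": -0.12,"rz": 0,"grip": 50},
    {"tx": 0,"ty": 0,"tz": 0,"rx": 0,"ry": -0.12,"rz": 0,"grip": 50},
    {"tx": 0,"ty": 0,"tz": 0,"rx": 0,"ry": -0.12,"rz": 0,"grip": 50},
    {"tx": 0,"ty": 0,"tz": 0,"rx": 0,"ry": -0.12,"rz": 0,"grip": 50},
  ],
)

```text
t: 31.62
eef_pos: [597.3, 78.0, 156.9]
tcp_rot: [-1.568, 0.002, 0.958]
ft_force: [0.9, 0.4, 0.1]
opening: 0.504
```

Request:
move_arm(
  rows=[
    {"tx": 0,"ty": 0,"tz": 0,"rx": 0,"ry": -0.12,"rz": 0,"grip": 50},
    {"tx": 0,"ty": 0,"tz": 0,"rx": 0,"ry": -0.12,"rz": 0,"grip": 50},
    {"tx": 0,"ty": 0,"tz": 0,"rx": 0,"ry": -0.12,"rz": 0,"grip": 50},
    {"tx": 0,"ty": 0,"tz": 0,"rx": 0,"ry": -0.12,"rz": 0,"grip": 50},
    {"tx": 0,"ty": 0,"tz": 0,"rx": 0,"ry": -0.12,"rz": 0,"grip": 50},
    {"tx": 0,"ty": 0,"tz": 0,"rx": 0,"ry": -0.12,"rz": 0,"grip": 50},
    {"tx": 0,"ty": 0,"tz": 0,"rx": 0,"ry": -0.08,"rz": 0,"grip": 50},
  ],
)

```text
t: 32.2
eef_pos: [597.3, 78.0, 156.9]
tcp_rot: [-1.568, -0.0, 1.758]
ft_force: [-0.2, -0.7, 0.1]
opening: 0.501
```

```bash
python3 - <<'E'
from h import *
print(env.state()['joints'].round(2))
plan(458.2,283.5,140,100.3)
E
```

```text
[ 0.02  0.54  1.7  -0.    0.9  -1.74]
t 32.2 pos [597.3  78.  156.9] yaw 100.7 tilt 0.17 open 0.501 F [-0.2 -0.7  0.1]
ry total 0.008 rad (1 rows); then tx 22.71 ty 1.69 tz 10.01 cm; n>=7 rows: each 3.24 0.24 1.43
```

Request:
move_arm(
  rows=[
    {"tx": 2.5,"ty": 0,"tz": 1.1,"rx": 0,"ry": 0.008,"rz": 0,"grip": 50},
    {"tx": 3.3,"ty": 0,"tz": 1.5,"rx": 0,"ry": 0,"rz": 0,"grip": 50},
    {"tx": 3.3,"ty": 0,"tz": 1.5,"rx": 0,"ry": 0,"rz": 0,"grip": 50},
    {"tx": 3.3,"ty": 0,"tz": 1.5,"rx": 0,"ry": 0,"rz": 0,"grip": 50},
    {"tx": 3.3,"ty": 0,"tz": 1.5,"rx": 0,"ry": 0,"rz": 0,"grip": 50},
    {"tx": 3.3,"ty": 0,"tz": 1.5,"rx": 0,"ry": 0,"rz": 0,"grip": 50},
    {"tx": 2.7,"ty": 0.7,"tz": 1,"rx": 0,"ry": 0,"rz": 0,"grip": 50},
    {"tx": 1,"ty": 1,"tz": 0.4,"rx": 0,"ry": 0,"rz": 0,"grip": 50},
    {"tx": 0,"ty": 0,"tz": 0,"rx": 0,"ry": 0,"rz": 0,"grip": 50},
    {"tx": 0,"ty": 0,"tz": 0,"rx": 0,"ry": 0,"rz": 0,"grip": 50},
  ],
)

```text
t: 33.03
eef_pos: [459.9, 284.0, 140.3]
tcp_rot: [-1.568, 0.001, 1.745]
ft_force: [0.7, -0.4, 0.4]
opening: 0.497
```

```bash
python3 - <<'E'
from h import *
plan(458.2,283.5,120,100.3)
im,d=shot('side','w1'); cv2.imwrite('pics/w2_side.png',cv2.resize(im[220:360,180:350],None,fx=4.5,fy=4,interpolation=cv2.INTER_CUBIC))
im,d=shot('top','w1'); cv2.imwrite('pics/w2.png',cv2.resize(im,(800,600),interpolation=cv2.INTER_CUBIC))
E
```

```text
t 33.0 pos [459.9 284.  140.3] yaw 100.0 tilt 0.16 open 0.497 F [ 0.7 -0.4  0.4]
ry total -0.006 rad (1 rows); then tx -0.02 ty 2.03 tz 0.17 cm; n>=1 rows: each -0.02 2.03 0.17
```

View pics/w2_side.png

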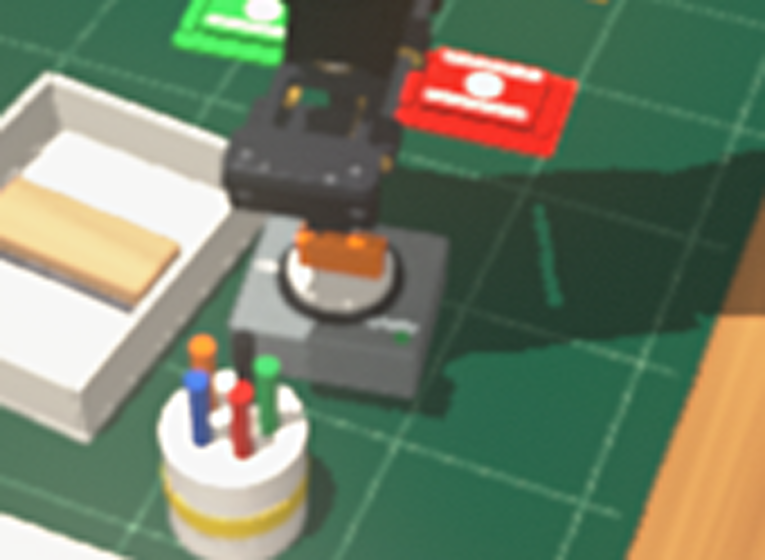

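View pics/w2.png

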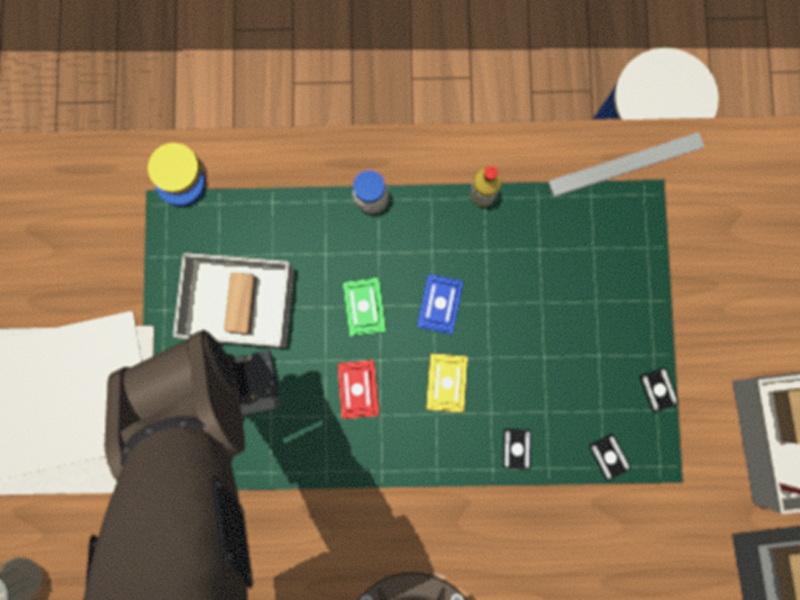

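```bash
python3 - <<'E'
from h import *
z=np.load('pics/w1_top.npz'); im,d=z['im'],z['d']; P=deproj('top',d)
F={'green':(597.8,77.4,7),'blue':(600.2,-62.4,-13.2),'yellow':(456,-71,-6.2),'red':(447.1,90.3,4.6)}
t=[]
for k,(x,y,a) in F.items():
    fw=lambda o:(lambda H,S,V:(S<70)&(V>160))(*hsv(o))
    o=blob('top',im,x,y,16,22,fw); 
    # in frame coords
    D=np.array(o['xy'])-[x,y]; c,s=np.cos(np.radians(a)),np.sin(np.radians(a))
    loc=[c*D[0]+s*D[1],-s*D[0]+c*D[1]]
    # height over tile footprint
    q=P-[x-.0,y,0]; lx=c*q[...,0]+s*q[...,1]; ly=-s*q[...,0]+c*q[...,1]
    m=(abs(lx)<30)&(abs(ly)<19)&(d>0); A=P[m]; co=np.linalg.lstsq(np.c_[lx[m],ly[m],np.ones(m.sum())],A[:,2],rcond=None)[0]
    print(k,'dot',o['xy'],o['area'],'off in frame',np.round(loc,1),'z med %.1f'%np.median(A[:,2]),'tilt deg',np.degrees(co[:2]).round(2))
    t.append(cv2.resize(rect('top',im,x-60,x+60,y-60,y+60,16,3),(390,295)))
cv2.imwrite('pics/x.png',np.vstack([np.hstack(t[:2]),np.hstack(t[2:])]))
E
```

```text
green dot (598.2, 78.3) 394 off in frame [0.5 0.8] z med 22.2 tilt deg [-0.38 -1.53]
blue dot (600.7, -61.9) 359 off in frame [0.4 0.6] z med 22.5 tilt deg [0.21 0.26]
yellow dot (456.3, -70.9) 355 off in frame [0.3 0.1] z med 22.5 tilt deg [ 0. -0.]
red dot (447.4, 91.1) 346 off in frame [0.4 0.8] z med 22.3 tilt deg [0.79 0.67]
```

View pics/x.png

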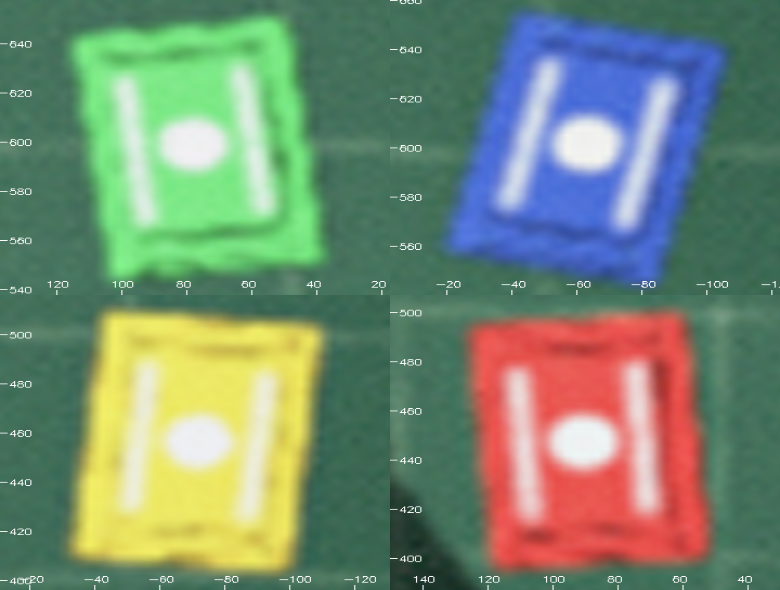

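```bash
python3 - <<'E'
from h import *
F={'green':(598.2,78.3,7),'blue':(600.7,-61.9,-13.2),'yellow':(456.3,-70.9,-6.2),'red':(447.4,91.1,4.6)}
for n in('top','side'):
    ds=[env.read_camera(n)[1] for _ in range(8)]; d=np.median(ds,0); P=deproj(n,d)
    ox,oy=OFF[n]
    for k,(x,y,a) in F.items():
        c,s=np.cos(np.radians(a)),np.sin(np.radians(a))
        q=P+[ox-x,oy-y,0]; lx=c*q[...,0]+s*q[...,1]; ly=-s*q[...,0]+c*q[...,1]
        m=(abs(lx)<30)&(abs(ly)<19)&(d>0); A=P[m]; co=np.linalg.lstsq(np.c_[lx[m],ly[m],np.ones(m.sum())],A[:,2],rcond=None)[0]
        print(n,k,m.sum(),'z %.1f'%co[2],'tilt',np.degrees(co[:2]).round(2))
plan(458.2,283.5,80,100.3)
E
```

```text
top green 278 z 22.4 tilt [0.17 0.05]
top blue 280 z 22.5 tilt [0.13 0.06]
top yellow 293 z 22.6 tilt [ 0.09 -0.21]
top red 293 z 22.4 tilt [ 0.02 -0.46]
side green 147 z 22.6 tilt [0.32 0.35]
side blue 0 z 0.0 tilt [0. 0.]
side yellow 184 z 22.5 tilt [ 0.35 -0.57]
side red 234 z 23.3 tilt [-3.92 -3.52]
t 33.9 pos [460.2 284.3 141.7] yaw 99.9 tilt 0.00 open 0.500 F [-0.6 -0.6 -0.1]
ry total -0.007 rad (1 rows); then tx -0.05 ty 6.17 tz 0.22 cm; n>=2 rows: each -0.02 3.08 0.11
```

Request:
move_arm(
  rows=[
    {"tx": 0,"ty": 2,"tz": 0.18,"rx": 0,"ry": -0.007,"rz": 0,"grip": 50},
    {"tx": 0,"ty": 2,"tz": 0,"rx": 0,"ry": 0,"rz": 0,"grip": 50},
    {"tx": 0,"ty": 2,"tz": 0,"rx": 0,"ry": 0,"rz": 0,"grip": 50},
    {"tx": 0,"ty": 0,"tz": 0,"rx": 0,"ry": 0,"rz": 0,"grip": 50},
    {"tx": 0,"ty": 0,"tz": 0,"rx": 0,"ry": 0,"rz": 0,"grip": 50},
    {"tx": 0,"ty": 0,"tz": 0,"rx": 0,"ry": 0,"rz": 0,"grip": 50},
  ],
)

```text
t: 34.43
eef_pos: [458.8, 284.2, 82.4]
tcp_rot: [-1.571, -0.0, 1.751]
ft_force: [0.1, -0.3, 0.2]
opening: 0.502
```

```bash
python3 - <<'E'
from h import *
plan(458.6,283.7,80,100.3)
im,d=shot('side','y1'); cv2.imwrite('pics/y2_side.png',cv2.resize(im[220:360,180:350],None,fx=4.5,fy=4,interpolation=cv2.INTER_CUBIC))
E
```

```text
t 34.4 pos [458.8 284.2  82.4] yaw 100.3 tilt 0.04 open 0.502 F [ 0.1 -0.3  0.2]
ry total 0.000 rad (1 rows); then tx -0.04 ty 0.24 tz 0.03 cm; n>=1 rows: each -0.04 0.24 0.03
```

View pics/y2_side.png

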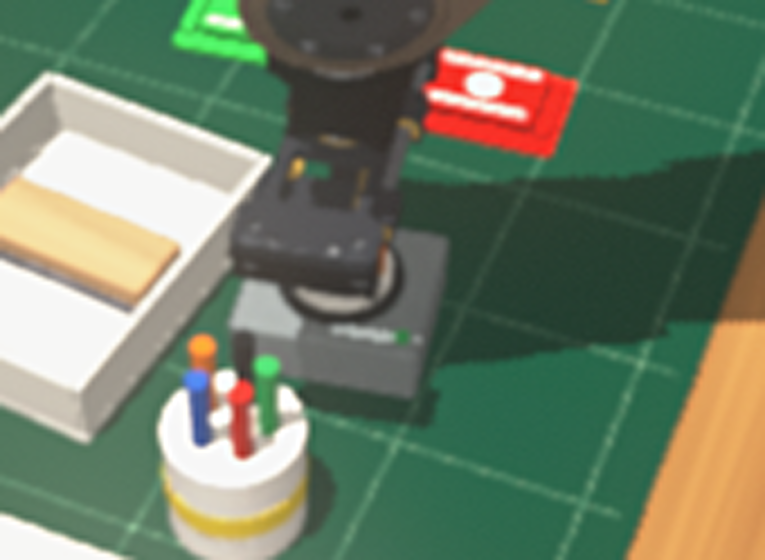

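Request:
move_arm(
  rows=[
    {"tx": 0,"ty": 0.1,"tz": 0,"rx": 0,"ry": 0,"rz": 0,"grip": 0},
    {"tx": 0,"ty": 0,"tz": 0,"rx": 0,"ry": 0,"rz": 0,"grip": 0},
    {"tx": 0,"ty": 0,"tz": 0,"rx": 0,"ry": 0,"rz": 0,"grip": 0},
    {"tx": 0,"ty": 0,"tz": 0,"rx": 0,"ry": 0,"rz": 0,"grip": 0},
    {"tx": 0,"ty": 0,"tz": 0,"rx": 0,"ry": 0,"rz": 0,"grip": 0},
    {"tx": 0,"ty": 0,"tz": 0,"rx": 0,"ry": 0,"rz": 0,"grip": 0},
    {"tx": 0,"ty": 0,"tz": 0,"rx": 0,"ry": 0,"rz": 0,"grip": 0},
    {"tx": 0,"ty": 0,"tz": 0,"rx": 0,"ry": 0,"rz": 0,"grip": 0},
    {"tx": 0,"ty": 0,"tz": 0,"rx": 0,"ry": 0,"rz": 0,"grip": 0},
  ],
)

```text
t: 35.23
eef_pos: [458.3, 285.4, 80.8]
tcp_rot: [-1.572, -0.002, 1.75]
ft_force: [-3.8, 12.2, 0.1]
opening: 0.136
```

Request:
move_arm(
  rows=[
    {"tx": 0.12,"ty": 0,"tz": 0,"rx": 0,"ry": 0,"rz": 0,"grip": 0},
    {"tx": 0,"ty": 0,"tz": 0,"rx": 0,"ry": 0,"rz": 0,"grip": 0},
  ],
)

```text
t: 35.4
eef_pos: [458.3, 285.6, 80.8]
tcp_rot: [-1.571, -0.0, 1.751]
ft_force: [-1.8, 5.6, 1.8]
opening: 0.138
```

Request:
move_arm(
  rows=[
    {"tx": 0,"ty": 0,"tz": 0,"rx": 0,"ry": 0.1,"rz": 0,"grip": 0},
    {"tx": 0,"ty": 0,"tz": 0,"rx": 0,"ry": 0.1,"rz": 0,"grip": 0},
    {"tx": 0,"ty": 0,"tz": 0,"rx": 0,"ry": 0.1,"rz": 0,"grip": 0},
    {"tx": 0,"ty": 0,"tz": 0,"rx": 0,"ry": 0.1,"rz": 0,"grip": 0},
    {"tx": 0,"ty": 0,"tz": 0,"rx": 0,"ry": 0.1,"rz": 0,"grip": 0},
    {"tx": 0,"ty": 0,"tz": 0,"rx": 0,"ry": 0.1,"rz": 0,"grip": 0},
  ],
)

```text
t: 35.9
eef_pos: [458.3, 285.7, 80.8]
tcp_rot: [-1.571, -0.001, 1.146]
ft_force: [-1.4, 6.3, 1.8]
opening: 0.135
```

Request:
move_arm(
  rows=[
    {"tx": 0,"ty": 0,"tz": 0,"rx": 0,"ry": 0.1,"rz": 0,"grip": 0},
    {"tx": 0,"ty": 0,"tz": 0,"rx": 0,"ry": 0.1,"rz": 0,"grip": 0},
    {"tx": 0,"ty": 0,"tz": 0,"rx": 0,"ry": 0.1,"rz": 0,"grip": 0},
    {"tx": 0,"ty": 0,"tz": 0,"rx": 0,"ry": 0.1,"rz": 0,"grip": 0},
    {"tx": 0,"ty": 0,"tz": 0,"rx": 0,"ry": 0.1,"rz": 0,"grip": 0},
    {"tx": 0,"ty": 0,"tz": 0,"rx": 0,"ry": 0.06,"rz": 0,"grip": 0},
    {"tx": 0,"ty": 0,"tz": 0,"rx": 0,"ry": 0,"rz": 0,"grip": 0},
  ],
)

```text
t: 36.48
eef_pos: [458.3, 285.8, 80.8]
tcp_rot: [-1.57, -0.001, 0.587]
ft_force: [-1.8, 8.1, 1.2]
opening: 0.134
```

```bash
python3 - <<'E'
from h import *
s=env.state(); print(s['moment'],s['tcp_rot'],s['ft_force'])
E
```

```text
[1.12025464 0.2935842  0.06731967] [-1.57035188e+00 -8.89818013e-04  5.86754512e-01] [-1.8240077   8.07127206  1.23341048]
```

Request:
move_arm(
  rows=[
    {"tx": 0,"ty": 0,"tz": 0,"rx": 0,"ry": 0.05,"rz": 0,"grip": 0},
    {"tx": 0,"ty": 0,"tz": 0,"rx": 0,"ry": 0,"rz": 0,"grip": 0},
  ],
)

```text
t: 36.65
eef_pos: [458.4, 285.7, 80.8]
tcp_rot: [-1.57, -0.001, 0.539]
ft_force: [-0.7, 7.4, 1.7]
opening: 0.132
```

```bash
python3 - <<'E'
from h import *
s=env.state(); print(s['moment'],s['tcp_rot'],s['ft_force'])
E
```

```text
[1.20512351 0.28059855 0.40882813] [-1.57044950e+00 -9.04196452e-04  5.38556101e-01] [-0.66697386  7.36664643  1.70424109]
```

Moment jumped to 0.41 N m at 1.21 rad: the stop. A touch more, then release.

Request:
move_arm(
  rows=[
    {"tx": 0,"ty": 0,"tz": 0,"rx": 0,"ry": 0.04,"rz": 0,"grip": 0},
    {"tx": 0,"ty": 0,"tz": 0,"rx": 0,"ry": 0,"rz": 0,"grip": 0},
    {"tx": 0,"ty": 0,"tz": 0,"rx": 0,"ry": 0,"rz": 0,"grip": 0},
  ],
)

```text
t: 36.9
eef_pos: [458.4, 285.7, 80.9]
tcp_rot: [-1.571, -0.001, 0.502]
ft_force: [-1.6, 6.5, 2.9]
opening: 0.138
```

```bash
python3 - <<'E'
from h import *
s=env.state(); print(s['moment'],s['tcp_rot'],s['ft_force'])
im,d=shot('side','z1'); cv2.imwrite('pics/z2_side.png',cv2.resize(im[220:360,180:350],None,fx=4.5,fy=4,interpolation=cv2.INTER_CUBIC))
E
```

```text
[1.13947908 0.1807806  0.66930145] [-1.57075784e+00 -1.01690231e-03  5.02081274e-01] [-1.61971344  6.5401199   2.88085291]
```

View pics/z2_side.png

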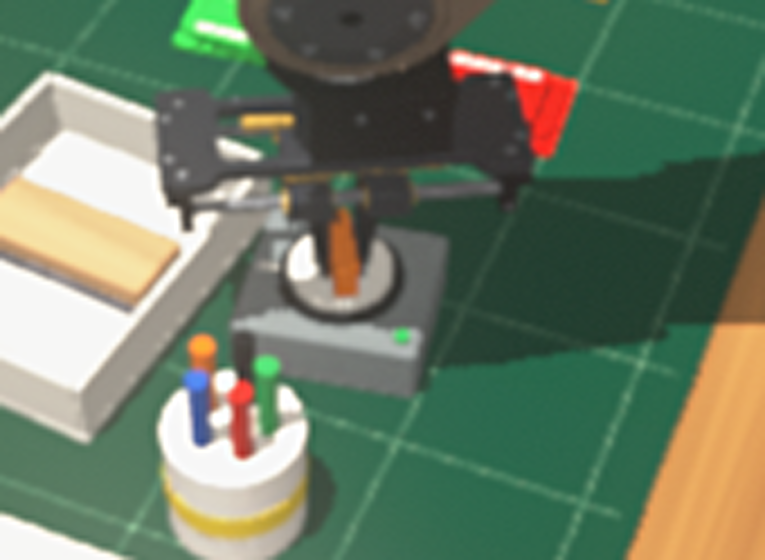

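Request:
move_arm(
  rows=[
    {"tx": 0,"ty": 0,"tz": 0,"rx": 0,"ry": -0.05,"rz": 0,"grip": 0},
    {"tx": 0,"ty": 0,"tz": 0,"rx": 0,"ry": 0,"rz": 0,"grip": 95},
    {"tx": 0,"ty": 0,"tz": 0,"rx": 0,"ry": 0,"rz": 0,"grip": 95},
    {"tx": 0,"ty": 0,"tz": 0,"rx": 0,"ry": 0,"rz": 0,"grip": 95},
    {"tx": 0,"ty": 0,"tz": 0,"rx": 0,"ry": 0,"rz": 0,"grip": 95},
    {"tx": 0,"ty": 0,"tz": 0,"rx": 0,"ry": 0,"rz": 0,"grip": 95},
    {"tx": 0,"ty": 0,"tz": 0,"rx": 0,"ry": 0,"rz": 0,"grip": 95},
    {"tx": 0,"ty": 0,"tz": 0,"rx": 0,"ry": 0,"rz": 0,"grip": 95},
    {"tx": 0,"ty": 0,"tz": 0,"rx": 0,"ry": 0,"rz": 0,"grip": 95},
    {"tx": 0,"ty": 0,"tz": 0,"rx": 0,"ry": 0,"rz": 0,"grip": 95},
  ],
)

```text
t: 37.78
eef_pos: [458.3, 285.1, 80.6]
tcp_rot: [-1.571, 0.0, 0.551]
ft_force: [0.6, 0.2, -0.1]
opening: 0.707
```

Request:
move_arm(
  rows=[
    {"tx": 0,"ty": 0,"tz": 0,"rx": 0,"ry": 0,"rz": 0,"grip": 95},
    {"tx": 0,"ty": 0,"tz": 0,"rx": 0,"ry": 0,"rz": 0,"grip": 95},
    {"tx": 0,"ty": -1,"tz": 0,"rx": 0,"ry": 0,"rz": 0,"grip": 95},
    {"tx": 0,"ty": -3,"tz": 0,"rx": 0,"ry": 0,"rz": 0,"grip": 95},
    {"tx": 0,"ty": -4,"tz": 0,"rx": 0,"ry": 0,"rz": 0,"grip": 95},
    {"tx": 0,"ty": -4,"tz": 0,"rx": 0,"ry": 0,"rz": 0,"grip": 95},
    {"tx": 0,"ty": -4,"tz": 0,"rx": 0,"ry": 0,"rz": 0,"grip": 95},
    {"tx": 0,"ty": 0,"tz": 0,"rx": 0,"ry": 0,"rz": 0,"grip": 95},
  ],
)

```text
t: 38.45
eef_pos: [460.1, 286.2, 248.6]
tcp_rot: [-1.572, -0.011, 0.551]
ft_force: [0.1, 0.9, 1.0]
opening: 0.949
```

```bash
python3 - <<'E'
from h import *
plan(520,0,250)
im,d=shot('side','A1'); cv2.imwrite('pics/A2_side.png',cv2.resize(im[160:350,100:350],None,fx=3.2,fy=3.1,interpolation=cv2.INTER_CUBIC))
E
```

```text
t 38.5 pos [460.1 286.2 248.6] yaw 31.6 tilt 0.65 open 0.949 F [0.1 0.9 1. ]
ry total -0.000 rad (0 rows); then tx -9.88 ty -0.14 tz -27.52 cm; n>=8 rows: each -1.23 -0.02 -3.44
```

View pics/A2_side.png

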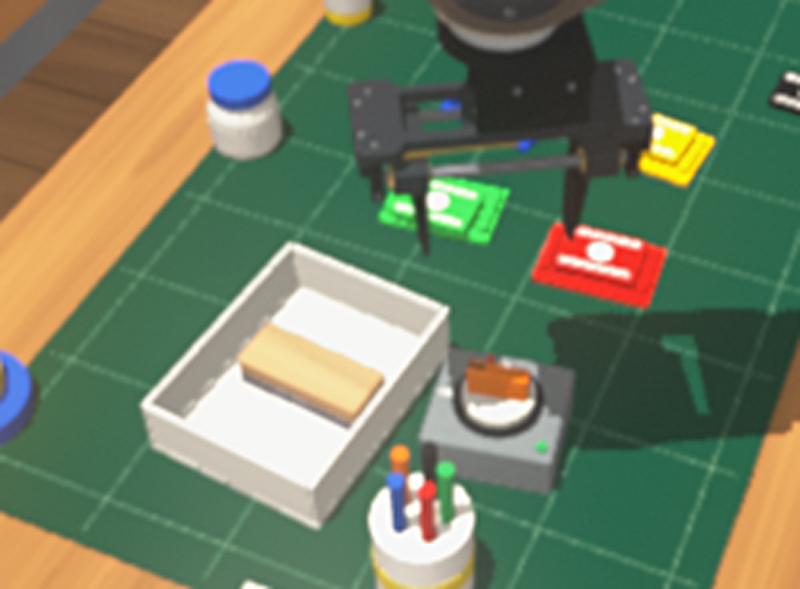

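```bash
python3 - <<'E'
from h import *
ds=[]
for i in range(6):
    im,d=env.read_camera('top'); ds.append(d)
d=np.median(ds,0); P=deproj('top',d)
cv2.imwrite('pics/B2.png',cv2.resize(im,(800,600),interpolation=cv2.INTER_CUBIC))
F={'green':(597.8,77.4,7),'blue':(600.2,-62.4,-13.2),'yellow':(456,-71,-6.2),'red':(447.1,90.3,4.6)}
fw=lambda o:(lambda H,S,V:(S<70)&(V>160))(*hsv(o))
for k,(x,y,a) in F.items():
    o=blob('top',im,x,y,16,22,fw); c,s=np.cos(np.radians(a)),np.sin(np.radians(a)); D=np.array(o['xy'])-[x,y]
    q=P+[OFF['top'][0]-x,OFF['top'][1]-y,0]; lx=c*q[...,0]+s*q[...,1]; ly=-s*q[...,0]+c*q[...,1]
    m=(abs(lx)<30)&(abs(ly)<19)&(d>0)
    print(k,np.round([c*D[0]+s*D[1],-s*D[0]+c*D[1]],1),'z',np.median(P[m][:,2]).round(1),m.sum())
E
```

```text
green [2.8 9.2] z 22.1 287
blue [0.5 0.6] z 22.5 280
yellow [0.3 0.1] z 22.6 293
red [0.4 0.8] z 22.4 293
```

View pics/B2.png

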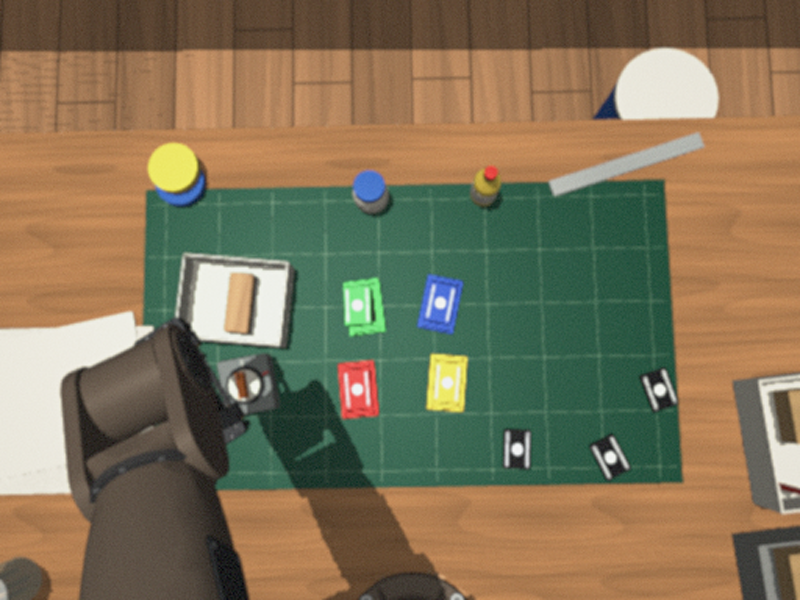

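```bash
python3 - <<'E'
from h import *
im,d=shot('top','C1'); P=deproj('top',d)
cv2.imwrite('pics/C2.png',rect('top',im,530,670,10,150,22,4))
f=lambda o:(lambda H,S,V:(S<70)&(V>160))(*hsv(o)); print(blob('top',im,600,87,16,22,f))
im,d=shot('side','C1'); cv2.imwrite('pics/C2s.png',cv2.resize(im[195:265,190:290],None,fx=8,fy=8,interpolation=cv2.INTER_CUBIC))
E
```

```text
{'xy': (599.5, 89.2), 'ang': np.float64(42.4), 'rectang': 36.9, 'size': (23.5, 22.6), 'area': 413}
```

View pics/C2.png

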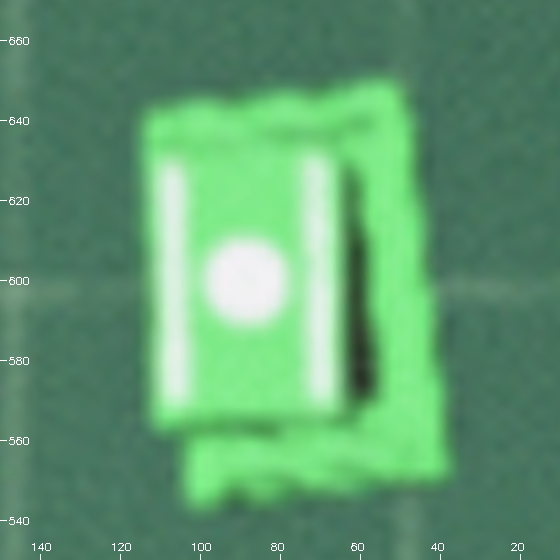

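View pics/C2s.png

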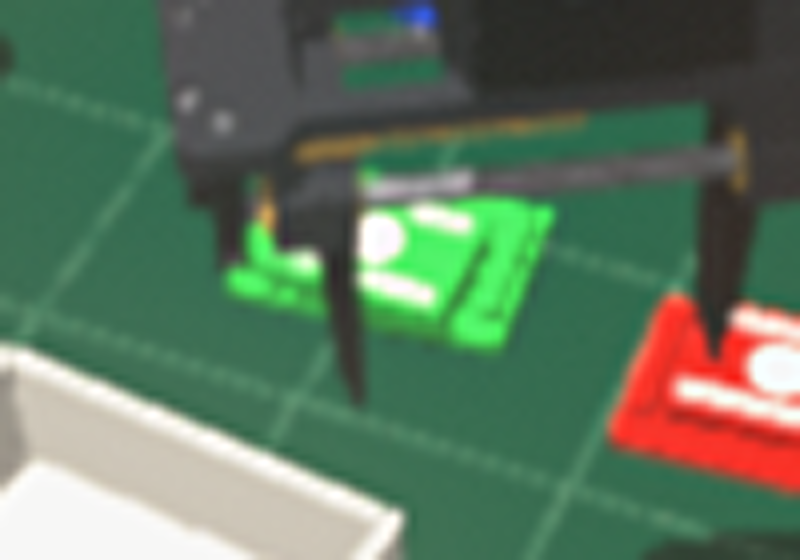

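Request:
move_arm(
  rows=[
    {"tx": 0,"ty": 0,"tz": 0,"rx": 0,"ry": -0.12,"rz": 0,"grip": 80},
    {"tx": 0,"ty": 0,"tz": 0,"rx": 0,"ry": -0.12,"rz": 0,"grip": 80},
    {"tx": 0,"ty": 0,"tz": 0,"rx": 0,"ry": -0.12,"rz": 0,"grip": 80},
    {"tx": 0,"ty": 0,"tz": 0,"rx": 0,"ry": -0.12,"rz": 0,"grip": 80},
    {"tx": 0,"ty": 0,"tz": 0,"rx": 0,"ry": -0.12,"rz": 0,"grip": 80},
    {"tx": 0,"ty": 0,"tz": 0,"rx": 0,"ry": -0.12,"rz": 0,"grip": 80},
    {"tx": 0,"ty": 0,"tz": 0,"rx": 0,"ry": -0.12,"rz": 0,"grip": 80},
    {"tx": 0,"ty": 0,"tz": 0,"rx": 0,"ry": -0.12,"rz": 0,"grip": 80},
    {"tx": 0,"ty": 0,"tz": 0,"rx": 0,"ry": -0.092,"rz": 0,"grip": 80},
  ],
)

```text
t: 39.65
eef_pos: [458.2, 285.1, 240.0]
tcp_rot: [-1.57, 0.001, 1.609]
ft_force: [-0.7, -0.0, 0.4]
opening: 0.799
```

```bash
python3 - <<'E'
from h import *
plan(599.5,89,130,91.9)
E
```

```text
t 39.6 pos [458.2 285.1 240. ] yaw 92.2 tilt 0.07 open 0.799 F [-0.7 -0.   0.4]
ry total 0.005 rad (1 rows); then tx -20.07 ty 11.00 tz -13.47 cm; n>=7 rows: each -2.87 1.57 -1.92
```

Request:
move_arm(
  rows=[
    {"tx": -2,"ty": 0.5,"tz": -1.3,"rx": 0,"ry": 0.005,"rz": 0,"grip": 80},
    {"tx": -3,"ty": 1.5,"tz": -2,"rx": 0,"ry": 0,"rz": 0,"grip": 80},
    {"tx": -3,"ty": 1.5,"tz": -2,"rx": 0,"ry": 0,"rz": 0,"grip": 80},
    {"tx": -3,"ty": 1.5,"tz": -2,"rx": 0,"ry": 0,"rz": 0,"grip": 80},
    {"tx": -3,"ty": 1.5,"tz": -2,"rx": 0,"ry": 0,"rz": 0,"grip": 80},
    {"tx": -3,"ty": 2,"tz": -2,"rx": 0,"ry": 0,"rz": 0,"grip": 80},
    {"tx": -2.3,"ty": 2,"tz": -1.7,"rx": 0,"ry": 0,"rz": 0,"grip": 80},
    {"tx": -0.7,"ty": 1.5,"tz": -0.4,"rx": 0,"ry": 0,"rz": 0,"grip": 80},
    {"tx": 0,"ty": 1,"tz": 0,"rx": 0,"ry": 0,"rz": 0,"grip": 80},
    {"tx": 0,"ty": 0,"tz": 0,"rx": 0,"ry": 0,"rz": 0,"grip": 80},
  ],
)

```text
t: 40.48
eef_pos: [596.5, 88.7, 108.1]
tcp_rot: [-1.566, 0.0, 1.597]
ft_force: [-0.6, 0.7, 0.1]
opening: 0.803
```

Request:
move_arm(
  rows=[
    {"tx": 0,"ty": 0,"tz": 0,"rx": 0,"ry": 0,"rz": 0,"grip": 80},
    {"tx": 0,"ty": 0,"tz": 0,"rx": 0,"ry": 0,"rz": 0,"grip": 80},
  ],
)

```text
t: 40.65
eef_pos: [597.6, 90.0, 111.5]
tcp_rot: [-1.572, 0.0, 1.599]
ft_force: [-0.2, 0.5, 0.8]
opening: 0.8
```

```bash
python3 - <<'E'
from h import *
plan(599.5,89,70,91.9)
E
```

```text
t 40.6 pos [597.6  90.  111.5] yaw 91.6 tilt 0.05 open 0.800 F [-0.2  0.5  0.8]
ry total -0.005 rad (1 rows); then tx -0.10 ty 4.15 tz -0.19 cm; n>=2 rows: each -0.05 2.08 -0.10
```

Request:
move_arm(
  rows=[
    {"tx": -0.1,"ty": 2.5,"tz": -0.19,"rx": 0,"ry": -0.005,"rz": 0,"grip": 80},
    {"tx": 0,"ty": 2.5,"tz": 0,"rx": 0,"ry": 0,"rz": 0,"grip": 80},
    {"tx": 0,"ty": 1,"tz": 0,"rx": 0,"ry": 0,"rz": 0,"grip": 80},
    {"tx": 0,"ty": 0,"tz": 0,"rx": 0,"ry": 0,"rz": 0,"grip": 80},
    {"tx": 0,"ty": 0,"tz": 0,"rx": 0,"ry": 0,"rz": 0,"grip": 80},
    {"tx": 0,"ty": 0,"tz": 0,"rx": 0,"ry": 0,"rz": 0,"grip": 80},
  ],
)

```text
t: 41.15
eef_pos: [600.2, 88.3, 52.1]
tcp_rot: [-1.573, 0.0, 1.603]
ft_force: [0.1, 0.7, -0.1]
opening: 0.803
```

```bash
python3 - <<'E'
from h import *
plan(599.5,89,34,91.9)
im,d=shot('side','D1'); cv2.imwrite('pics/D2s.png',cv2.resize(im[180:270,180:290],None,fx=7,fy=6.5,interpolation=cv2.INTER_CUBIC))
E
```

```text
t 41.1 pos [600.2  88.3  52.1] yaw 91.9 tilt 0.11 open 0.803 F [ 0.1  0.7 -0.1]
ry total -0.001 rad (1 rows); then tx 0.07 ty 1.81 tz 0.07 cm; n>=1 rows: each 0.07 1.81 0.07
```

View pics/D2s.png

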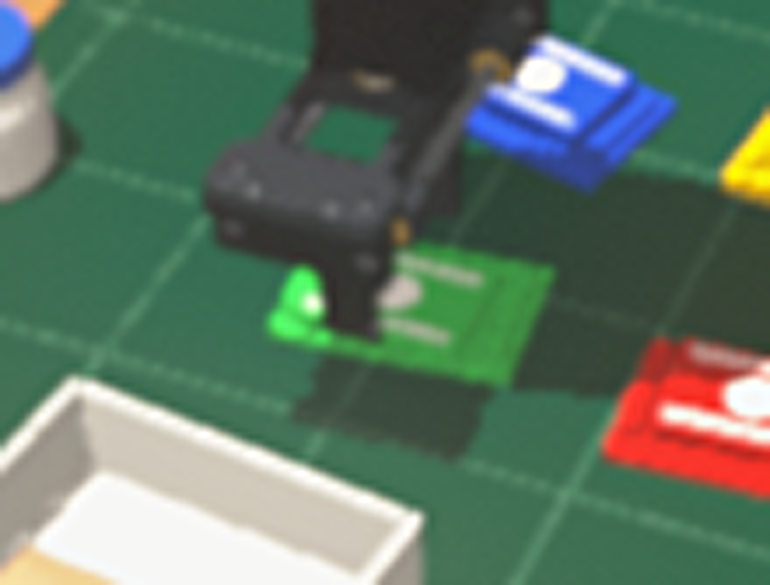

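Request:
move_arm(
  rows=[
    {"tx": 0.05,"ty": 1,"tz": 0.05,"rx": 0,"ry": 0,"rz": 0,"grip": 80},
    {"tx": 0,"ty": 0.75,"tz": 0,"rx": 0,"ry": 0,"rz": 0,"grip": 80},
    {"tx": 0,"ty": 0,"tz": 0,"rx": 0,"ry": 0,"rz": 0,"grip": 80},
    {"tx": 0,"ty": 0,"tz": 0,"rx": 0,"ry": 0,"rz": 0,"grip": 80},
  ],
)

```text
t: 41.53
eef_pos: [598.8, 88.4, 32.6]
tcp_rot: [-1.57, 0.0, 1.603]
ft_force: [-0.2, -0.1, 0.0]
opening: 0.796
```

Request:
move_arm(
  rows=[
    {"tx": 0,"ty": 0,"tz": 0,"rx": 0,"ry": 0,"rz": 0,"grip": 0},
    {"tx": 0,"ty": 0,"tz": 0,"rx": 0,"ry": 0,"rz": 0,"grip": 0},
    {"tx": 0,"ty": 0,"tz": 0,"rx": 0,"ry": 0,"rz": 0,"grip": 0},
    {"tx": 0,"ty": 0,"tz": 0,"rx": 0,"ry": 0,"rz": 0,"grip": 0},
    {"tx": 0,"ty": 0,"tz": 0,"rx": 0,"ry": 0,"rz": 0,"grip": 0},
    {"tx": 0,"ty": 0,"tz": 0,"rx": 0,"ry": 0,"rz": 0,"grip": 0},
    {"tx": 0,"ty": 0,"tz": 0,"rx": 0,"ry": 0,"rz": 0,"grip": 0},
    {"tx": 0,"ty": 0,"tz": 0,"rx": 0,"ry": 0,"rz": 0,"grip": 0},
  ],
)

```text
t: 42.2
eef_pos: [599.2, 88.5, 33.3]
tcp_rot: [-1.571, 0.0, 1.603]
ft_force: [-0.1, -0.3, 2.3]
opening: 0.504
```

```bash
python3 - <<'E'
from h import *
plan(597.8,77.4,36,97)
E
```

```text
t 42.2 pos [599.2  88.5  33.3] yaw 91.8 tilt 0.02 open 0.504 F [-0.1 -0.3  2.3]
ry total -0.090 rad (1 rows); then tx -1.08 ty -0.27 tz 0.28 cm; n>=1 rows: each -1.08 -0.27 0.28
```

Request:
move_arm(
  rows=[
    {"tx": 0,"ty": -0.8,"tz": 0,"rx": 0,"ry": 0,"rz": 0,"grip": 0},
    {"tx": 0,"ty": 0,"tz": 0,"rx": 0,"ry": -0.09,"rz": 0,"grip": 0},
    {"tx": -1.08,"ty": 0,"tz": 0.28,"rx": 0,"ry": 0,"rz": 0,"grip": 0},
    {"tx": 0,"ty": 0,"tz": 0,"rx": 0,"ry": 0,"rz": 0,"grip": 0},
    {"tx": 0,"ty": 0,"tz": 0,"rx": 0,"ry": 0,"rz": 0,"grip": 0},
    {"tx": 0,"ty": 0,"tz": 0,"rx": 0,"ry": 0,"rz": 0,"grip": 0},
  ],
)

```text
t: 42.7
eef_pos: [597.6, 77.1, 41.1]
tcp_rot: [-1.571, 0.0, 1.691]
ft_force: [-0.1, -0.3, -0.9]
opening: 0.5
```

```bash
python3 - <<'E'
from h import *
plan(597.8,77.4,33.3,97)
im,d=shot('side','E1'); cv2.imwrite('pics/E2s.png',cv2.resize(im[180:270,180:290],None,fx=7,fy=6.5,interpolation=cv2.INTER_CUBIC))
E
```

```text
t 42.7 pos [597.6  77.1  41.1] yaw 96.9 tilt 0.02 open 0.500 F [-0.1 -0.3 -0.9]
ry total -0.002 rad (1 rows); then tx 0.03 ty 0.78 tz -0.03 cm; n>=1 rows: each 0.03 0.78 -0.03
```

View pics/E2s.png

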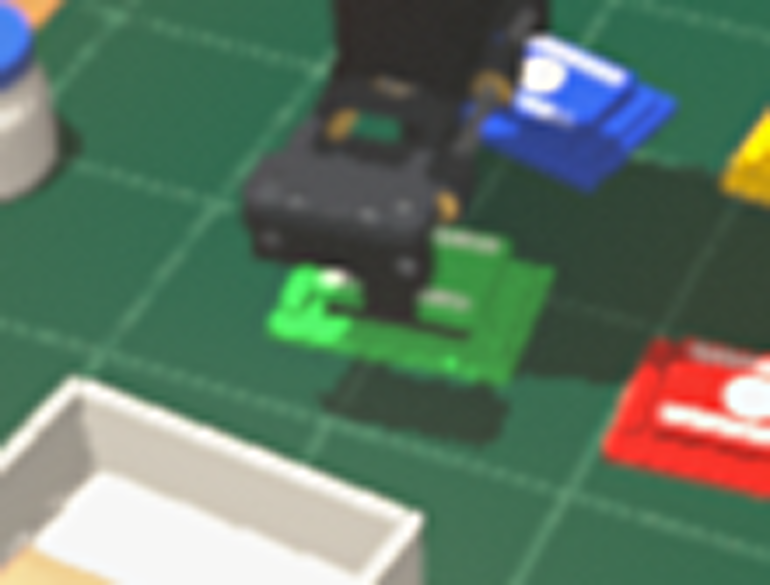

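Request:
move_arm(
  rows=[
    {"tx": 0,"ty": 0.4,"tz": 0,"rx": 0,"ry": 0,"rz": 0,"grip": 0},
    {"tx": 0,"ty": 0.2,"tz": 0,"rx": 0,"ry": 0,"rz": 0,"grip": 0},
    {"tx": 0,"ty": 0.2,"tz": 0,"rx": 0,"ry": 0,"rz": 0,"grip": 0},
    {"tx": 0,"ty": 0,"tz": 0,"rx": 0,"ry": 0,"rz": 0,"grip": 0},
    {"tx": 0,"ty": 0,"tz": 0,"rx": 0,"ry": 0,"rz": 0,"grip": 0},
  ],
)

```text
t: 43.17
eef_pos: [597.6, 77.5, 33.3]
tcp_rot: [-1.571, 0.0, 1.693]
ft_force: [-2.1, -1.1, 4.7]
opening: 0.499
```

Request:
move_arm(
  rows=[
    {"tx": 0,"ty": 0.1,"tz": 0,"rx": 0,"ry": 0,"rz": 0,"grip": 0},
    {"tx": 0,"ty": 0,"tz": 0,"rx": 0,"ry": 0,"rz": 0,"grip": 0},
    {"tx": 0,"ty": 0,"tz": 0,"rx": 0,"ry": 0,"rz": 0,"grip": 0},
  ],
)

```text
t: 43.42
eef_pos: [597.6, 77.5, 33.2]
tcp_rot: [-1.571, 0.0, 1.693]
ft_force: [-5.0, -0.5, 15.3]
opening: 0.502
```

Home again. Release, rise, and check before redoing the knob.

Request:
move_arm(
  rows=[
    {"tx": 0,"ty": -0.1,"tz": 0,"rx": 0,"ry": 0,"rz": 0,"grip": 0},
    {"tx": 0,"ty": 0,"tz": 0,"rx": 0,"ry": 0,"rz": 0,"grip": 75},
    {"tx": 0,"ty": 0,"tz": 0,"rx": 0,"ry": 0,"rz": 0,"grip": 75},
    {"tx": 0,"ty": 0,"tz": 0,"rx": 0,"ry": 0,"rz": 0,"grip": 75},
    {"tx": 0,"ty": 0,"tz": 0,"rx": 0,"ry": 0,"rz": 0,"grip": 75},
    {"tx": 0,"ty": -0.5,"tz": 0,"rx": 0,"ry": 0,"rz": 0,"grip": 75},
    {"tx": 0,"ty": -4,"tz": 0,"rx": 0,"ry": 0,"rz": 0,"grip": 75},
    {"tx": 0,"ty": -4,"tz": 0,"rx": 0,"ry": 0,"rz": 0,"grip": 75},
    {"tx": 0,"ty": -4,"tz": 0,"rx": 0,"ry": -0.05,"rz": 0,"grip": 75},
    {"tx": 0,"ty": 0,"tz": 0,"rx": 0,"ry": 0,"rz": 0,"grip": 75},
  ],
)

```text
t: 44.25
eef_pos: [600.3, 77.5, 165.7]
tcp_rot: [-1.581, 0.002, 1.746]
ft_force: [0.5, -0.5, 0.8]
opening: 0.747
```

```bash
python3 - <<'E'
from h import *
plan(458.6,285,150,100.3)
E
```

```text
t 44.2 pos [600.3  77.5 165.7] yaw 100.0 tilt 0.61 open 0.747 F [ 0.5 -0.5  0.8]
ry total -0.005 rad (1 rows); then tx 22.94 ty 1.57 tz 10.23 cm; n>=7 rows: each 3.28 0.22 1.46
```

Request:
move_arm(
  rows=[
    {"tx": 2.5,"ty": 0,"tz": 1.1,"rx": 0,"ry": -0.005,"rz": 0,"grip": 50},
    {"tx": 3.3,"ty": 0,"tz": 1.5,"rx": 0,"ry": 0,"rz": 0,"grip": 50},
    {"tx": 3.3,"ty": 0,"tz": 1.5,"rx": 0,"ry": 0,"rz": 0,"grip": 50},
    {"tx": 3.3,"ty": 0,"tz": 1.5,"rx": 0,"ry": 0,"rz": 0,"grip": 50},
    {"tx": 3.3,"ty": 0,"tz": 1.5,"rx": 0,"ry": 0,"rz": 0,"grip": 50},
    {"tx": 3.3,"ty": 0,"tz": 1.5,"rx": 0,"ry": 0,"rz": 0,"grip": 50},
    {"tx": 2.8,"ty": 0.7,"tz": 1.1,"rx": 0,"ry": 0,"rz": 0,"grip": 50},
    {"tx": 1.1,"ty": 1,"tz": 0.4,"rx": 0,"ry": 0,"rz": 0,"grip": 50},
    {"tx": 0,"ty": 0,"tz": 0,"rx": 0,"ry": 0,"rz": 0,"grip": 50},
    {"tx": 0,"ty": 0,"tz": 0,"rx": 0,"ry": 0,"rz": 0,"grip": 50},
  ],
)

```text
t: 45.08
eef_pos: [458.0, 285.0, 140.7]
tcp_rot: [-1.57, 0.001, 1.749]
ft_force: [0.4, 0.0, 0.2]
opening: 0.494
```

```bash
cat > chk.py <<'E'
from h import *
import sys
ds=[]
for i in range(5):
    im,d=env.read_camera('top'); ds.append(d)
d=np.median(ds,0); P=deproj('top',d)
cv2.imwrite(f'pics/{sys.argv[1]}.png',cv2.resize(im,(800,600),interpolation=cv2.INTER_CUBIC))
F={'green':(597.8,77.4,7),'blue':(600.2,-62.4,-13.2),'yellow':(456,-71,-6.2),'red':(447.1,90.3,4.6)}
fw=lambda o:(lambda H,S,V:(S<70)&(V>160))(*hsv(o))
for k,(x,y,a) in F.items():
    o=blob('top',im,x,y,16,22,fw); c,s=np.cos(np.radians(a)),np.sin(np.radians(a)); D=np.array(o['xy'])-[x,y]
    q=P+[OFF['top'][0]-x,OFF['top'][1]-y,0]; lx=c*q[...,0]+s*q[...,1]; ly=-s*q[...,0]+c*q[...,1]
    m=(abs(lx)<29)&(abs(ly)<19)&(d>0); co=np.linalg.lstsq(np.c_[lx[m],ly[m],np.ones(m.sum())],P[m][:,2],rcond=None)[0]
    print(k,np.round([c*D[0]+s*D[1],-s*D[0]+c*D[1]],1),'z',co[2].round(1),'tilt',np.degrees(co[:2]).round(2))
E
python3 chk.py F2; python3 -c "
from h import *
plan(458.6,285,80.8,100.3)"
```

```text
green [0.1 0.3] z 22.6 tilt [-0.1  -0.31]
blue [0.4 0.6] z 22.6 tilt [-0.1   0.07]
yellow [0.3 0.1] z 22.6 tilt [-0.21 -0.61]
red [0.4 0.8] z 22.5 tilt [-0.05  0.14]
t 45.3 pos [458.9 284.2 141.4] yaw 100.0 tilt 0.02 open 0.503 F [-0.1  0.6 -0.2]
ry total -0.004 rad (1 rows); then tx 0.08 ty 6.06 tz 0.01 cm; n>=2 rows: each 0.04 3.03 0.01
```

View pics/F2.png

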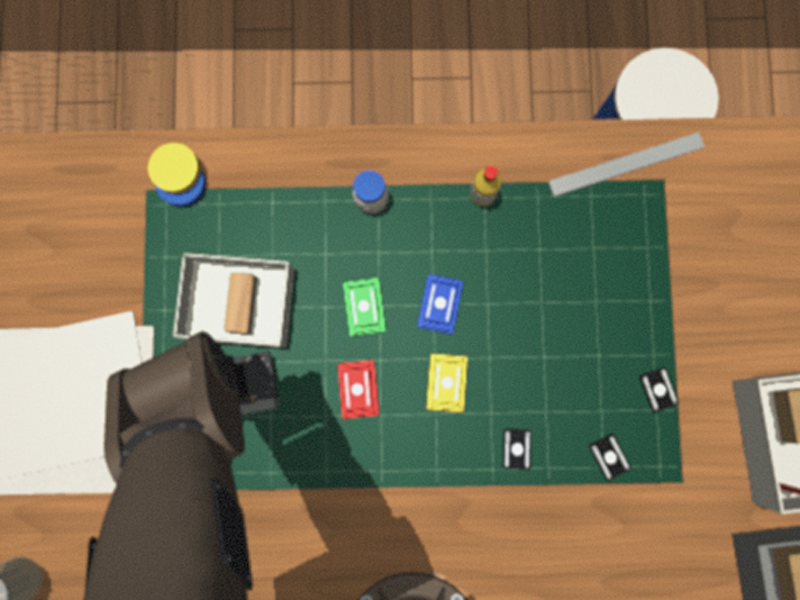

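Request:
move_arm(
  rows=[
    {"tx": 0.12,"ty": 2,"tz": 0,"rx": 0,"ry": -0.004,"rz": 0,"grip": 50},
    {"tx": 0,"ty": 2,"tz": 0,"rx": 0,"ry": 0,"rz": 0,"grip": 50},
    {"tx": 0,"ty": 2,"tz": 0,"rx": 0,"ry": 0,"rz": 0,"grip": 50},
    {"tx": 0,"ty": 0,"tz": 0,"rx": 0,"ry": 0,"rz": 0,"grip": 50},
    {"tx": 0,"ty": 0,"tz": 0,"rx": 0,"ry": 0,"rz": 0,"grip": 50},
    {"tx": 0,"ty": 0,"tz": 0,"rx": 0,"ry": 0,"rz": 0,"grip": 50},
  ],
)

```text
t: 45.83
eef_pos: [458.5, 286.1, 82.0]
tcp_rot: [-1.572, -0.0, 1.751]
ft_force: [-1.0, -0.5, -0.2]
opening: 0.501
```

Request:
move_arm(
  rows=[
    {"tx": 0,"ty": 0,"tz": 0,"rx": 0,"ry": 0,"rz": 0,"grip": 0},
    {"tx": 0,"ty": 0,"tz": 0,"rx": 0,"ry": 0,"rz": 0,"grip": 0},
    {"tx": 0,"ty": 0,"tz": 0,"rx": 0,"ry": 0,"rz": 0,"grip": 0},
    {"tx": 0,"ty": 0,"tz": 0,"rx": 0,"ry": 0,"rz": 0,"grip": 0},
    {"tx": 0,"ty": 0,"tz": 0,"rx": 0,"ry": 0,"rz": 0,"grip": 0},
    {"tx": 0,"ty": 0,"tz": 0,"rx": 0,"ry": 0,"rz": 0,"grip": 0},
    {"tx": 0,"ty": 0,"tz": 0,"rx": 0,"ry": 0,"rz": 0,"grip": 0},
    {"tx": 0,"ty": 0,"tz": 0,"rx": 0,"ry": 0,"rz": 0,"grip": 0},
    {"tx": 0,"ty": 0,"tz": 0,"rx": 0,"ry": 0,"rz": 0,"grip": 0},
  ],
)

```text
t: 46.58
eef_pos: [458.0, 285.9, 81.3]
tcp_rot: [-1.571, 0.0, 1.751]
ft_force: [0.9, -5.1, 4.2]
opening: 0.138
```

Request:
move_arm(
  rows=[
    {"tx": 0,"ty": 0,"tz": 0,"rx": 0,"ry": 0.1,"rz": 0,"grip": 0},
    {"tx": 0,"ty": 0,"tz": 0,"rx": 0,"ry": 0.1,"rz": 0,"grip": 0},
    {"tx": 0,"ty": 0,"tz": 0,"rx": 0,"ry": 0.1,"rz": 0,"grip": 0},
    {"tx": 0,"ty": 0,"tz": 0,"rx": 0,"ry": 0.1,"rz": 0,"grip": 0},
    {"tx": 0,"ty": 0,"tz": 0,"rx": 0,"ry": 0.1,"rz": 0,"grip": 0},
    {"tx": 0,"ty": 0,"tz": 0,"rx": 0,"ry": 0.1,"rz": 0,"grip": 0},
    {"tx": 0,"ty": 0,"tz": 0,"rx": 0,"ry": 0.1,"rz": 0,"grip": 0},
    {"tx": 0,"ty": 0,"tz": 0,"rx": 0,"ry": 0.1,"rz": 0,"grip": 0},
    {"tx": 0,"ty": 0,"tz": 0,"rx": 0,"ry": 0.1,"rz": 0,"grip": 0},
    {"tx": 0,"ty": 0,"tz": 0,"rx": 0,"ry": 0.1,"rz": 0,"grip": 0},
  ],
)

```text
t: 47.42
eef_pos: [458.1, 286.3, 81.3]
tcp_rot: [-1.571, -0.0, 0.747]
ft_force: [0.0, -3.5, 2.7]
opening: 0.136
```

Request:
move_arm(
  rows=[
    {"tx": 0,"ty": 0,"tz": 0,"rx": 0,"ry": 0.1,"rz": 0,"grip": 0},
    {"tx": 0,"ty": 0,"tz": 0,"rx": 0,"ry": 0.1,"rz": 0,"grip": 0},
    {"tx": 0,"ty": 0,"tz": 0,"rx": 0,"ry": 0.04,"rz": 0,"grip": 0},
    {"tx": 0,"ty": 0,"tz": 0,"rx": 0,"ry": 0,"rz": 0,"grip": 0},
    {"tx": 0,"ty": 0,"tz": 0,"rx": 0,"ry": 0,"rz": 0,"grip": 0},
  ],
)

```text
t: 47.83
eef_pos: [458.1, 286.4, 81.3]
tcp_rot: [-1.571, -0.001, 0.514]
ft_force: [0.8, -1.8, 3.1]
opening: 0.136
```

```bash
python3 - <<'E'
from h import *
s=env.state(); print(s['moment'],s['tcp_rot'],s['ft_force'],s['opening'])
E
```

```text
[-0.24525869 -0.34244964  0.57229259] [-1.57123460e+00 -6.80618836e-04  5.14440483e-01] [ 0.76914694 -1.79763489  3.07365648] 0.13559512947286656
```

Stop reached again (0.57 N m at 1.237 rad). Release and lift.

Request:
move_arm(
  rows=[
    {"tx": 0,"ty": 0,"tz": 0,"rx": 0,"ry": -0.035,"rz": 0,"grip": 0},
    {"tx": 0,"ty": 0,"tz": 0,"rx": 0,"ry": 0,"rz": 0,"grip": 95},
    {"tx": 0,"ty": 0,"tz": 0,"rx": 0,"ry": 0,"rz": 0,"grip": 95},
    {"tx": 0,"ty": 0,"tz": 0,"rx": 0,"ry": 0,"rz": 0,"grip": 95},
    {"tx": 0,"ty": 0,"tz": 0,"rx": 0,"ry": 0,"rz": 0,"grip": 95},
    {"tx": 0,"ty": 0,"tz": 0,"rx": 0,"ry": 0,"rz": 0,"grip": 95},
    {"tx": 0,"ty": 0,"tz": 0,"rx": 0,"ry": 0,"rz": 0,"grip": 95},
    {"tx": 0,"ty": 0,"tz": 0,"rx": 0,"ry": 0,"rz": 0,"grip": 95},
    {"tx": 0,"ty": 0,"tz": 0,"rx": 0,"ry": 0,"rz": 0,"grip": 95},
    {"tx": 0,"ty": 0,"tz": 0,"rx": 0,"ry": 0,"rz": 0,"grip": 95},
  ],
)

```text
t: 48.67
eef_pos: [457.8, 286.3, 81.1]
tcp_rot: [-1.571, 0.0, 0.547]
ft_force: [-0.4, 0.0, -0.3]
opening: 0.708
```

Request:
move_arm(
  rows=[
    {"tx": 0,"ty": 0,"tz": 0,"rx": 0,"ry": 0,"rz": 0,"grip": 95},
    {"tx": 0,"ty": 0,"tz": 0,"rx": 0,"ry": 0,"rz": 0,"grip": 95},
    {"tx": 0,"ty": -1,"tz": 0,"rx": 0,"ry": 0,"rz": 0,"grip": 95},
    {"tx": 0,"ty": -3,"tz": 0,"rx": 0,"ry": 0,"rz": 0,"grip": 95},
    {"tx": 0,"ty": -4,"tz": 0,"rx": 0,"ry": 0,"rz": 0,"grip": 95},
    {"tx": 0,"ty": -4,"tz": 0,"rx": 0,"ry": 0,"rz": 0,"grip": 95},
    {"tx": 0,"ty": -4,"tz": 0,"rx": 0,"ry": 0,"rz": 0,"grip": 95},
    {"tx": 0,"ty": 0,"tz": 0,"rx": 0,"ry": 0,"rz": 0,"grip": 95},
    {"tx": 0,"ty": 0,"tz": 0,"rx": 0,"ry": 0,"rz": 0,"grip": 95},
  ],
)

```text
t: 49.42
eef_pos: [458.2, 286.6, 243.8]
tcp_rot: [-1.571, -0.005, 0.547]
ft_force: [0.3, 0.6, -1.6]
opening: 0.948
```

```bash
python3 chk.py G2; python3 - <<'E'
from h import *
im,d=shot('side','G1'); cv2.imwrite('pics/G2s.png',cv2.resize(im[160:350,100:350],None,fx=3.2,fy=3.1,interpolation=cv2.INTER_CUBIC))
E
```

```text
green [0.2 0.3] z 22.4 tilt [-0.16 -0.04]
blue [0.5 0.6] z 22.5 tilt [-0.23  0.07]
yellow [0.3 0.1] z 22.7 tilt [-0.12  0.44]
red [0.4 0.8] z 22.4 tilt [-0.05 -0.23]
```

View pics/G2.png

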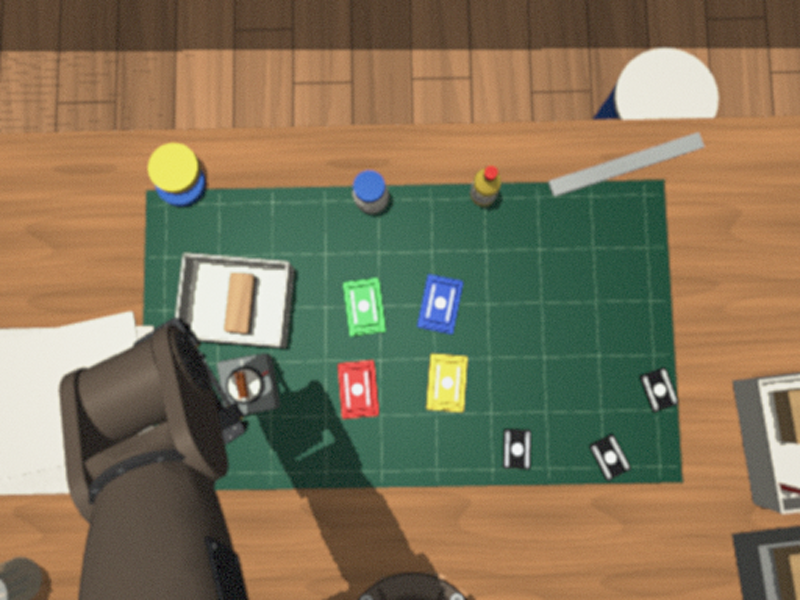

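View pics/G2s.png

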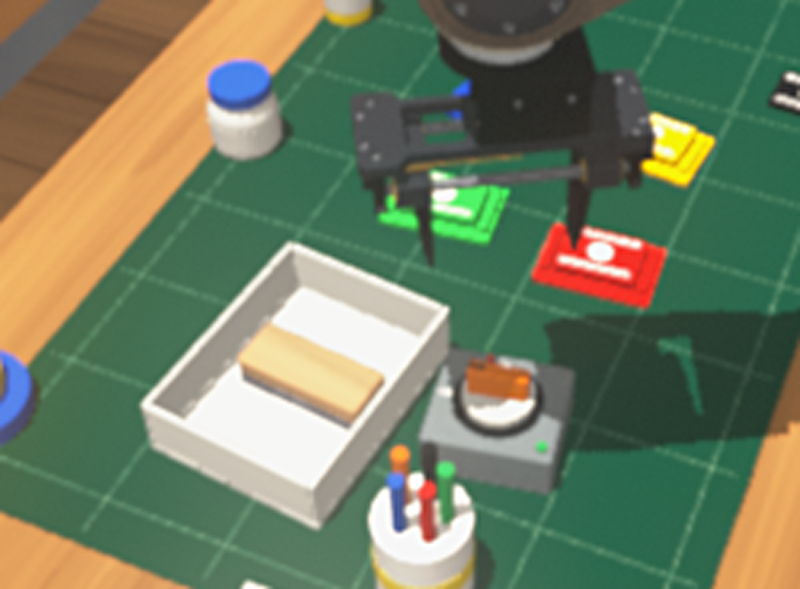

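All four tiles are home, the eraser is in the basket, the knob is back at rest, the bystanders are unmoved and the arm is clear. Handing in.

```bash
python3 -c "
from cell import env
print(env.job_done())"
```

```text
the job is handed in; nothing more can be done
None
```

The job is done and handed in at about 50 s of the 210 s allowed. The eraser is in the white basket. The red, blue, yellow and green tiles were all there and are each in their own frame, and the timer knob was turned to its stop and sprang back.

- **Green tile knocked aside:** my check after the first knob turn found the green tile about 9–12 mm off centre in its frame. I re-centred it, pressed it home and checked all four tiles. I then turned the knob to its stop a second time, so the last turn came with every tile home.
- **Tiles:** in the last pictures each tile is within about 1 mm of its frame's centre. The faces read 22.4–22.7 mm high (22 mm is fully home) and level to about 0.5°. The red tile's earlier side-camera tilt reading (about 4°) disagreed with the top camera (0.5° or less). I put that down to the gripper partly blocking that view. The tiles were pressed at the wrist with at most about 25 N.
- **Knob:** the resisting torque jumped to 0.57 N m at 1.24 rad on the second turn, which marks the stop. The pictures show it back at rest.
- **Bystanders:** the glue, jar, pen pot and black look-alikes stand where they were.

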